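# Fill and twist-close a nested gift canister

### The arm

A 7-joint arm with a two-finger parallel gripper is mounted at the origin on the work surface. World frame = base frame: x ahead of the robot, y to its left, z up, the work surface at z = 0. Lengths are in mm, angles in rad, forces in N, time in s.
With the tool pointing down it reaches from about 400 to 875 mm from the base axis. Payload 4.4 kg.
Tool frame: the origin (TCP) lies at the very end of the fingers, on their centre line; the grasp point (between the pads) lies 19 mm behind it; y points along the fingers, x is the direction in which the jaws open and shut, and the axes are right-handed (so a half turn about y gives the same grasp; the last joint's range is limited). The gripper opens to 85 mm and grips with 20 to 120 N. Pads are 22 mm wide; open, the fingers measure 114 mm over their backs; the gripper's body (76 mm by 85 mm) begins 54 mm behind the grasp point. The pads swing forward as they close: fully open they stand 13 mm farther back than shut.
Start: joints at [1.21, 0.628, 0.038, 1.517, -0.027, 0.996, -0.02], TCP at [188.884, -621.965, 231.313] pointing down, gripper open.
Joint ranges: [-3.06, 3.06], [-0.37, 2.12], [-1.25, 1.32], [0.18, 2.47], [-1.1, 4.24], [0.23, 1.98], [-2.94, 2.94]. Speed limits (rad/s): [2.57, 2.57, 3.14, 3.14, 3.14, 3.14, 3.14].

### API

Orientations are given as [roll, pitch, yaw] about the fixed x, y, z axes, in that order (R = Rz(yaw) Ry(pitch) Rx(roll)).
In Python, from cell import ctrl, get_image, nets gives the robot as it stands. The module is installed in compiled form; this text tells all that it offers.
- The arm moves only by the tool step_arm, never from a script. Its argument "moves" is text: rows parted by semicolons, each of 7 numbers parted by spaces: the shift along the tool's x, y, z normalised to -1 to 1, where 1 is 0.05 m, then the turn, a rotation vector about the tool's x, y, z normalised to -1 to 1, where 1 is 0.12 rad, then the opening, from 0 (shut) to 1 (fully open). A call has 1 to 20 rows; each row shifts and turns the commanded pose from where the row before left it, along the tool's axes as they then stand; what a row does not reach is not made up. A row lasts 1/10 s, in which the tool goes at most 50 mm and 8.59 degrees, less where a joint would pass 70% of its speed; a pose out of reach is approached as far as the arm can. A call with a number of a shift or a turn outside -1 to 1 is refused whole. A call with a gripper value outside its range is refused whole. The fingers move at their own pace and stop on an object; the grip force is fixed at half the most. Time passes only in rows, so rows that do not move let the fingers close. It gives the time, the measured TCP pose, the force and the opening at its end, in the units of the state.
- ctrl.read_state(): the state, without advancing time (a new reading comes with each control period).
- get_image(name): name is "scene" or "top"; returns a dict with "color" (480x640x3 uint8, blue, green, red), "vertical_fov" (degrees; the focal length in pixels is half the picture's height over the tangent of half this angle, whatever the lens; pixels are square), "cx", "cy" (the principal point, pixels), "R" (3x3) and "t" (3): a world point X has camera coordinates R X + t. Camera axes: x right, y down, z forward; pixel columns grow to the right and rows downward; lengths in mm; the calibration is good to about 2 mm. A picture is of the moment at which its call begins. There is no depth.
- ctrl.finish_job(): hands the job in, once; it reports no verdict.
Trained networks look in a picture, given as the dict that the camera call returned (one of the last four; its "shot" number tells which), for a name from the list of things; names that differ only in an ending like _2 or _b are one class to them, and where a whole thing is asked for, a point or a joint stands for the part that bears it (a point fixed in the world has none). Each returns a list of dicts, best first, with "conf" (0 to 1); they miss things now and then, are a little off and sometimes report something else, mostly with a low value. They report only what shows in the picture. A call takes as long as a camera call.
- nets.find_in(picture, target): "position" ([x, y, z] in mm, in world coordinates, good to about 4 mm: the middle of the surface that is visible of it).
- nets.cut_out(picture, target): "pixels" (480x640 bool, what is visible of it).
- nets.place_of(picture, target): "position" ([x, y, z] in mm, in world coordinates, good to about 4 mm: a listed point, or the origin of a listed thing).
The state is a dict: "clock": time; "qpos": joint angles; "qd": joint speeds; "tau": joint torques, N m; "eef_pos": TCP position; "tool_rot": TCP orientation; "force": force on the tool from outside, world axes, zero at the start; "torque": the same for the moment, N m; "width": finger opening in mm.
Only numpy, scipy, OpenCV 4.12 (cv2) and the standard library are available. Lean on these libraries where they do the work, as an engineer would, in place of code of your own. Each camera call takes 0.05 s, during which the arm holds its last target.

### The job

Pack the gift canister: stand the small open tin inside the lower shell that is fixed to the counter, then pour the round pastries from every cup that holds any into the tin (do not pick them out of the cups with the fingers). Then put the big cap over the tin onto the shell and twist it clockwise until it locks, bar in line with the shell's two pointers, and leave all three cups standing upright on the wooden board. Leave the jar, the spatula and the spool where they are.

Things in the scene. Friction and masses are not known exactly. Their poses are not given: they have to be found in the camera images.
- shell: Lower shell of the canister, fixed to the counter, upright. Origin: centre of its underside, at counter height. Steel foot disc 120 mm wide whose top (the shoulder) is 20 mm up; on it a brass neck, outer diameter 82, inner 76 mm, rises to 40 mm. The pocket floor is 8 mm up; the tin has 4 mm to spare all round. Two steel pointers 8 mm high stick out of the foot at its own +x and -x to radius 78 mm.
- shell_lug (a point): The locking lug on the shell's +x side; another one is opposite at -x. Each sits on the outside of the neck, 24 mm wide, out to radius 47 mm, 30 to 36 mm above the counter. Under each, at its clockwise end seen from above, a small rib stops the cap's tab. Point: centre of the lug.
- tin: Inner shell: open round aluminium tin, straight, outer diameter 68 mm, wall 3 mm, 85 mm high, inner floor 4 mm up, 0.1 kg, loose, upright at the start. Origin: centre of its underside, z axis up. In the shell it stands on the pocket floor (origin 8 mm above the counter) and its upper 53 mm stand clear above the neck.
- cap: Hollow round brass cap, open below, outer diameter 110 mm, inner 102, 84 mm high (79 inside), about 0.2 kg, standing on its rim at the start. Origin: centre of its open rim, z up. Lowered with its bar 35 to 135 degrees anticlockwise (from above) of the shell's x axis, its tabs pass the lugs and its rim comes to stand on the shoulder, 20 mm above the counter. About 3 mm of play sideways.
- cap_bar (a point): Centre of the bar on top of the cap, 98 mm above its rim: 90 mm long along the cap's own x axis, 16 mm thick (y), 28 mm high. To lock, turn the lowered cap clockwise (from above) until the tabs are under the lugs and meet the ribs: the bar is then in line with the shell's pointers (either way round) to within about 5 degrees. It turns freely; no spring.
- cap_tab (a point): One of two tabs inside the cap's rim, under the bar's ends (cap's own +x; the other at -x): 20 mm wide, reaching in to radius 44 mm, 2 to 7 mm above the rim. They lock under the shell's lugs. Point: centre of the tab.
- tray: Flat wooden board, fixed to the counter, 170 mm (its x) by 420 mm (its y), 4 mm thick, without a rim. Origin: centre of its underside. The three cups start on it, in a row along its y axis, 130 mm apart.
- cup0: Open steel cup, outer diameter 58 mm at the foot widening to 68 mm at the rim, wall 3 mm, 66 mm high, inner floor 4 mm up, 0.08 kg, loose, upright at the start; holds 0, 1 or 2 pastries. Origin: centre of its underside, z axis up towards the mouth.
- cup1: Open steel cup, outer diameter 58 mm at the foot widening to 68 mm at the rim, wall 3 mm, 66 mm high, inner floor 4 mm up, 0.08 kg, loose, upright at the start; holds 0, 1 or 2 pastries. Origin: centre of its underside, z axis up towards the mouth.
- cup2: Open steel cup, outer diameter 58 mm at the foot widening to 68 mm at the rim, wall 3 mm, 66 mm high, inner floor 4 mm up, 0.08 kg, loose, upright at the start; holds 0, 1 or 2 pastries. Origin: centre of its underside, z axis up towards the mouth.
- ball0: Round golden pastry, a ball 25 mm in diameter, 20 g, loose; it rolls. Origin: its centre. Starts in one of the cups; may be absent (None).
- ball1: Round golden pastry, a ball 25 mm in diameter, 20 g, loose; it rolls. Origin: its centre. Starts in one of the cups; may be absent (None).
- ball2: Round golden pastry, a ball 25 mm in diameter, 20 g, loose; it rolls. Origin: its centre. Starts in one of the cups; may be absent (None).
- ball3: Round golden pastry, a ball 25 mm in diameter, 20 g, loose; it rolls. Origin: its centre. Starts in one of the cups; may be absent (None).
- ball4: Round golden pastry, a ball 25 mm in diameter, 20 g, loose; it rolls. Origin: its centre. Starts in one of the cups; may be absent (None).
- ball5: Round golden pastry, a ball 25 mm in diameter, 20 g, loose; it rolls. Origin: its centre. Starts in one of the cups; may be absent (None).
- jar: Bystander: closed jar 64 mm in diameter, 85 mm high, loose. Origin: centre of its underside.
- spatula: Bystander: spatula about 200 mm long lying flat along its x axis, loose.
- spool: Bystander: flat cardboard ring 70 mm in diameter, 30 mm high, lying flat, loose. Origin: centre of its underside.

How it is judged (in metres and radians):
On the way, in this order (a step that is already met when the one before it is completed fails the run):
1. the tin stands upright on the pocket floor inside the lower shell (horizontal distance between tin and shell below 0.008 m and z of tin in the frame of shell below 0.013 m and angle between tin's own z axis and vertical below 0.12 rad), for 0.2 s.
2. every pastry is in the tin, the tin in the shell (all of step 1 and horizontal distance between each of ball0, ball1, ball2, ball3, ball4, ball5 and tin below 0.031 m and z of ball0 in the frame of tin between 0 and 0.078 m and z of ball1 in the frame of tin between 0 and 0.078 m and z of ball2 in the frame of tin between 0 and 0.078 m and z of ball3 in the frame of tin between 0 and 0.078 m and z of ball4 in the frame of tin between 0 and 0.078 m and z of ball5 in the frame of tin between 0 and 0.078 m), for 0.2 s.
3. the cap is down on the shell's shoulder and twisted home, over the filled tin (all of step 2 and horizontal distance between cap and shell below 0.005 m and z of cap in the frame of shell below 0.025 m and angle between cap's own z axis and vertical below 0.06 rad and angle between the x axis of cap and the x axis of shell, either way round below 0.2 rad), for 0.2 s.
At the end, for the whole second after the job is handed in: Tin upright on the pocket floor within 8 mm of the shell axis; every pastry in it; cap level on the shoulder within 5 mm, its bar within 0.2 rad of the pointers; all cups upright with their centres on the wooden board; all at rest (all of step 3 and angle between each of cup0, cup1, cup2's own z axis and vertical below 0.1 rad and z of each of cup0, cup1, cup2 in the frame of tray below 0.012 m and x of cup0 in the frame of tray between -0.085 and 0.085 m and y of cup0 in the frame of tray between -0.21 and 0.21 m and x of cup1 in the frame of tray between -0.085 and 0.085 m and y of cup1 in the frame of tray between -0.21 and 0.21 m and x of cup2 in the frame of tray between -0.085 and 0.085 m and y of cup2 in the frame of tray between -0.21 and 0.21 m and linear speed of each of cap, tin, cup0, cup1, cup2 below 0.03 m/s); the robot touches nothing.
It fails at once if the jar, the spatula or the spool is moved more than 4 cm (distance of any of jar, spatula, spool from where it was at the start of the episode above 0.04 m).
It fails at once if a pastry is touched with the fingers inside a cup ((contact force between the fingers and ball0 above 0.5 N and distance between ball0 and cup0 below 0.04 m) or (contact force between the fingers and ball0 above 0.5 N and distance between ball0 and cup1 below 0.04 m) or (contact force between the fingers and ball0 above 0.5 N and distance between ball0 and cup2 below 0.04 m) or (contact force between the fingers and ball1 above 0.5 N and distance between ball1 and cup0 below 0.04 m) or (contact force between the fingers and ball1 above 0.5 N and distance between ball1 and cup1 below 0.04 m) or (contact force between the fingers and ball1 above 0.5 N and distance between ball1 and cup2 below 0.04 m) or (contact force between the fingers and ball2 above 0.5 N and distance between ball2 and cup0 below 0.04 m) or (contact force between the fingers and ball2 above 0.5 N and distance between ball2 and cup1 below 0.04 m) or (contact force between the fingers and ball2 above 0.5 N and distance between ball2 and cup2 below 0.04 m) or (contact force between the fingers and ball3 above 0.5 N and distance between ball3 and cup0 below 0.04 m) or (contact force between the fingers and ball3 above 0.5 N and distance between ball3 and cup1 below 0.04 m) or (contact force between the fingers and ball3 above 0.5 N and distance between ball3 and cup2 below 0.04 m) or (contact force between the fingers and ball4 above 0.5 N and distance between ball4 and cup0 below 0.04 m) or (contact force between the fingers and ball4 above 0.5 N and distance between ball4 and cup1 below 0.04 m) or (contact force between the fingers and ball4 above 0.5 N and distance between ball4 and cup2 below 0.04 m) or (contact force between the fingers and ball5 above 0.5 N and distance between ball5 and cup0 below 0.04 m) or (contact force between the fingers and ball5 above 0.5 N and distance between ball5 and cup1 below 0.04 m) or (contact force between the fingers and ball5 above 0.5 N and distance between ball5 and cup2 below 0.04 m)).
Of ball0, ball1, ball2, ball3, ball4, ball5 only 3 to 5 are there at a start; the rules pass over those that are not, and their reading is None.
At some moment in a run one of cap, cup0, cup1, cup2 may be knocked a few centimetres aside while the robot is not near it.
It also fails if it takes over 208 s, if anything falls off the work surface, if the arm or the gripper's body presses on something with over 40 N, if the wrist force passes 120 N, or if a joint passes its speed limit or range.

## Working session

There is one attempt and no reset: what is moved stays moved. The work goes in short steps, Python scripts to look and compute and a tool call to move; the robot and the scene stay as the last step left them, time stands still between calls to the robot, and variables do not carry over. Pictures are saved under pics/ and viewed, and the job is handed in when it is done.

Besides the shell and the picture viewer there is one more tool, called after "Emit:" by a JSON object that holds its "api" and its "payload". step_arm: Moves the arm, as the interface text tells. Scaled input: -1 to 1 covers 0.05 m each way for a shift and 0.12 rad each way for a turn. Its arguments: {"type":"object","properties":{"moves":{"type":"string"}},"required":["moves"]}

```bash
mkdir -p pics; ls -la; python3 - <<'E'
from cell import ctrl,get_image,nets
import cv2,numpy as np
s=ctrl.read_state();print(s)
for n in("scene","top"):
    p=get_image(n);cv2.imwrite(f"pics/{n}0.png",p["color"])
    print(n,p["vertical_fov"],p["cx"],p["cy"],np.round(p["R"],3).tolist(),np.round(p["t"],1).tolist())
    for k in["shell","shell_lug","tin","cap","cap_bar","cap_tab","tray","cup0","cup1","cup2","ball0","jar","spatula","spool"]:
        try:print(k,[(round(d["conf"],2),np.round(d["position"]).tolist()) for d in nets.place_of(p,k)][:6])
        except Exception as e:print(k,e)
E
```

```text
total 12
drwxr-xr-x  3 agent agent 4096 Dec  7 01:27 .
drwxr-xr-x 23 root  root  4096 Dec  7 01:26 ..
drwxr-xr-x  2 agent agent 4096 Dec  7 01:27 pics
{'clock': 0.0, 'qpos': array([ 1.21020605,  0.62934591,  0.03840701,  1.51834313, -0.02704182,
        0.9963395 , -0.01996935]), 'qd': array([ 0.00160497, -0.00126562, -0.00028708,  0.00083157,  0.00208961,
       -0.00147936, -0.00012328]), 'tau': array([-8.72351825e-05, -5.63404691e+01,  1.22633614e+00, -1.93445206e+01,
        1.10692374e-02,  1.03214852e-02,  2.29120548e-05]), 'eef_pos': array([ 188.72780019, -621.3433941 ,  230.39655241]), 'tool_rot': array([-1.57076578,  0.00191979, -1.27596929]), 'force': array([ 0.60826126, -0.25521499,  0.63649332]), 'torque': array([-0.06404566,  0.00253753,  0.05822863]), 'width': 85.56023226963472}
scene 51.72843931719016 322.9593744042874 231.6299194852095 [[-0.792, 0.61, 0.007], [0.497, 0.651, -0.574], [-0.354, -0.451, -0.819]] [456.2, -240.6, 1367.4]
shell [(0.89, [598.0, -82.0, 0.0]), (0.33, [519.0, 406.0, 21.0])]
shell_lug [(0.92, [639.0, -62.0, 36.0])]
tin [(0.82, [429.0, -93.0, -2.0
[... 1173 characters left out ...]
ay [(0.97, [542.0, 276.0, -1.0])]
cup0 [(0.97, [565.0, 141.0, 0.0]), (0.88, [512.0, 409.0, 3.0]), (0.58, [508.0, 276.0, 1.0]), (0.52, [588.0, -391.0, 2.0])]
cup1 [(0.97, [565.0, 141.0, 0.0]), (0.88, [512.0, 409.0, 3.0]), (0.58, [508.0, 276.0, 1.0]), (0.52, [588.0, -391.0, 2.0])]
cup2 [(0.97, [565.0, 141.0, 0.0]), (0.88, [512.0, 409.0, 3.0]), (0.58, [508.0, 276.0, 1.0]), (0.52, [588.0, -391.0, 2.0])]
ball0 [(0.67, [572.0, 148.0, 20.0]), (0.67, [526.0, 408.0, 19.0]), (0.61, [529.0, 277.0, 24.0]), (0.39, [497.0, 272.0, 18.0]), (0.39, [501.0, 406.0, 19.0])]
jar [(0.69, [702.0, 125.0, 1.0])]
spatula [(0.85, [586.0, -389.0, -1.0])]
spool [(0.59, [669.0, -244.0, 3.0]), (0.47, [512.0, -263.0, 4.0])]
```

View pics/scene0.png

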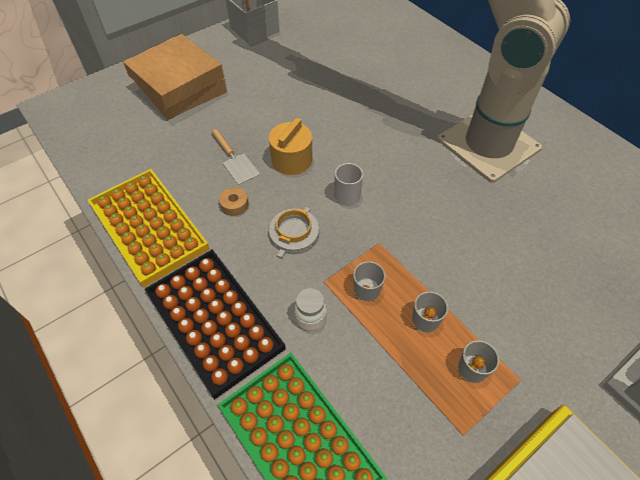

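View pics/top0.png

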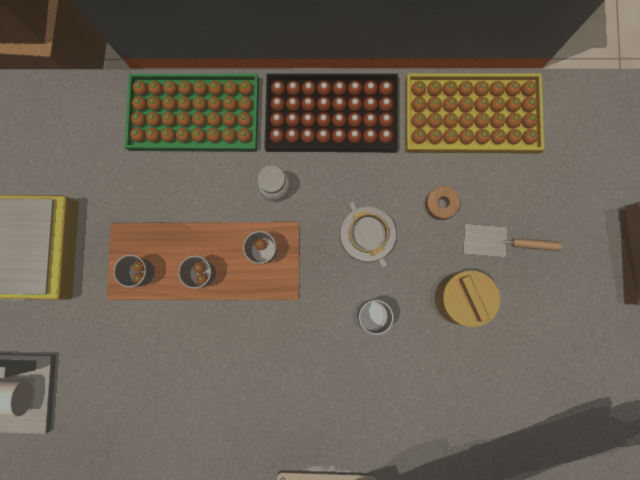

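```bash
cat > h.py <<'E'
from cell import ctrl,get_image,nets
import cv2,numpy as np
from scipy.optimize import minimize
def proj(p,X):
    X=np.atleast_2d(X);c=X@np.array(p["R"]).T+np.array(p["t"])
    f=240/np.tan(np.radians(p["vertical_fov"])/2)
    return np.c_[f*c[:,0]/c[:,2]+p["cx"],f*c[:,1]/c[:,2]+p["cy"]]
def ray(p,uv,z):
    f=240/np.tan(np.radians(p["vertical_fov"])/2);R=np.array(p["R"]);t=np.array(p["t"])
    d=R.T@np.array([(uv[0]-p["cx"])/f,(uv[1]-p["cy"])/f,1]);o=-R.T@t
    return o+d*(z-o[2])/d[2]
A=np.linspace(0,2*np.pi,72)
def circ(x,y,z,r):return np.c_[x+r*np.cos(A),y+r*np.sin(A),z+0*A]
def hullmask(p,pts):
    m=np.zeros((480*4,640*4),np.uint8);q=proj(p,pts)
    h=cv2.convexHull((q*4+1.5).astype(np.int32));cv2.fillConvexPoly(m,h,1);return m
# rings: list of (z,r)
RINGS=dict(tin=[(0,34),(85,34)],cup0=[(0,29),(66,34)],cap=[(0,55),(84,55)],shell=[(0,60),(20,60)])
def fit(ps,name,xy0,zb,best=None):
    ms=[]
    for p in ps:
        c=nets.cut_out(p,name)
        sel=None;bd=40
        for d in c:
            ys,xs=np.nonzero(d["pixels"]); q=np.array([xs.mean(),ys.mean()])
            e=np.linalg.norm(q-proj(p,[xy0[0],xy0[1],zb+40])[0])
            if e<bd:bd=e;sel=d
        if sel is None:ms.append(None);continue
        ms.append(sel["pixels"].astype(np.uint8))
    def cost(v,which):
        s=0
        for i,p in enumerate(ps):
            if ms[i] is None or i not in which:continue
            pts=np.vstack([circ(v[0],v[1],zb+z,r) for z,r in RINGS[name]])
            m=cv2.resize(hullmask(p,pts).astype(np.float32),(640,480),interpolation=cv2.INTER_AREA)
            s+=np.abs(m-ms[i]).sum()/ms[i].sum()
        return s
    out=[]
    for w in [[i] for i in range(len(ps))]+[list(range(len(ps)))]:
        r=minimize(cost,xy0,args=(w,),method="Nelder-Mead",options=dict(initial_simplex=[[xy0[0],xy0[1]],[xy0[0]+8,xy0[1]],[xy0[0],xy0[1]+8]],xatol=.1,fatol=1e-4))
        out.append((np.round(r.x,1).tolist(),round(r.fun,3)))
    return out
def pics(tag=None):
    ps=[get_image("top"),get_image("scene")]
    if tag:
        cv2.imwrite(f"pics/{tag}_top.png",ps[0]["color"]);cv2.imwrite(f"pics/{tag}_scene.png",ps[1]["color"])
    return ps
def log():
    s=ctrl.read_state();open("log.txt","a").write(repr([float(s["clock"]),s["qpos"].tolist(),s["eef_pos"].tolist(),s["tool_rot"].tolist()])+"\n");return s
E
python3 - <<'E'
from h import *
log()
ps=pics()
for n,xy,z in [("tin",(429,-94),0),("cap",(467,-279),0),("shell",(598,-81),0),("cup0",(563,142),4),("cup0",(508,276),4),("cup0",(511,408),4)]:
    print(n,fit(ps,n,xy,z))
for p in ps:
    big=cv2.resize(p["color"],None,fx=4,fy=4,interpolation=cv2.INTER_CUBIC)
    for n,c in [("shell",(598,-81,20)),("cap",(467,-279,80)),("cupA",(563,142,40)),("cupB",(508,276,40)),("cupC",(511,408,40))]:
        u=(proj(p,c)[0]*4).astype(int);cr=big[max(0,u[1]-170):u[1]+170,max(0,u[0]-200):u[0]+200]
        cv2.imwrite(f"pics/c_{n}_{p['shot']%2}.png",cr)
        print(n,p["shot"]%2,max(0,u[0]-200)/4,max(0,u[1]-170)/4)
a=[np.hstack([cv2.resize(cv2.imread(f"pics/c_{n}_{k}.png"),(400,340)) for k in(0,1)]) for n in("shell","cap","cupA","cupB","cupC")]
cv2.imwrite("pics/m1.png",cv2.resize(np.vstack(a[:2]),(800,600)));cv2.imwrite("pics/m2.png",cv2.resize(np.vstack(a[2:]),(800,600)) if 0 else cv2.resize(np.vstack(a[2:]),(470,600)))
E
```

```text
tin [([426.5, -95.6], np.float64(0.038)), ([429.0, -94.0], np.float64(0.0)), ([426.5, -95.6], np.float64(0.038))]
cap [([465.9, -281.7], np.float64(0.025)), ([464.8, -283.9], np.float64(0.042)), ([465.8, -282.2], np.float64(0.076))]
shell [([601.1, -83.4], np.float64(0.063)), ([599.9, -84.5], np.float64(0.05)), ([600.6, -83.9], np.float64(0.117))]
cup0 [([563.0, 142.0], np.float64(0.0)), ([563.1, 141.5], np.float64(0.06)), ([563.1, 141.5], np.float64(0.06))]
cup0 [([511.8, 273.2], np.float64(0.29)), ([510.4, 273.0], np.float64(0.184)), ([511.3, 273.2], np.float64(0.478))]
cup0 [([511.9, 407.2], np.float64(0.212)), ([511.0, 407.4], np.float64(0.202)), ([511.8, 407.4], np.float64(0.419))]
shell 1 316.25 191.75
cap 1 419.0 255.0
cupA 1 210.75 206.0
cupB 1 146.5 231.25
cupC 1 84.75 229.0
shell 0 244.75 185.75
cap 0 240.0 96.25
cupA 0 317.75 239.25
cupB 0 379.75 270.0
cupC 0 426.25 319.75
```

View pics/m1.png

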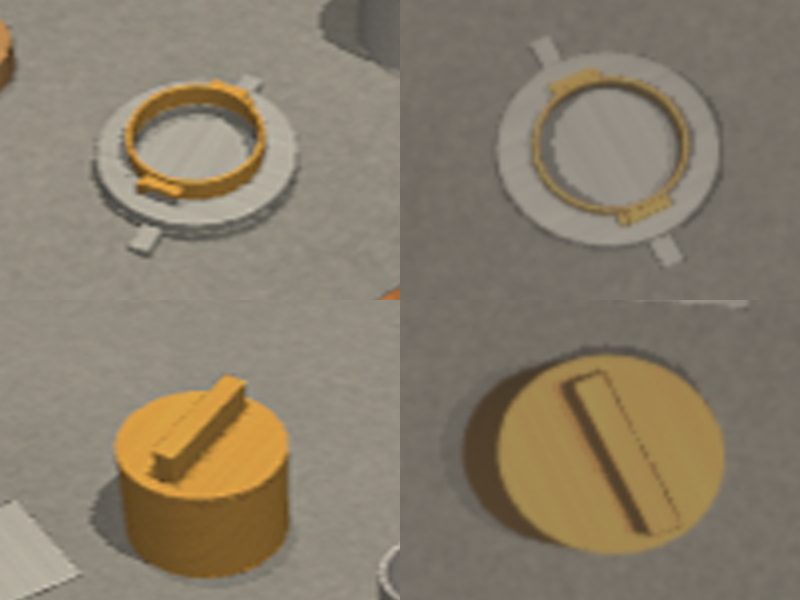

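View pics/m2.png

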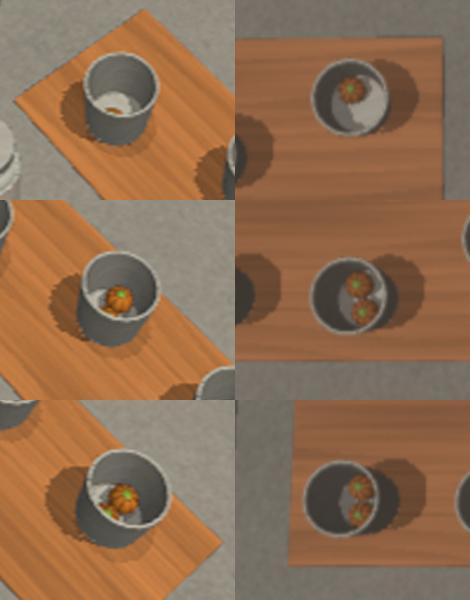

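```bash
python3 - <<'E'
from h import *
p=get_image("top")
for a,b,z in[((352,203),(383.25,264.75),8),((466.5,277),(484.75,320.25),112)]:
    A1,B1=ray(p,a,z),ray(p,b,z);print(A1,B1,(A1+B1)/2,np.degrees(np.arctan2(*(A1-B1)[[1,0]])))
print(ctrl.read_state()["clock"])
E
```

```text
[668.35498567 -50.07644074   8.        ] [ 534.5252302  -118.00114202    8.        ] [601.44010794 -84.03879138   8.        ] 26.909870308982832
[ 506.03046057 -265.54357608  112.        ] [ 424.65274502 -298.42688604  112.        ] [ 465.34160279 -281.98523106  112.        ] 22.00277128068759
2.25
```

```bash
cat >> h.py <<'E'
from scipy.spatial.transform import Rotation as Ro
def rot_rpy(r):return Ro.from_euler('xyz',r)
def down(yawdeg):return Ro.from_euler('z',yawdeg,degrees=True)*Ro.from_euler('x',-90,degrees=True)
def plan(pos,R,n=None,vmax=.7,wmax=.7,start=None):
    s=log()
    p0=np.array(s["eef_pos"]);R0=rot_rpy(s["tool_rot"])
    if start is not None:p0,R0=start
    w=(R0.inv()*R).as_rotvec();d0=R0.inv().apply(np.array(pos)-p0)
    if n is None:n=int(np.ceil(max(np.abs(w).max()/(.12*wmax),np.linalg.norm(d0)/(50*vmax),1)))
    Rs=Ro.from_rotvec(w/n).as_matrix();S=np.zeros((3,3));P=np.eye(3)
    for k in range(n):S+=P;P=P@Rs
    d=np.linalg.solve(S,d0)
    row=np.r_[d/50,w/n/.12]
    print("n",n,"row",np.round(row,3).tolist())
    # check extreme points
    x=p0.copy();RR=R0;pts=[]
    for k in range(n):
        x=x+RR.apply(np.round(row[:3],3)*50);RR=RR*Ro.from_rotvec(np.round(row[3:],3)*.12);pts.append(x)
    print("end",np.round(x,1),"mid",np.round(pts[n//2],0),"t",s["clock"],"F",np.round(s["force"],1),"w",round(s["width"],1))
    return x,RR
def st():
    s=log();print("t",round(s["clock"],2),"pos",np.round(s["eef_pos"],1),"rot",np.round(np.degrees(s["tool_rot"]),1),"q",np.round(s["qpos"],2),"F",np.round(s["force"],1),"T",np.round(s["torque"],2),"w",round(s["width"],1))
E
python3 - <<'E'
from h import *
plan([427,-95,150],down(-12.6),20)
E
```

```text
n 20 row [-0.208, 0.081, 0.569, -0.0, -0.44, 0.0]
end [426.7 -95.  150.3] mid [ 391. -363.  187.] t 2.25 F [-0.  -0.8  0.6] w 85.6
```

Emit:
{"api": "step_arm", "payload": {"moves": "-0.208 0.08 0.569 0 -0.44 0 1;-0.208 0.08 0.569 0 -0.44 0 1;-0.208 0.08 0.569 0 -0.44 0 1;-0.208 0.08 0.569 0 -0.44 0 1;-0.208 0.08 0.569 0 -0.44 0 1;-0.208 0.08 0.569 0 -0.44 0 1;-0.208 0.08 0.569 0 -0.44 0 1;-0.208 0.08 0.569 0 -0.44 0 1;-0.208 0.08 0.569 0 -0.44 0 1;-0.208 0.08 0.569 0 -0.44 0 1;-0.208 0.08 0.569 0 -0.44 0 1;-0.208 0.08 0.569 0 -0.44 0 1;-0.208 0.08 0.569 0 -0.44 0 1;-0.208 0.08 0.569 0 -0.44 0 1;-0.208 0.08 0.569 0 -0.44 0 1;-0.208 0.08 0.569 0 -0.44 0 1;-0.208 0.08 0.569 0 -0.44 0 1;-0.208 0.08 0.569 0 -0.44 0 1;-0.208 0.08 0.569 0 -0.44 0 1;-0.208 0.08 0.569 0 -0.44 0 1"}}

```text
clock: 4.25
eef_pos: [427.2, -93.9, 151.4]
tool_rot: [-1.571, -0.001, -0.218]
force: [1.1, 0.2, 0.1]
width: 85.3
```

```bash
python3 - <<'E'
from h import *
st()
plan([427,-95,46],down(-12.6),8)
ps=pics("a")
print(fit(ps[:1],"tin",(427,-95),0))
E
```

```text
t 4.25 pos [427.2 -93.9 151.4] rot [-90.   -0.1 -12.5] q [ 0.32  0.47 -0.23  2.17  0.21  0.52 -0.28] F [1.1 0.2 0.1] T [-0.08  0.01 -0.03] w 85.3
n 8 row [-0.0, 0.264, -0.003, -0.0, 0.002, 0.001]
end [427.  -95.1  45.8] mid [427. -95.  85.] t 4.25 F [1.1 0.2 0.1] w 85.3
[([435.4, -52.4], np.float64(4.804)), ([435.4, -52.4], np.float64(4.804))]
```

View pics/a_scene.png

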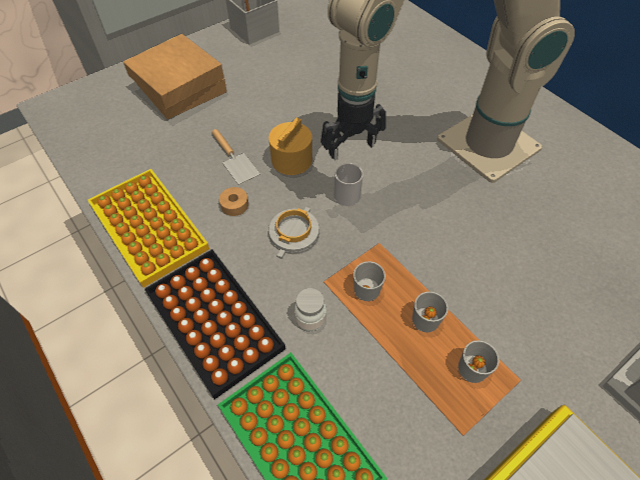

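Emit:
{"api": "step_arm", "payload": {"moves": "0 0.27 0 0 0 0 1;0 0.27 0 0 0 0 1;0 0.27 0 0 0 0 1;0 0.27 0 0 0 0 1;0 0.27 0 0 0 0 1;0 0.27 0 0 0 0 1;0 0.25 0 0 0 0 1;0 0.25 0 0 0 0 1;0 0 0 0 0 0 1"}}

```text
clock: 5.3
eef_pos: [426.0, -96.3, 44.3]
tool_rot: [-1.572, 0.002, -0.222]
force: [-0.4, -0.4, 0.7]
width: 85.3
```

Emit:
{"api": "step_arm", "payload": {"moves": "0 0 0 0 0 0 0;0 0 0 0 0 0 0;0 0 0 0 0 0 0;0 0 0 0 0 0 0;0 0 0 0 0 0 0;0 0 0 0 0 0 0;0 0 0 0 0 0 0;0 0 0 0 0 0 0;0 0 0 0 0 0 0;0 0 0 0 0 0 0"}}

```text
clock: 6.3
eef_pos: [427.4, -95.6, 46.2]
tool_rot: [-1.571, -0.002, -0.221]
force: [-0.8, -1.4, 6.1]
width: 66.3
```

```bash
python3 - <<'E'
from h import *
st()
p=get_image("scene");u=proj(p,[427,-95,45])[0].astype(int)
cv2.imwrite("pics/b.png",cv2.resize(p["color"][u[1]-80:u[1]+80,u[0]-100:u[0]+100],(800,640))[:600])
E
```

```text
t 6.3 pos [427.4 -95.6  46.2] rot [-90.   -0.1 -12.6] q [ 0.24  0.69 -0.12  2.24  0.34  0.23 -0.41] F [-0.8 -1.4  6.1] T [-0.13  0.21  0.  ] w 66.3
```

View pics/b.png

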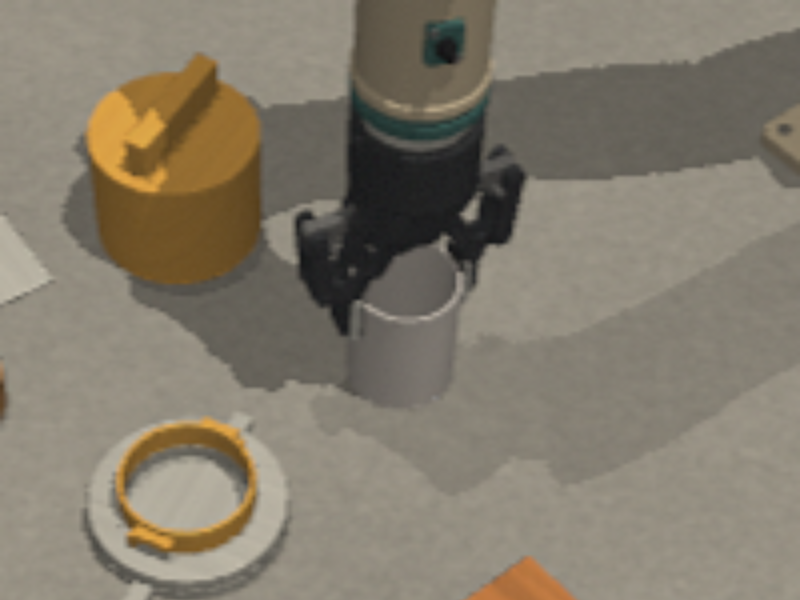

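Emit:
{"api": "step_arm", "payload": {"moves": "0 -0.3 0 0 0 0 0;0 -0.4 0 0 0 0 0;0 -0.4 0 0 0 0 0;0 -0.4 0 0 0 0 0;0 -0.3 0 0 0 0 0;0 0 0 0 0 0 0"}}

```text
clock: 6.95
eef_pos: [428.1, -95.4, 137.0]
tool_rot: [-1.57, -0.005, -0.221]
force: [1.9, 0.2, -1.3]
width: 65.5
```

```bash
python3 - <<'E'
from h import *
st()
plan([600.5,-83.8,130],down(-12.6),10)
E
```

```text
t 6.95 pos [428.1 -95.4 137. ] rot [-90.   -0.3 -12.6] q [ 0.34  0.5  -0.25  2.18  0.26  0.48 -0.34] F [ 1.9  0.2 -1.3] T [-0.06 -0.05  0.03] w 65.5
n 10 row [0.331, 0.015, 0.098, -0.0, -0.001, 0.004]
end [600.3 -83.7 130. ] mid [531. -88. 133.] t 6.95 F [ 1.9  0.2 -1.3] w 65.5
```

Emit:
{"api": "step_arm", "payload": {"moves": "0.331 0.015 0.098 0 0 0 0;0.331 0.015 0.098 0 0 0 0;0.331 0.015 0.098 0 0 0 0;0.331 0.015 0.098 0 0 0 0;0.331 0.015 0.098 0 0 0 0;0.331 0.015 0.098 0 0 0 0;0.331 0.015 0.098 0 0 0 0;0.331 0.015 0.098 0 0 0 0;0.331 0.015 0.098 0 0 0 0;0.331 0.015 0.098 0 0 0 0;0 0 0 0 0 0 0;0 0 0 0 0 0 0"}}

```text
clock: 8.15
eef_pos: [597.8, -83.3, 126.6]
tool_rot: [-1.571, 0.002, -0.22]
force: [-0.3, 0.4, -1.3]
width: 65.4
```

```bash
python3 - <<'E'
from h import *
st();s=ctrl.read_state();x=s["eef_pos"]
ps=pics()
im=[]
for p in ps:
    g=cv2.resize(p["color"],None,fx=4,fy=4,interpolation=cv2.INTER_CUBIC)
    zb=x[2]-46
    for z,r,c in[(zb,34,(255,0,0)),(zb+85,34,(255,0,0)),(40,41,(0,255,0)),(20,60,(0,255,0))]:
        cx,cy=(x[0],x[1]) if c[0] else (600.5,-83.8)
        cv2.polylines(g,[(proj(p,circ(cx,cy,z,r))*4+1.5).astype(np.int32)],True,c,1)
    u=(proj(p,[600.5,-83.8,60])[0]*4).astype(int);im.append(g[u[1]-300:u[1]+300,u[0]-200:u[0]+200])
cv2.imwrite("pics/c.png",np.hstack(im))
E
```

```text
t 8.15 pos [597.8 -83.3 126.6] rot [-90.    0.1 -12.6] q [ 0.25  0.7  -0.25  1.74  0.24  0.73 -0.35] F [-0.3  0.4 -1.3] T [-0.06  0.06 -0.07] w 65.4
```

View pics/c.png

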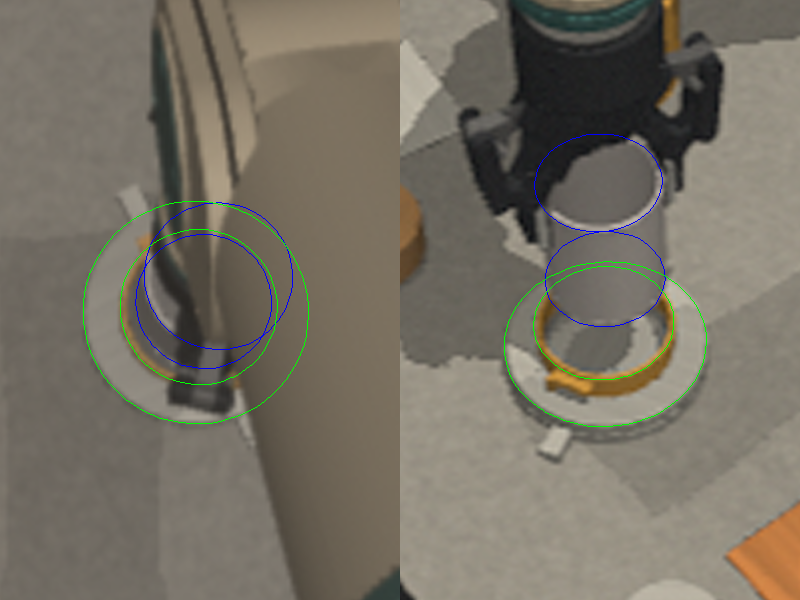

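Emit:
{"api": "step_arm", "payload": {"moves": "0.05 0.05 0 0 0 0 0;0 0.2 0 0 0 0 0;0 0.2 0 0 0 0 0;0 0.2 0 0 0 0 0;0 0.2 0 0 0 0 0;0 0.15 0 0 0 0 0;0 0 0 0 0 0 0;0 0 0 0 0 0 0"}}

```text
clock: 9.05
eef_pos: [601.4, -83.8, 77.6]
tool_rot: [-1.571, 0.0, -0.22]
force: [0.6, -0.2, -1.0]
width: 66.1
```

```bash
python3 - <<'E'
from h import *
a=[]
for i in range(1):
    st()
p=get_image("scene");st()
g=cv2.resize(p["color"],None,fx=4,fy=4,interpolation=cv2.INTER_CUBIC)
u=(proj(p,[600.5,-83.8,60])[0]*4).astype(int);cv2.imwrite("pics/d.png",g[u[1]-300:u[1]+300,u[0]-300:u[0]+300])
E
```

```text
t 9.05 pos [601.4 -83.8  77.6] rot [-90.    0.  -12.6] q [ 0.23  0.77 -0.23  1.76  0.27  0.64 -0.37] F [ 0.6 -0.2 -1. ] T [ 0.04 -0.    0.01] w 66.1
t 9.1 pos [601.7 -83.8  78. ] rot [-90.   -0.  -12.6] q [ 0.23  0.77 -0.23  1.76  0.27  0.64 -0.37] F [ 0.3 -0.3 -2.3] T [0.01 0.02 0.01] w 66.4
```

View pics/d.png

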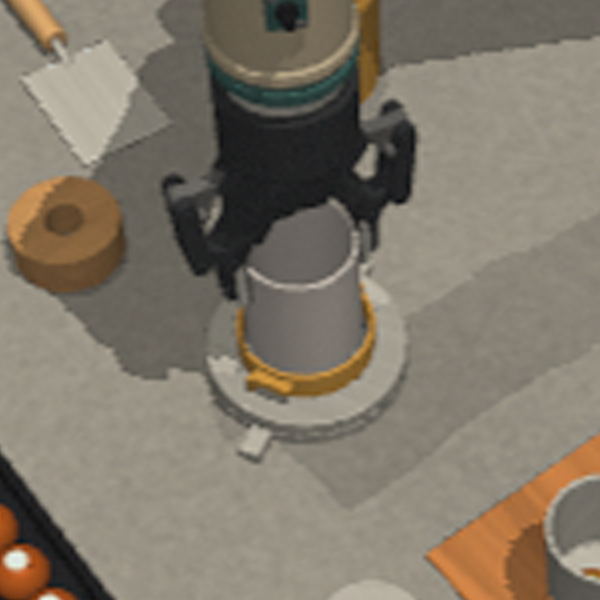

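Emit:
{"api": "step_arm", "payload": {"moves": "0 0.12 0 0 0 0 0;0 0.12 0 0 0 0 0;0 0.12 0 0 0 0 0;0 0.08 0 0 0 0 0;0 0 0 0 0 0 0;0 0 0 0 0 0 0"}}

```text
clock: 9.7
eef_pos: [601.3, -83.8, 55.7]
tool_rot: [-1.571, 0.0, -0.22]
force: [0.3, -0.1, -1.0]
width: 66.5
```

Emit:
{"api": "step_arm", "payload": {"moves": "0 0.04 0 0 0 0 0;0 0 0 0 0 0 0;0 0 0 0 0 0 0.9;0 0 0 0 0 0 1;0 0 0 0 0 0 1;0 0 0 0 0 0 1;0 0 0 0 0 0 1;0 -0.2 0 0 0 0 1;0 -0.4 0 0 0 0 1;0 -0.6 0 0 0 0 1;0 -0.8 0 0 0 0 1;0 -0.8 0 0 0 0 1;0 -0.6 0 0 0 0 1;0 0 0 0 0 0 1"}}

```text
clock: 11.1
eef_pos: [604.5, -83.9, 229.6]
tool_rot: [-1.57, -0.01, -0.22]
force: [0.6, -0.4, -0.2]
width: 85.4
```

```bash
python3 - <<'E'
from h import *
st();ps=pics("e")
im=[]
for p in ps:
    g=cv2.resize(p["color"],None,fx=4,fy=4,interpolation=cv2.INTER_CUBIC)
    for z,r,c in[(93,34,(255,0,0)),(40,41,(0,255,0))]:
        cv2.polylines(g,[(proj(p,circ(600.5,-83.8,z,r))*4+1.5).astype(np.int32)],True,c,1)
    u=(proj(p,[600.5,-83.8,60])[0]*4).astype(int);im.append(g[u[1]-200:u[1]+200,u[0]-200:u[0]+200])
cv2.imwrite("pics/e.png",np.hstack(im))
E
```

```text
t 11.1 pos [604.5 -83.9 229.6] rot [-89.9  -0.6 -12.6] q [ 0.27  0.58 -0.29  1.64  0.2   0.94 -0.31] F [ 0.6 -0.4 -0.2] T [0.02 0.05 0.05] w 85.4
```

View pics/e.png

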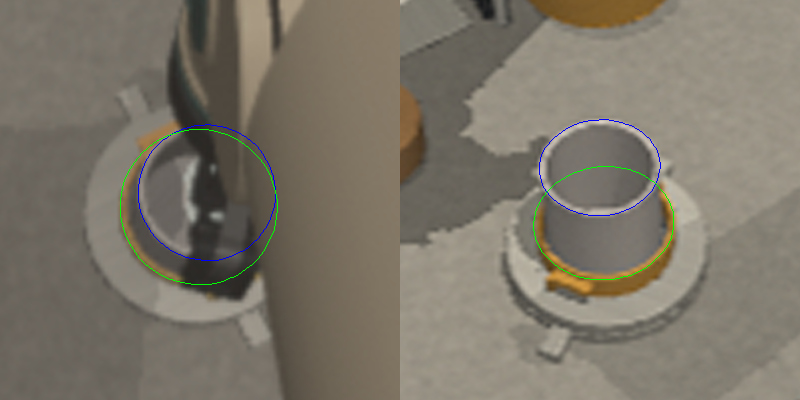

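```bash
cat > kin.py <<'E'
import numpy as np
from scipy.spatial.transform import Rotation as Ro
from scipy.optimize import least_squares
pi=np.pi
J=[((0,0,156.43),(pi,0,0)),((0,5.375,-128.38),(pi/2,0,0)),((0,-210.38,-6.375),(-pi/2,0,0)),((0,6.375,-210.38),(pi/2,0,0)),((0,-208.43,-6.375),(-pi/2,0,0)),((0,.175,-105.93),(pi/2,0,0)),((0,-105.93,-.175),(-pi/2,0,0))]
JR=[Ro.from_euler('xyz',r).as_matrix() for _,r in J]
def fk(q,tool=None,full=False):
    R=np.eye(3);p=np.zeros(3);P=[]
    for (t,_),Rj,a in zip(J,JR,q):
        p=p+R@np.array(t);R=R@Rj@np.array([[np.cos(a),-np.sin(a),0],[np.sin(a),np.cos(a),0],[0,0,1]]);P.append(p)
    if tool is not None:
        p=p+R@tool[0];R=R@tool[1]
    return (p,R,P) if full else (p,R)
lo=np.array([-3.06,-.37,-1.25,.18,-1.1,.23,-2.94]);hi=np.array([3.06,2.12,1.32,2.47,4.24,1.98,2.94])
E
python3 - <<'E'
from kin import *
L=[eval(l) for l in open("log.txt")]
T=[];
for t,q,p,r in L:
    R0=Ro.from_euler('xyz',r).as_matrix();pf,Rf=fk(q)
    T.append((np.round(Rf.T@(np.array(p)-pf),1).tolist(),np.round(Ro.from_matrix(Rf.T@R0).as_rotvec(),3).tolist()))
for x in T:print(x)
E
```

```text
([-138.1, -3.3, -117.4], [-0.0, 2.221, -2.221])
([-138.1, -3.3, -117.4], [0.0, 2.221, -2.221])
([-95.6, -0.2, -128.6], [-0.0, 2.221, -2.221])
([-95.6, -0.2, -128.6], [-0.0, 2.221, -2.221])
([-102.6, -1.4, -151.9], [-0.0, 2.221, -2.221])
([-97.0, 0.3, -132.0], [0.0, -2.221, 2.221])
([-97.0, 0.3, -132.0], [0.0, -2.221, 2.221])
([-132.0, -9.8, -137.5], [-0.0, 2.221, -2.221])
([-134.8, -10.2, -148.4], [0.0, 2.221, -2.221])
([-134.8, -10.2, -148.4], [0.0, -2.221, 2.221])
([-130.1, -9.6, -118.1], [-0.0, 2.221, -2.221])
```

```bash
cat > fitk.py <<'E'
import kin
from kin import *
L=[eval(l) for l in open("log.txt")]
# structured: z heights + a few offsets
def setp(v):
    # v: d1,d2(lengths), offsets
    d1,d3,d5,d7,o1,o2,o3,o4=v
    kin.J=[((0,0,156.43),(pi,0,0)),((0,o1,-d1),(pi/2,0,0)),((0,-d3/2,-o2),(-pi/2,0,0)),((0,o2+o3,-d3/2),(pi/2,0,0)),((0,-d5/2,-o3),(-pi/2,0,0)),((0,o4,-d5/2),(pi/2,0,0)),((0,-105.93,-o4),(-pi/2,0,0))]
    return d7
RT=Ro.from_rotvec([0,2.2214415,-2.2214415]).as_matrix()
def res(v):
    d7=setp(v);r=[]
    for t,q,p,_ in L:
        r+=list(kin.fk(q,(np.array([0,0,-d7]),RT))[0]-np.array(p))
    return np.r_[r,(np.array(v)-x0)*.02]
x0=np.array([128.4,420.8,314.4,220,5.4,0,0,0])
s=least_squares(res,x0);print(np.round(s.x,1),np.abs(s.fun[:-8]).max())
np.save("kin.npy",s.x)
E
python3 fitk.py
```

```text
[1.461e+02 5.588e+02 3.823e+02 2.099e+02 6.800e+00 4.400e+00 5.900e+00
 4.000e-01] 0.22441493633186838
```

```bash
cat >> kin.py <<'E'
def load():
    v=np.load("kin.npy");d1,d3,d5,d7,o1,o2,o3,o4=v
    J[:]=[((0,0,156.43),(pi,0,0)),((0,o1,-d1),(pi/2,0,0)),((0,-d3/2,-o2),(-pi/2,0,0)),((0,o2+o3,-d3/2),(pi/2,0,0)),((0,-d5/2,-o3),(-pi/2,0,0)),((0,o4,-d5/2),(pi/2,0,0)),((0,-105.93,-o4),(-pi/2,0,0))]
    return (np.array([0,0,-d7]),Ro.from_rotvec([0,2.2214415,-2.2214415]).as_matrix())
TOOL=load()
def ik(p,R,seeds,reg=None,w=.02):
    best=None
    for s in seeds:
        def f(q):
            a,B=fk(q,TOOL);e=Ro.from_matrix(B.T@R).as_rotvec()
            return np.r_[(a-p)/100,e*3,w*(q-(s if reg is None else reg))*0.1]
        r=least_squares(f,np.clip(s,lo+.01,hi-.01),bounds=(lo,hi),max_nfev=60)
        e=np.abs(f(r.x)[:6]).max()
        if best is None or e<best[0]:best=(e,r.x)
        if e<.005:break
    return best
def pose(a_heading,delta,roll):
    """tool y (fingers) heading deg, delta below horizontal, roll about tool axis (0: jaw x horizontal, cup upright). returns R"""
    h,d=np.radians(a_heading),np.radians(delta)
    y=np.array([np.cos(d)*np.cos(h),np.cos(d)*np.sin(h),-np.sin(d)])
    x=np.array([-np.sin(h),np.cos(h),0]) # left of heading
    z=np.cross(x,y)
    return np.c_[x,y,z]@Ro.from_euler('y',roll,degrees=True).as_matrix()
E
cat > scan.py <<'E'
from kin import *
rng=np.random.default_rng(0)
cups=dict(A=(563,142),B=(511,273),C=(511.5,407))
mid=(lo+hi)/2
for n,c in cups.items():
    for h in range(-180,180,30):
        for fl in(0,180):
            R=pose(h,25,fl);p=np.array([c[0],c[1],44])+19*R[:,1]
            az=-np.arctan2(c[1],c[0])
            seeds=[np.array([az,.9,0,1.5,q5,1.2,q7]) for q5 in(0,1.5,3,-.8) for q7 in(-1.5,1.5)]
            e,q=ik(p,R,seeds)
            if e<.02:
                P=fk(q,TOOL,True)[2]
                print(n,h,fl,np.round(q,2),"wristz",[int(x[2]) for x in P[3:]])
E
python3 scan.py
```

```text
A -150 0 [-0.49  1.39  0.34  0.9  -0.06  1.98 -1.25] wristz [404, 288, 169, 125]
A -150 180 [-0.49  1.39  0.34  0.9  -0.06  1.98  1.89] wristz [404, 288, 169, 125]
A -120 0 [-0.58  1.3   0.11  1.12  0.4   1.75 -1.17] wristz [454, 311, 169, 124]
A -120 180 [-0.56  1.3   0.06  1.12  0.44  1.76  1.95] wristz [455, 312, 169, 124]
A -90 0 [-0.72  1.2   0.1   1.47  0.73  1.4  -1.15] wristz [507, 338, 169, 124]
A -90 180 [-0.67  1.19 -0.01  1.47  0.8   1.46  1.94] wristz [508, 338, 169, 124]
A -60 0 [-0.79  1.12  0.04  1.85  1.24  1.15 -1.38] wristz [545, 357, 169, 124]
A -60 180 [-1.41  1.66  1.26  1.87 -0.58  0.55 -2.94] wristz [264, 219, 169, 124]
A -30 0 [-0.65  1.13 -0.16  2.21  1.93  1.34 -1.71] wristz [541, 355, 169, 124]
A -30 180 [-0.64  1.13 -0.17  2.21  1.93  1.34  1.44] wristz [541, 355, 169, 124]
A 0 0 [-0.4   1.22 -0.18  2.47  2.65  1.69 -1.67] wristz [493, 331, 169, 124]
A 0 180 [-0.42  1.22 -0.15  2.47  2.65  1.68  1.44] wristz [494, 331, 169, 124]
A 30 0 [ 0.7   1.73 -1.25  2.44  3.06  1.26  0.06] wristz [204, 184, 169, 124]
A 30 180 [-0.01  1.21 -0.13  2.46  3.51  1.57  1.
[... 3124 characters left out ...]
1  2.32  2.85  1.44 -1.68] wristz [532, 350, 169, 124]
C 30 180 [-0.75  1.15 -0.14  2.31  2.84  1.47  1.6 ] wristz [530, 349, 169, 124]
C 60 0 [ 0.28  1.64 -1.25  2.23  3.01  0.92  0.07] wristz [252, 207, 169, 124]
C 60 180 [-0.47  1.13 -0.04  2.25  3.65  1.32  1.73] wristz [540, 355, 169, 124]
C 90 180 [-0.76  1.29  0.7   1.97  4.24  1.74  1.28] wristz [465, 319, 169, 124]
C 120 0 [-0.1   1.2  -0.36  1.55 -0.93  1.02 -2.16] wristz [502, 335, 169, 124]
C 120 180 [ 0.04  1.27 -0.63  1.54 -0.66  0.87  0.79] wristz [464, 315, 169, 124]
C 150 0 [-0.32  1.3  -0.15  1.11 -0.69  1.57 -2.19] wristz [451, 310, 169, 124]
C 150 180 [-0.14  1.36 -0.6   1.11 -0.32  1.45  0.69] wristz [412, 289, 169, 124]
```

```bash
cat > pl.py <<'E'
from h import *
from kin import *
# waypoints -> rows; simulate with seeded IK
def rows_to(p0,R0,p1,R1,n,ease=False):
    w=Ro.from_matrix(R0.T@R1).as_rotvec()
    Rs=Ro.from_rotvec(w/n).as_matrix();S=np.zeros((3,3));P=np.eye(3)
    for k in range(n):S+=P;P=P@Rs
    d=np.linalg.solve(S,R0.T@(p1-p0))
    return np.r_[d/50,w/n/.12]
def sim(q,p,R,row,n,verbose=True):
    qs=[q];bad=0
    for k in range(n):
        p=p+R@(row[:3]*50);R=R@Ro.from_rotvec(row[3:]*.12).as_matrix()
        e,qn=ik(p,R,[qs[-1]],w=.2)
        qs.append(qn);bad=max(bad,e)
    Q=np.array(qs);v=np.abs(np.diff(Q,axis=0)).max(0)/.1
    if verbose:print("  err",round(bad,4),"vmax",np.round(v,1),"qend",np.round(Q[-1],2),"minmargin",np.round(np.minimum(Q-lo,hi-Q).min(),2),"minwristz",int(min(min(x[2] for x in fk(a,TOOL,True)[2][3:]) for a in Q)))
    return Q[-1],p,R
def run(wps,start=None):
    """wps: list of (p,R,n)"""
    s=log();q=np.array(s["qpos"]);p=np.array(s["eef_pos"]);R=rot_rpy(s["tool_rot"]).as_matrix()
    if start:p,R=start
    for p1,R1,n in wps:
        r=np.round(rows_to(p,R,np.array(p1,float),R1,n),3)
        print(n,"x:",*r)
        q,p,R=sim(q,p,R,r,n)
        print("  end",np.round(p,1),"heading/tilt",np.round(np.degrees(np.arctan2(R[1,1],R[0,1])),1),np.round(np.degrees(-np.arcsin(R[2,1])),1))
    return q,p,R
def grasp(c,h,d=25,fl=0,zg=44,back=0):
    R=pose(h,d,fl);return np.array([c[0],c[1],zg])+(19-back)*R[:,1],R
E
python3 - <<'E'
from pl import *
st()
for h in(-15,0):
  g,R=grasp((511.5,407),h,back=120)
  g0,R0=grasp((511.5,407),h)
  run([((480,200,300),pose(h,60,0),20),(g,R,14),(g0,R0,10)])
E
```

```text
t 11.2 pos [601.5 -83.9 224.9] rot [-90.   -0.1 -12.6] q [ 0.27  0.58 -0.29  1.65  0.2   0.94 -0.31] F [-1.3  0.1 -1.1] T [-0.03 -0.02 -0.05] w 85.6
20 x: 0.045 -0.155 0.314 -0.173 -0.621 -0.166
  err 0.0 vmax [0.3 0.2 0.1 0.4 0.5 0.2 0.2] qend [-0.31  0.27 -0.49  2.11  0.94  0.74 -0.16] minmargin 0.36 minwristz 434
  end [480.  199.9 299.8] heading/tilt -15.0 60.0
14 x: 0.297 0.094 0.339 -0.363 -0.001 -0.0
  err 0.0001 vmax [0.9 0.6 0.2 0.5 1.1 0.6 1.7] qend [-1.13  1.03 -0.31  1.99  1.56  1.4  -1.43] minmargin 0.25 minwristz 175
  end [423.  430.4  86.3] heading/tilt -15.0 25.0
10 x: 0.001 0.24 -0.001 -0.001 0.001 -0.0
  err 0.0 vmax [0.2 0.1 0.1 0.1 0.2 0.1 0. ] qend [-0.98  1.12 -0.23  1.93  1.75  1.31 -1.42] minmargin 0.48 minwristz 124
  end [528.4 402.7  36. ] heading/tilt -15.0 25.0
20 x: 0.092 -0.152 0.321 -0.155 -0.727 -0.194
  err 0.0 vmax [0.3 0.2 0.1 0.5 0.5 0.3 0.3] qend [-0.17  0.24 -0.55  2.16  0.95  0.56  0.11] minmargin 0.31 minwristz 434
  end [480.3 200.3 299.9] heading/tilt 0.0 60.1
14 x: 0.295 0.151 0.284 -0.364 -0.0 -0.0
  err 0.0002 vmax [0.9 0.7 0.3 0.5 1.9 1.  2.4] qend [-1.02  1.05 -0.44  2.24  1.87  1.53 -1.56] minmargin 0.08 minwristz 175
  end [420.  406.9  86.6] heading/tilt -0.0 25.0
10 x: 0.0 0.24 -0.0 -0.0 -0.0 -0.0
  err 0.0 vmax [0.2 0.1 0.1 0.2 0.3 0.1 0.1] qend [-0.86  1.13 -0.33  2.1   2.1   1.43 -1.47] minmargin 0.23 minwristz 124
  end [528.8 406.9  35.9] heading/tilt -0.0 25.0
```

Emit:
{"api": "step_arm", "payload": {"moves": "0.045 -0.155 0.314 -0.173 -0.621 -0.166 1;0.045 -0.155 0.314 -0.173 -0.621 -0.166 1;0.045 -0.155 0.314 -0.173 -0.621 -0.166 1;0.045 -0.155 0.314 -0.173 -0.621 -0.166 1;0.045 -0.155 0.314 -0.173 -0.621 -0.166 1;0.045 -0.155 0.314 -0.173 -0.621 -0.166 1;0.045 -0.155 0.314 -0.173 -0.621 -0.166 1;0.045 -0.155 0.314 -0.173 -0.621 -0.166 1;0.045 -0.155 0.314 -0.173 -0.621 -0.166 1;0.045 -0.155 0.314 -0.173 -0.621 -0.166 1;0.045 -0.155 0.314 -0.173 -0.621 -0.166 1;0.045 -0.155 0.314 -0.173 -0.621 -0.166 1;0.045 -0.155 0.314 -0.173 -0.621 -0.166 1;0.045 -0.155 0.314 -0.173 -0.621 -0.166 1;0.045 -0.155 0.314 -0.173 -0.621 -0.166 1;0.045 -0.155 0.314 -0.173 -0.621 -0.166 1;0.045 -0.155 0.314 -0.173 -0.621 -0.166 1;0.045 -0.155 0.314 -0.173 -0.621 -0.166 1;0.045 -0.155 0.314 -0.173 -0.621 -0.166 1;0.045 -0.155 0.314 -0.173 -0.621 -0.166 1"}}

```text
clock: 13.2
eef_pos: [478.6, 199.9, 297.6]
tool_rot: [-2.092, 0.002, 1.312]
force: [0.1, 0.2, 0.3]
width: 85.3
```

```bash
python3 - <<'E'
from pl import *
st();h=-15
ps=pics("f")
c=(511.8,407.4)
for xy in [(563,142),(511,273),c]:
    print(fit(ps,"cup0",xy,4))
g,R=grasp(c,h,back=120)
g0,R0=grasp(c,h)
run([(g,R,14),(g0,R0,10)])
E
```

```text
t 13.2 pos [478.6 199.9 297.6] rot [-1.198e+02  1.000e-01  7.520e+01] q [-0.35  0.27 -0.49  2.14  0.94  0.73 -0.21] F [0.1 0.2 0.3] T [0.17 0.58 0.  ] w 85.3
[([563.4, 141.0], np.float64(0.233)), ([562.9, 141.0], np.float64(0.068)), ([563.4, 141.5], np.float64(0.304))]
[([511.7, 272.9], np.float64(0.307)), ([510.2, 273.1], np.float64(0.2)), ([511.3, 273.3], np.float64(0.512))]
[([511.8, 408.0], np.float64(0.26)), ([510.8, 407.8], np.float64(0.147)), ([511.3, 408.0], np.float64(0.417))]
14 x: 0.298 0.092 0.338 -0.365 -0.001 -0.001
  err 0.0001 vmax [0.8 0.6 0.2 0.5 1.  0.6 1.7] qend [-1.14  1.03 -0.3   1.99  1.55  1.39 -1.42] minmargin 0.25 minwristz 175
  end [423.6 431.   86.9] heading/tilt -15.0 25.0
10 x: 0.0 0.24 0.001 0.0 -0.0 -0.0
  err 0.0 vmax [0.2 0.1 0.1 0.1 0.2 0.1 0. ] qend [-0.99  1.12 -0.22  1.93  1.75  1.31 -1.42] minmargin 0.48 minwristz 124
  end [528.5 402.8  35.8] heading/tilt -15.0 25.0
```

View pics/f_scene.png

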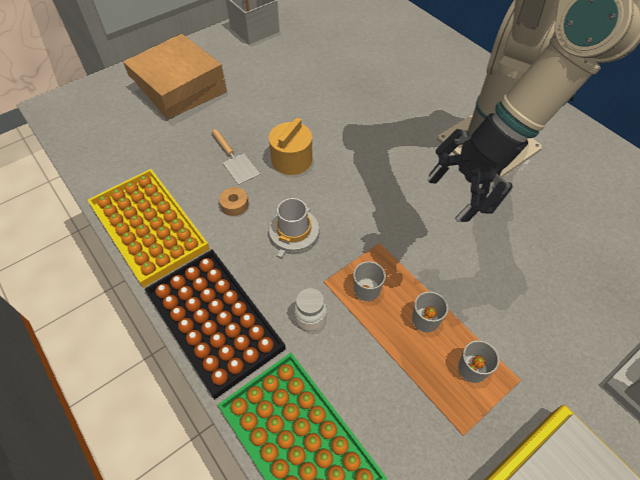

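Emit:
{"api": "step_arm", "payload": {"moves": "0.298 0.092 0.338 -0.365 0 0 1;0.298 0.092 0.338 -0.365 0 0 1;0.298 0.092 0.338 -0.365 0 0 1;0.298 0.092 0.338 -0.365 0 0 1;0.298 0.092 0.338 -0.365 0 0 1;0.298 0.092 0.338 -0.365 0 0 1;0.298 0.092 0.338 -0.365 0 0 1;0.298 0.092 0.338 -0.365 0 0 1;0.298 0.092 0.338 -0.365 0 0 1;0.298 0.092 0.338 -0.365 0 0 1;0.298 0.092 0.338 -0.365 0 0 1;0.298 0.092 0.338 -0.365 0 0 1;0.298 0.092 0.338 -0.365 0 0 1;0.298 0.092 0.338 -0.365 0 0 1;0 0 0 0 0 0 1;0 0 0 0 0 0 1"}}

```text
clock: 15.2
eef_pos: [423.0, 430.6, 86.6]
tool_rot: [-2.706, 0.001, 1.307]
force: [0.1, 0.2, 0.1]
width: 85.3
```

```bash
python3 - <<'E'
from pl import *
st();h=-15
p=get_image("scene")
g=cv2.resize(p["color"],None,fx=3,fy=3,interpolation=cv2.INTER_CUBIC)
u=(proj(p,[470,407,60])[0]*3).astype(int);cv2.imwrite("pics/g.png",g[u[1]-300:u[1]+300,max(0,u[0]-400):u[0]+400])
c=(511.5,407.8)
g0,R0=grasp(c,h)
run([(g0,R0,10)])
E
```

```text
t 15.2 pos [423.  430.6  86.6] rot [-1.551e+02  1.000e-01  7.490e+01] q [-1.2   1.07 -0.3   1.98  1.51  1.41 -1.47] F [0.1 0.2 0.1] T [ 0.25  0.87 -0.05] w 85.3
10 x: 0.002 0.24 0.003 0.001 -0.001 -0.002
  err 0.0 vmax [0.6 0.3 0.2 0.1 0.6 0.3 0.4] qend [-1.    1.12 -0.2   1.93  1.75  1.29 -1.43] minmargin 0.48 minwristz 124
  end [528.1 403.2  35.7] heading/tilt -15.0 25.0
```

View pics/g.png

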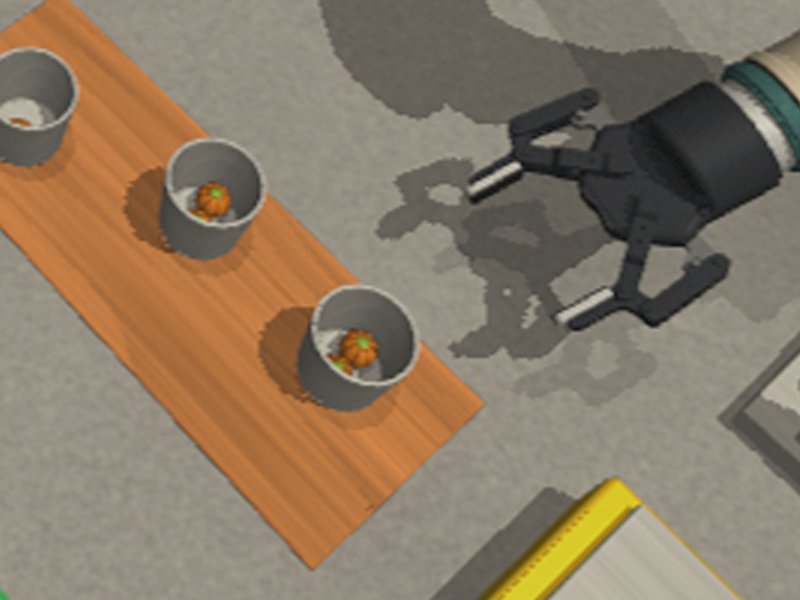

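Emit:
{"api": "step_arm", "payload": {"moves": "0 0.24 0 0 0 0 1;0 0.24 0 0 0 0 1;0 0.24 0 0 0 0 1;0 0.24 0 0 0 0 1;0 0.24 0 0 0 0 1;0 0.24 0 0 0 0 1;0 0.24 0 0 0 0 1;0 0.24 0 0 0 0 1;0 0.24 0 0 0 0 1;0 0.24 0 0 0 0 1;0 0 0 0 0 0 1;0 0 0 0 0 0 1"}}

```text
clock: 16.45
eef_pos: [527.8, 403.0, 36.3]
tool_rot: [-2.706, -0.0, 1.308]
force: [0.2, 0.4, 0.9]
width: 85.6
```

```bash
python3 - <<'E'
from pl import *
st();
p=get_image("scene")
g=cv2.resize(p["color"],None,fx=4,fy=4,interpolation=cv2.INTER_CUBIC)
u=(proj(p,[510,407,60])[0]*4).astype(int);cv2.imwrite("pics/g2.png",g[u[1]-300:u[1]+300,max(0,u[0]-400):u[0]+400])
E
```

```text
t 16.45 pos [527.8 403.   36.3] rot [-155.    -0.    74.9] q [-1.05  1.16 -0.22  1.93  1.71  1.32 -1.47] F [0.2 0.4 0.9] T [0.27 0.91 0.  ] w 85.6
```

View pics/g2.png

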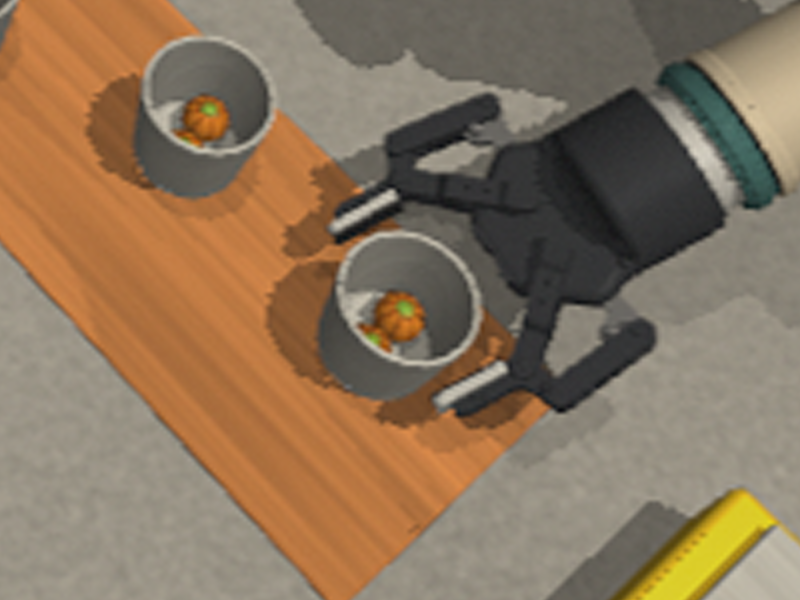

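Emit:
{"api": "step_arm", "payload": {"moves": "0 0 0 0 0 0 0.6;0 0 0 0 0 0 0.5;0 0 0 0 0 0 0.3;0 0 0 0 0 0 0;0 0 0 0 0 0 0;0 0 0 0 0 0 0;0 0 0 0 0 0 0;0 0 0 0 0 0 0;0 0 0 0 0 0 0"}}

```text
clock: 17.4
eef_pos: [527.9, 403.7, 36.9]
tool_rot: [-2.707, -0.001, 1.309]
force: [-3.3, 2.4, 5.5]
width: 62.8
```

```bash
python3 - <<'E'
from pl import *
st();
p=get_image("scene")
g=cv2.resize(p["color"],None,fx=4,fy=4,interpolation=cv2.INTER_CUBIC)
u=(proj(p,[510,407,60])[0]*4).astype(int);cv2.imwrite("pics/g3.png",g[u[1]-300:u[1]+300,max(0,u[0]-400):u[0]+400])
E
```

```text
t 17.4 pos [527.9 403.7  36.9] rot [-1.551e+02 -1.000e-01  7.500e+01] q [-1.05  1.16 -0.22  1.93  1.71  1.32 -1.47] F [-3.3  2.4  5.5] T [0.18 0.26 0.35] w 62.8
```

View pics/g3.png

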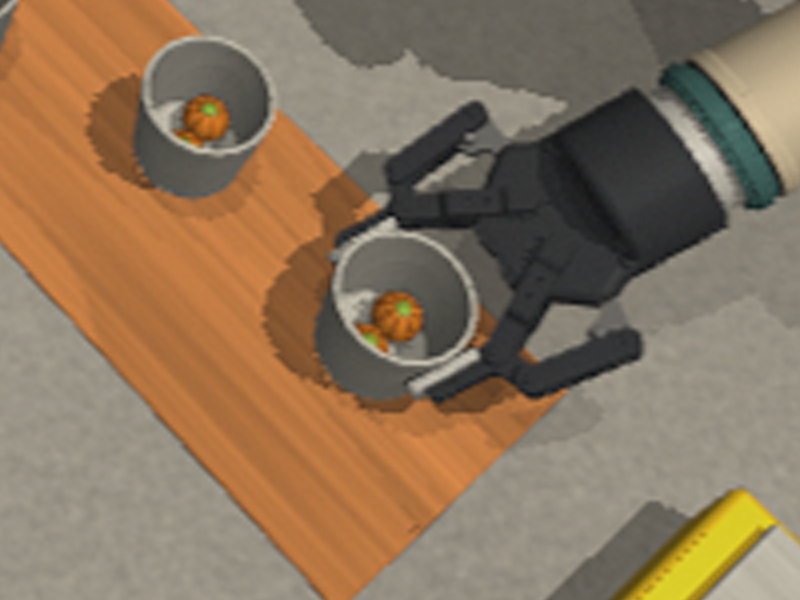

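Emit:
{"api": "step_arm", "payload": {"moves": "0 0 0 0 0 0 1;0 0 0 0 0 0 1;0 0 0 0 0 0 1;0 0 0 0 0 0 1;0 0 0 0 0 0 1;0 0.04 0.085 0 0 0 1;0 0.04 0.085 0 0 0 1;0 0.04 0.085 0 0 0 1;0 0 0 0 0 0 1;0 0 0 0 0 0 0.5;0 0 0 0 0 0 0.3;0 0 0 0 0 0 0;0 0 0 0 0 0 0;0 0 0 0 0 0 0;0 0 0 0 0 0 0;0 0 0 0 0 0 0;0 0 0 0 0 0 0"}}

```text
clock: 19.15
eef_pos: [528.0, 403.3, 22.7]
tool_rot: [-2.707, -0.001, 1.308]
force: [-1.7, 0.2, 2.8]
width: 60.7
```

```bash
cat >> pl.py <<'E'
T=np.array([600.5,-83.8])
def pourposes(Rg,hg,hdelta,side,thetas,lipz,lipoff):
    """Rg grasp R (cup upright), hg grip height above cup base; rotate world by hdelta deg about z; side: +1 mouth to right of heading. returns list (p,R)"""
    out=[]
    R0=Ro.from_euler('z',hdelta,degrees=True).as_matrix()@Rg
    a=R0[:,1];h=np.array([a[0],a[1],0]);h/=np.linalg.norm(h)
    e=side*np.array([h[1],-h[0],0])
    k=np.cross([0,0,1],e)
    for th,lz,lo_ in zip(thetas,lipz,lipoff):
        Q=Ro.from_rotvec(k*np.radians(th)).as_matrix()
        R=Q@R0;cz=Q[:,2];perp=Q@e
        L=np.r_[T-lo_*e[:2],lz]
        G=L-34*perp-(66-hg)*cz
        out.append((G+19*R[:,1],R))
    return out
E
python3 - <<'E'
from pl import *
st();s=ctrl.read_state()
Rg=rot_rpy(s["tool_rot"]).as_matrix();p0=s["eef_pos"]
ths=[0,45,75,90,130];lz=[190,140,115,104,104];lo_=[14]*5
for hd in(-60,-40,-20,0,20):
    print("=== hd",hd)
    P=pourposes(Rg,27,hd,1,ths,lz,lo_)
    try:
        up=p0+np.array([0,0,170])
        run([(up,Rg,10),(P[0][0]+np.array([0,0,30]),P[0][1],20),(*P[0],3),(*P[1],12),(*P[2],10),(*P[3],10),(*P[4],20)])
    except Exception as ex:print(ex)
E
```

```text
t 19.15 pos [528.  403.3  22.7] rot [-155.1   -0.    75. ] q [-1.05  1.18 -0.21  1.92  1.72  1.32 -1.49] F [-1.7  0.2  2.8] T [0.16 0.57 0.06] w 60.7
=== hd -60
10 x: 0.0 -0.143 -0.308 0.0 0.0 0.0
  err 0.0 vmax [0.5 0.7 0.1 0.1 0.2 0.3 0.6] qend [-0.99  0.83 -0.23  1.97  1.62  1.26 -1.17] minmargin 0.5 minwristz 91
  end [528.  403.2 192.5] heading/tilt -15.0 24.9
20 x: -0.284 0.414 -0.171 -0.0 0.184 0.396
  err 0.0 vmax [0.3 0.  0.1 0.2 0.2 0.1 0.1] qend [-0.37  0.9   0.02  1.79  1.28  1.21 -1.09] minmargin 0.5 minwristz 261
  end [650.8 -87.8 172.8] heading/tilt -75.1 25.0
3 x: 0.003 0.086 0.179 -0.002 -0.0 -0.002
  err 0.0 vmax [0.  0.2 0.  0.  0.1 0.1 0.2] qend [-0.37  0.95  0.02  1.78  1.29  1.2  -1.13] minmargin 0.68 minwristz 231
  end [651.4 -88.  143. ] heading/tilt -75.0 24.9
12 x: 0.03 0.014 0.03 0.0 0.495 -0.23
  err 0.0 vmax [0.1 0.1 0.1 0.2 0.4 0.2 1. ] qend [-0.43  1.01  0.08  1.97  1.71  1.17 -2.25] minmargin 0.5 minwristz 193
  end [673.8 -82.1 131.1] heading/tilt -56.8 17.3
10 x: 0.005 -0.004 -0.009 0.0 0.395 -0.184
  err 0.0 vmax [0.  0.1 0.  0.1 0.2 0.2 0.7] qend
[... 5866 characters left out ...]
nwristz 193
  end [611.5 -11.4 131. ] heading/tilt 23.2 17.3
10 x: 0.005 -0.004 -0.009 0.0 0.395 -0.184
  err 0.0 vmax [0.2 0.2 0.  0.1 0.4 0.3 0.6] qend [ 1.18  1.67 -1.25  2.33  3.46  0.68 -1.45] minmargin 0.0 minwristz 158
  end [611.8 -14.2 135.7] heading/tilt 29.1 6.2
10 x: 0.003 -0.006 -0.014 0.0 0.198 -0.091
  err 0.0 vmax [0.1 0.1 0.  0.  0.2 0.1 0.3] qend [ 1.23  1.77 -1.25  2.28  3.66  0.59 -1.76] minmargin 0.0 minwristz 138
  end [612.6 -21.5 138.2] heading/tilt 29.9 0.0
20 x: 0.032 -0.011 -0.022 0.0 0.264 -0.123
  err 0.0 vmax [0.  0.1 0.  0.  0.3 0.1 0.5] qend [ 1.29  1.95 -1.25  2.2   4.15  0.61 -2.66] minmargin 0.0 minwristz 74
  end [614.8 -54.4 160. ] heading/tilt 24.5 -15.7
```

```bash
cat > pp.py <<'E'
from pl import *
import sys
s=ctrl.read_state()
Rg=rot_rpy(s["tool_rot"]).as_matrix();p0=s["eef_pos"]
ths=[0,45,75,90,130];lz=[190,140,115,104,104];lo_=[14]*5
for hd in map(float,sys.argv[1:]):
    print("=== hd",hd)
    P=pourposes(Rg,27,hd,-1,ths,lz,lo_)
    up=p0+np.array([0,0,170])
    run([(up,Rg,10),(P[0][0]+np.array([0,0,30]),P[0][1],20),(*P[0],3),(*P[1],12),(*P[2],10),(*P[3],10),(*P[4],20)])
E
python3 pp.py -90 -60 -40 -20 |grep -v x:
```

```text
=== hd -90.0
  err 0.0 vmax [0.5 0.7 0.1 0.1 0.2 0.3 0.6] qend [-0.99  0.83 -0.23  1.97  1.62  1.26 -1.17] minmargin 0.5 minwristz 91
  end [528.  403.2 192.5] heading/tilt -15.0 24.9
  err 0.0 vmax [0.3 0.1 0.1 0.4 0.4 0.1 0.2] qend [-0.34  0.94  0.01  1.65  0.85  1.47 -1.12] minmargin 0.5 minwristz 261
  end [549.5 -87.4 172.6] heading/tilt -105.1 25.0
  err 0.0 vmax [0.  0.2 0.  0.  0.  0.1 0.1] qend [-0.34  0.99  0.01  1.65  0.85  1.44 -1.15] minmargin 0.51 minwristz 231
  end [549.7 -88.  142.9] heading/tilt -105.0 24.9
  err 0.0 vmax [0.1 0.1 0.1 0.2 0.1 0.3 0.7] qend [-0.21  1.12 -0.13  1.44  0.74  1.78 -0.44] minmargin 0.2 minwristz 193
  end [527.2 -82.  131. ] heading/tilt -123.2 17.3
  err 0.0 vmax [0.2 0.1 0.4 0.2 0.2 0.3 0.7] qend [-0.22  1.24 -0.08  1.3   0.72  1.98  0.09] minmargin 0.0 minwristz 158
  end [530.  -82.9 135.6] heading/tilt -129.2 6.3
  err 0.0 vmax [0.1 0.1 0.2 0.1 0.1 0.  0.4] qend [-0.32  1.31  0.15  1.24  0.65  1.98  0.47] minmargin 0.0 minwristz 138
  end [537.3 -84.6 138.2] heading/tilt -130.0 -0.0
  err 0.0 vmax [0.1 0.1 0.3 0.1 0.1 0.  0.5] qend [
[... 3134 characters left out ...]
  err 0.0 vmax [0.3 0.2 0.2 0.1 0.4 0.2 0.6] qend [-0.45  1.03  0.23  2.33  2.    1.15 -1.02] minmargin 0.0 minwristz 193
  end [ 573.7 -152.   131. ] heading/tilt -53.2 17.3
  err 0.0 vmax [0.2 0.2 0.1 0.1 0.3 0.1 0.5] qend [-0.58  1.17  0.34  2.22  1.77  1.18 -0.52] minmargin 0.14 minwristz 158
  end [ 575.4 -149.7  135.6] heading/tilt -59.2 6.3
  err 0.0 vmax [0.1 0.1 0.  0.1 0.1 0.1 0.2] qend [-0.63  1.25  0.38  2.17  1.68  1.23 -0.28] minmargin 0.25 minwristz 138
  end [ 579.5 -143.5  138.3] heading/tilt -60.0 -0.0
  err 0.0 vmax [0.1 0.1 0.1 0.  0.1 0.1 0.3] qend [-0.72  1.43  0.49  2.1   1.62  1.37  0.29] minmargin 0.3 minwristz 74
  end [ 598.4 -116.9  160.2] heading/tilt -54.6 -15.8
```

```bash
cat >> pl.py <<'E'
def box(x0,x1,y0,y1,z0,z1,n=7):
    return np.array(np.meshgrid(np.linspace(x0,x1,n),np.linspace(y0,y1,n*2),np.linspace(z0,z1,n))).reshape(3,-1).T
def obst(p,R,cz,hg,cups):
    G=p-19*R[:,1]
    pts={'finger':np.vstack([box(32,52,-60,19,-11,11),box(-52,-32,-60,19,-11,11)]),'body':np.vstack([box(-42,42,-150,-54,-42,42),box(-48,48,-300,-150,-48,48)])}
    d={}
    for k,v in pts.items():
        X=G+v@R.T
        def cyl(c,r,zt):return np.maximum(np.hypot(X[:,0]-c[0],X[:,1]-c[1])-r,X[:,2]-zt).min()
        d[k]=[round(cyl(T,34,93)),round(cyl(T,60,20)),round(min([cyl(c,34,70) for c in cups]))]
    b=(cz*0+1)
    perp=np.cross(cz,[1,.3,.2]);perp/=np.linalg.norm(perp);pe2=np.cross(cz,perp)
    X=np.vstack([G+cz*(h-hg)+(29+5*h/66)*(perp*np.cos(t)+pe2*np.sin(t)) for h in np.linspace(0,66,12) for t in np.linspace(0,2*np.pi,40)])
    def cyl(c,r,zt):return np.maximum(np.hypot(X[:,0]-c[0],X[:,1]-c[1])-r,X[:,2]-zt).min()
    d['cup']=[round(cyl(T,34,93)),round(cyl(T,60,20)),round(min([cyl(c,34,70) for c in cups]))]
    return d
def pour2(Rg,hg,h,seq,cups,sgn=-1):
    """seq: (delta,roll,lipz,lipoff)"""
    czt=Rg.T@np.array([0,0,1.]);out=[]
    for d,r,lz,off in seq:
        R=pose(h,d,sgn*r);cz=R@czt
        th=np.degrees(np.arccos(cz[2]));e=np.array([cz[0],cz[1],0]);
        if np.linalg.norm(e)<.05:
            hh=np.radians(h);e=np.array([-np.sin(hh),np.cos(hh),0])*(1 if sgn<0 else -1)
        e/=np.linalg.norm(e)
        dn=np.array([0,0,-1.]);perp=dn-cz*(dn@cz)
        if np.linalg.norm(perp)<.05:perp=e.copy()
        perp/=np.linalg.norm(perp)
        L=np.r_[T-off*e[:2],lz];G=L-34*perp-(66-hg)*cz
        p=G+19*R[:,1];out.append((p,R))
        print("  th",round(th),"e dir",round(np.degrees(np.arctan2(e[1],e[0]))),"G",np.round(G),obst(p,R,cz,hg,cups))
    return out
E
cat > pp.py <<'E'
from pl import *
import sys
s=ctrl.read_state()
Rg=rot_rpy(s["tool_rot"]).as_matrix();p0=s["eef_pos"]
cups=[(563,142),(511,273)]
seq=[(25,0,200,20),(20,45,150,20),(12,80,125,18),(5,100,112,17),(2,120,110,16),(0,145,110,12)]
for h in map(float,sys.argv[1:]):
    print("=== h",h)
    P=pour2(Rg,27,h,seq,cups)
    up=p0+np.array([0,0,170])
    run([(up,Rg,10),(*P[0],20)]+[(*P[i],n) for i,n in zip(range(1,6),(12,10,12,14,16))])
E
python3 pp.py -55 -75 -95
```

```text
=== h -55.0
  th 0 e dir 35 G [ 556. -115.  161.] {'finger': [50, 123, 145], 'body': [53, 126, 104], 'cup': [41, 114, 189]}
  th 42 e dir 50 G [ 555. -139.  144.] {'finger': [7, 75, 167], 'body': [33, 86, 106], 'cup': [24, 84, 198]}
  th 76 e dir 58 G [ 567. -138.  149.] {'finger': [8, 73, 179], 'body': [29, 92, 79], 'cup': [26, 94, 195]}
  th 97 e dir 61 G [ 575. -129.  150.] {'finger': [10, 76, 180], 'body': [14, 87, 70], 'cup': [19, 92, 186]}
  th 116 e dir 64 G [ 585. -116.  158.] {'finger': [15, 87, 157], 'body': [9, 77, 63], 'cup': [17, 90, 174]}
  th 138 e dir 74 G [597. -96. 162.] {'finger': [30, 103, 132], 'body': [16, 83, 52], 'cup': [17, 90, 156]}
10 x: 0.0 -0.143 -0.308 0.0 0.0 0.0
  err 0.0 vmax [0.5 0.7 0.1 0.1 0.2 0.3 0.6] qend [-0.99  0.83 -0.23  1.97  1.62  1.26 -1.17] minmargin 0.5 minwristz 91
  end [528.  403.2 192.5] heading/tilt -15.0 24.9
20 x: -0.428 0.321 -0.106 0.0 0.122 0.264
  err 0.0 vmax [0.4 0.1 0.1 0.2 0.2 0.1 0.2] qend [-0.34  0.86  0.03  2.31  1.87  1.12 -1.6 ] minmargin 0.16 minwristz 241
  end [ 566.  -128.5  153.3] heading/tilt -55.0 24.9
12 x: -0
[... 4761 characters left out ...]
1 -122.1  144.7] heading/tilt -95.0 12.0
12 x: -0.006 -0.005 -0.021 -0.0 -0.242 0.085
  err 0.0 vmax [0.  0.1 0.  0.1 0.  0.1 0.3] qend [-0.29  1.13 -0.13  1.74  1.16  1.7   0.38] minmargin 0.28 minwristz 167
  end [ 550.8 -120.9  148.8] heading/tilt -95.0 5.0
14 x: -0.018 -0.008 -0.016 0.011 -0.208 0.03
  err 0.0 vmax [0.  0.  0.  0.  0.  0.1 0.3] qend [-0.28  1.15 -0.15  1.69  1.19  1.78  0.76] minmargin 0.2 minwristz 164
  end [ 565.8 -117.1  157.3] heading/tilt -95.0 2.0
16 x: -0.022 -0.012 -0.017 0.012 -0.227 0.013
  err 0.0 vmax [0.  0.  0.  0.  0.  0.1 0.3] qend [-0.26  1.18 -0.18  1.61  1.23  1.86  1.23] minmargin 0.12 minwristz 161
  end [ 588.3 -109.6  161.5] heading/tilt -95.0 0.0
```

Emit:
{"api": "step_arm", "payload": {"moves": "0 -0.05 -0.1 0 0 0 0;0 -0.143 -0.308 0 0 0 0;0 -0.143 -0.308 0 0 0 0;0 -0.143 -0.308 0 0 0 0;0 -0.143 -0.308 0 0 0 0;0 -0.143 -0.308 0 0 0 0;0 -0.143 -0.308 0 0 0 0;0 -0.143 -0.308 0 0 0 0;0 -0.143 -0.308 0 0 0 0;0 -0.143 -0.308 0 0 0 0;0 -0.093 -0.208 0 0 0 0;0 0 0 0 0 0 0"}}

```text
clock: 20.35
eef_pos: [528.2, 403.2, 193.6]
tool_rot: [-2.706, -0.003, 1.308]
force: [1.5, 0.2, -1.9]
width: 60.5
```

```bash
cat > pp2.py <<'E'
from pl import *
import sys
h=float(sys.argv[1]);hg=float(sys.argv[2]);start=int(sys.argv[3])
st()
Rg=pose(-15,25,0)
seq=[(25,0,200,20),(20,45,150,20),(12,80,125,18),(5,100,112,17),(2,120,110,16),(0,145,110,12)]
P=pour2(Rg,hg,h,seq,[(563,142),(511,273)])
run([(*P[i],n) for i,n in list(zip(range(6),(20,12,10,12,14,16)))[start:]])
E
python3 pp2.py -75 27 0 | grep -v th
python3 - <<'E'
from pl import *
p=get_image("scene");cv2.imwrite("pics/i.png",p["color"])
E
```

```text
t 20.35 pos [528.2 403.2 193.6] rot [-1.551e+02 -1.000e-01  7.490e+01] q [-1.03  0.86 -0.25  1.99  1.59  1.3  -1.23] F [ 1.5  0.2 -1.9] T [0.38 1.11 0.04] w 60.5
20 x: -0.375 0.372 -0.129 -0.0 0.183 0.396
  err 0.0 vmax [0.8 0.3 0.3 0.2 0.1 0.4 0.6] qend [-0.39  0.87  0.02  2.07  1.36  1.15 -1.35] minmargin 0.4 minwristz 241
  end [ 552.6 -114.1  153. ] heading/tilt -75.1 25.0
12 x: -0.019 0.042 0.02 -0.058 -0.545 0.023
  err 0.0 vmax [0.  0.1 0.  0.1 0.1 0.1 0.6] qend [-0.38  0.95  0.02  2.1   1.43  1.22 -0.69] minmargin 0.37 minwristz 208
  end [ 543.6 -137.5  136.9] heading/tilt -75.0 20.0
10 x: -0.007 0.008 -0.027 -0.054 -0.508 0.105
  err 0.0 vmax [0.  0.1 0.  0.1 0.  0.1 0.6] qend [-0.41  1.03  0.05  2.06  1.44  1.33 -0.12] minmargin 0.37 minwristz 188
  end [ 554.9 -141.4  144.8] heading/tilt -75.0 12.0
12 x: -0.006 -0.005 -0.021 -0.0 -0.242 0.085
  err 0.0 vmax [0.  0.1 0.  0.1 0.  0.1 0.3] qend [-0.44  1.1   0.07  2.01  1.42  1.42  0.22] minmargin 0.41 minwristz 167
  end [ 566.4 -136.   149. ] heading/tilt -75.0 5.0
14 x: -0.017 -0.008 -0.017 0.01 -0.208 0.03
  err 0.0 vmax [0.  0.  0.  0.  0.  0.  0.3] qend [-0.45  1.12  0.08  1.96  1.41  1.48  0.6 ] minmargin 0.46 minwristz 163
  end [ 579.7 -127.1  156.6] heading/tilt -74.9 2.0
16 x: -0.023 -0.012 -0.016 0.013 -0.227 0.013
  err 0.0 vmax [0.  0.  0.  0.  0.  0.  0.3] qend [-0.45  1.13  0.07  1.9   1.4   1.53  1.08] minmargin 0.45 minwristz 161
  end [ 598.1 -112.4  161.9] heading/tilt -75.0 -0.0
```

View pics/i.png

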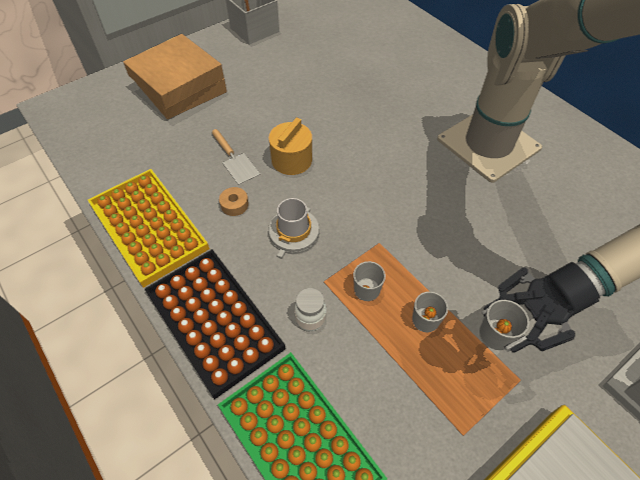

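Emit:
{"api": "step_arm", "payload": {"moves": "-0.375 0.372 -0.129 0 0.183 0.396 0;-0.375 0.372 -0.129 0 0.183 0.396 0;-0.375 0.372 -0.129 0 0.183 0.396 0;-0.375 0.372 -0.129 0 0.183 0.396 0;-0.375 0.372 -0.129 0 0.183 0.396 0;-0.375 0.372 -0.129 0 0.183 0.396 0;-0.375 0.372 -0.129 0 0.183 0.396 0;-0.375 0.372 -0.129 0 0.183 0.396 0;-0.375 0.372 -0.129 0 0.183 0.396 0;-0.375 0.372 -0.129 0 0.183 0.396 0;-0.375 0.372 -0.129 0 0.183 0.396 0;-0.375 0.372 -0.129 0 0.183 0.396 0;-0.375 0.372 -0.129 0 0.183 0.396 0;-0.375 0.372 -0.129 0 0.183 0.396 0;-0.375 0.372 -0.129 0 0.183 0.396 0;-0.375 0.372 -0.129 0 0.183 0.396 0;-0.375 0.372 -0.129 0 0.183 0.396 0;-0.375 0.372 -0.129 0 0.183 0.396 0;-0.375 0.372 -0.129 0 0.183 0.396 0;-0.375 0.372 -0.129 0 0.183 0.396 0"}}

```text
clock: 22.4
eef_pos: [551.6, -116.2, 152.5]
tool_rot: [-2.707, 0.002, 0.257]
force: [0.7, -0.3, -2.2]
width: 60.5
```

Emit:
{"api": "step_arm", "payload": {"moves": "0 0 0 0 0 0 0;0 0 0 0 0 0 0;-0.019 0.042 0.02 -0.058 -0.545 0.023 0;-0.019 0.042 0.02 -0.058 -0.545 0.023 0;-0.019 0.042 0.02 -0.058 -0.545 0.023 0;-0.019 0.042 0.02 -0.058 -0.545 0.023 0;-0.019 0.042 0.02 -0.058 -0.545 0.023 0;-0.019 0.042 0.02 -0.058 -0.545 0.023 0;-0.019 0.042 0.02 -0.058 -0.545 0.023 0;-0.019 0.042 0.02 -0.058 -0.545 0.023 0;-0.019 0.042 0.02 -0.058 -0.545 0.023 0;-0.019 0.042 0.02 -0.058 -0.545 0.023 0;-0.019 0.042 0.02 -0.058 -0.545 0.023 0;-0.019 0.042 0.02 -0.058 -0.545 0.023 0;0 0 0 0 0 0 0;0 0 0 0 0 0 0"}}

```text
clock: 24.0
eef_pos: [544.0, -136.8, 136.3]
tool_rot: [-2.668, 0.727, 0.592]
force: [-0.6, 0.2, -1.1]
width: 60.6
```

```bash
python3 pp2.py -75 27 2
cat > look.py <<'E'
from pl import *
import sys
p=get_image("scene");g=cv2.resize(p["color"],None,fx=4,fy=4,interpolation=cv2.INTER_CUBIC)
x,y,z=map(float,sys.argv[2:5]);u=(proj(p,[x,y,z])[0]*4).astype(int);cv2.imwrite(f"pics/{sys.argv[1]}.png",g[max(0,u[1]-300):u[1]+300,max(0,u[0]-350):u[0]+350])
E
python3 look.py j 590 -90 110
```

```text
t 24.0 pos [ 544.  -136.8  136.3] rot [-152.9   41.6   33.9] q [-0.42  1.   -0.02  2.09  1.39  1.25 -0.73] F [-0.6  0.2 -1.1] T [1.16 0.3  0.01] w 60.6
  th 0 e dir 15 G [548. -98. 161.] {'finger': [50, 123, 137], 'body': [53, 126, 94], 'cup': [41, 114, 172]}
  th 42 e dir 31 G [ 539. -120.  143.] {'finger': [7, 75, 152], 'body': [33, 86, 73], 'cup': [24, 84, 183]}
  th 76 e dir 38 G [ 550. -123.  149.] {'finger': [8, 73, 160], 'body': [29, 92, 69], 'cup': [26, 94, 181]}
  th 97 e dir 41 G [ 562. -118.  150.] {'finger': [10, 76, 164], 'body': [14, 87, 41], 'cup': [19, 92, 175]}
  th 116 e dir 44 G [ 575. -109.  158.] {'finger': [15, 86, 154], 'body': [9, 77, 29], 'cup': [17, 90, 167]}
  th 138 e dir 54 G [593. -94. 162.] {'finger': [30, 103, 142], 'body': [16, 83, 25], 'cup': [17, 90, 156]}
10 x: -0.008 0.009 -0.027 -0.053 -0.508 0.105
  err 0.0 vmax [0.5 0.4 0.3 0.1 0.4 0.1 1. ] qend [-0.4   1.03  0.03  2.06  1.44  1.34 -0.12] minmargin 0.37 minwristz 185
  end [ 555.2 -141.3  144.5] heading/tilt -75.0 12.0
12 x: -0.006 -0.005 -0.021 -0.0 -0.242 0.085
  err 0.0 vmax [0.  0.1 0.  0.1 0.  0.1 0.3] qend [-0.43  1.1   0.06  2.01  1.43  1.43  0.22] minmargin 0.41 minwristz 166
  end [ 566.6 -135.9  148.7] heading/tilt -75.0 5.0
14 x: -0.018 -0.008 -0.016 0.011 -0.208 0.029
  err 0.0 vmax [0.  0.  0.  0.  0.  0.  0.3] qend [-0.44  1.12  0.07  1.96  1.42  1.49  0.6 ] minmargin 0.46 minwristz 164
  end [ 579.5 -127.2  157.1] heading/tilt -75.1 2.0
16 x: -0.022 -0.012 -0.017 0.012 -0.227 0.014
  err 0.0 vmax [0.  0.  0.  0.  0.  0.  0.3] qend [-0.44  1.13  0.06  1.9   1.41  1.54  1.08] minmargin 0.44 minwristz 161
  end [ 598.  -112.5  161.4] heading/tilt -75.0 0.0
```

View pics/j.png

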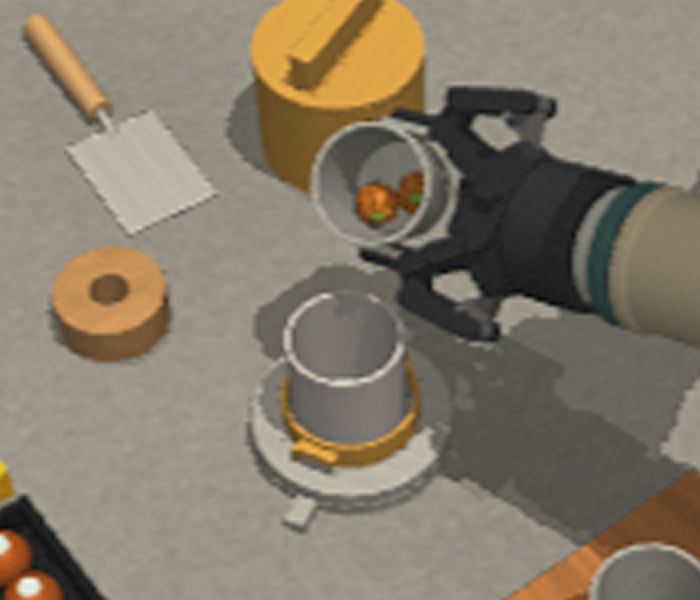

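Emit:
{"api": "step_arm", "payload": {"moves": "-0.008 0.009 -0.027 -0.053 -0.508 0.105 0;-0.008 0.009 -0.027 -0.053 -0.508 0.105 0;-0.008 0.009 -0.027 -0.053 -0.508 0.105 0;-0.008 0.009 -0.027 -0.053 -0.508 0.105 0;-0.008 0.009 -0.027 -0.053 -0.508 0.105 0;-0.008 0.009 -0.027 -0.053 -0.508 0.105 0;-0.008 0.009 -0.027 -0.053 -0.508 0.105 0;-0.008 0.009 -0.027 -0.053 -0.508 0.105 0;-0.008 0.009 -0.027 -0.053 -0.508 0.105 0;-0.008 0.009 -0.027 -0.053 -0.508 0.105 0;0 0 0 0 0 0 0;0 0 0 0 0 0 0"}}

```text
clock: 25.25
eef_pos: [554.9, -142.0, 144.7]
tool_rot: [-2.259, 1.299, 1.125]
force: [-0.4, 0.2, -0.4]
width: 60.5
```

```bash
python3 pp2.py -75 27 3|grep -v th; python3 look.py k 590 -90 110
```

```text
t 25.25 pos [ 554.9 -142.   144.7] rot [-129.4   74.4   64.5] q [-0.44  1.08 -0.    2.04  1.39  1.37 -0.15] F [-0.4  0.2 -0.4] T [ 1.17  0.35 -0.02] w 60.5
12 x: -0.006 -0.006 -0.021 -0.001 -0.243 0.085
  err 0.0 vmax [0.5 0.5 0.3 0.2 0.5 0.1 0.6] qend [-0.42  1.1   0.05  2.01  1.43  1.44  0.22] minmargin 0.41 minwristz 161
  end [ 566.2 -136.   148.9] heading/tilt -75.0 5.0
14 x: -0.018 -0.008 -0.017 0.011 -0.207 0.029
  err 0.0 vmax [0.  0.  0.  0.  0.  0.  0.3] qend [-0.43  1.12  0.06  1.96  1.42  1.49  0.6 ] minmargin 0.46 minwristz 164
  end [ 579.7 -127.1  157.2] heading/tilt -75.0 2.0
16 x: -0.022 -0.012 -0.016 0.012 -0.228 0.014
  err 0.0 vmax [0.  0.  0.  0.  0.  0.  0.3] qend [-0.44  1.13  0.05  1.9   1.41  1.54  1.08] minmargin 0.44 minwristz 161
  end [ 597.6 -112.5  161.9] heading/tilt -75.0 -0.0
```

View pics/k.png

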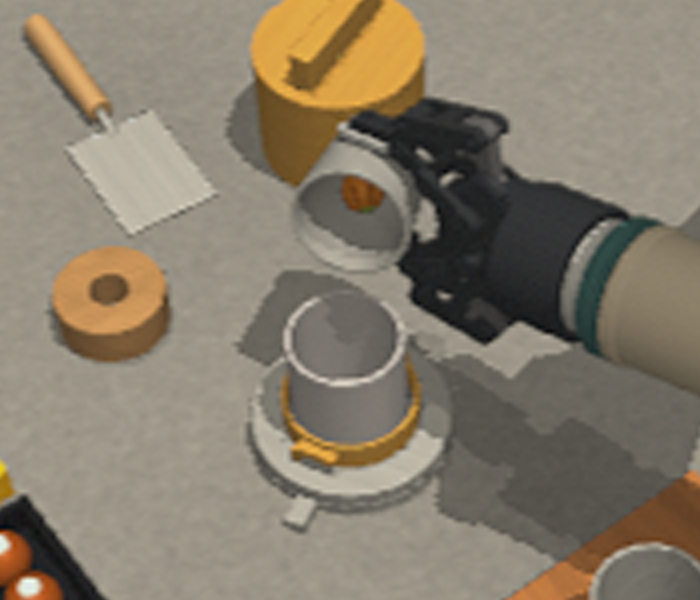

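Emit:
{"api": "step_arm", "payload": {"moves": "-0.006 -0.006 -0.021 0 -0.243 0.085 0;-0.006 -0.006 -0.021 0 -0.243 0.085 0;-0.006 -0.006 -0.021 0 -0.243 0.085 0;-0.006 -0.006 -0.021 0 -0.243 0.085 0;-0.006 -0.006 -0.021 0 -0.243 0.085 0;-0.006 -0.006 -0.021 0 -0.243 0.085 0;-0.006 -0.006 -0.021 0 -0.243 0.085 0;-0.006 -0.006 -0.021 0 -0.243 0.085 0"}}

```text
clock: 26.1
eef_pos: [562.3, -138.4, 148.1]
tool_rot: [-1.104, 1.43, 2.298]
force: [0.1, 1.0, -1.5]
width: 60.6
```

```bash
python3 look.py k2 590 -90 110
```

```text
(no output)
```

View pics/k2.png

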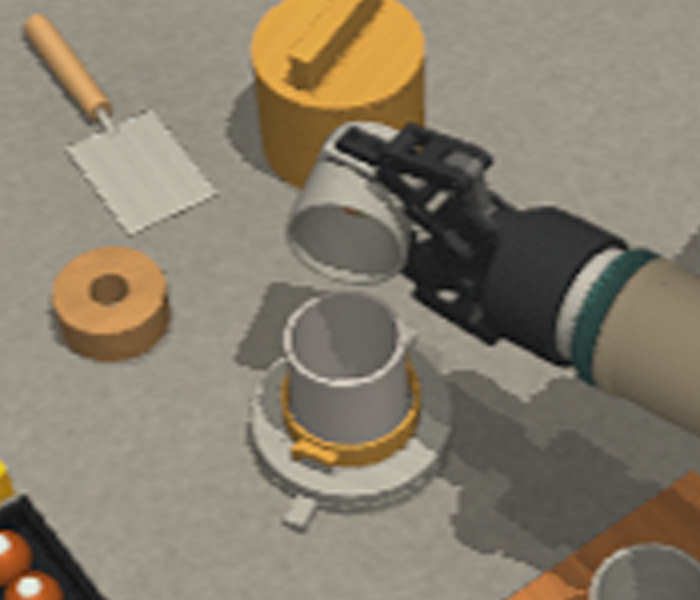

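Emit:
{"api": "step_arm", "payload": {"moves": "-0.006 -0.006 -0.021 0 -0.243 0.085 0;-0.006 -0.006 -0.021 0 -0.243 0.085 0;-0.006 -0.006 -0.021 0 -0.243 0.085 0;-0.006 -0.006 -0.021 0 -0.243 0.085 0;0 0 0 0 0 0 0;0 0 0 0 0 0 0;0 0 0 0 0 0 0"}}

```text
clock: 26.85
eef_pos: [566.1, -136.4, 149.1]
tool_rot: [-0.454, 1.374, 2.955]
force: [0.3, -0.7, -0.7]
width: 60.7
```

```bash
python3 look.py k3 590 -90 110;python3 pp2.py -75 27 4|grep -v th;
```

```text
t 26.9 pos [ 566.1 -136.3  149.1] rot [-26.1  78.7 169.3] q [-0.47  1.16  0.02  1.98  1.37  1.47  0.19] F [-0.1 -0.3 -1. ] T [1.15 0.28 0.  ] w 60.7
14 x: -0.017 -0.008 -0.017 0.01 -0.206 0.029
  err 0.0 vmax [0.5 0.6 0.3 0.3 0.6 0.2 0.6] qend [-0.43  1.12  0.05  1.96  1.42  1.5   0.59] minmargin 0.47 minwristz 136
  end [ 579.4 -127.5  156.7] heading/tilt -75.0 2.0
16 x: -0.023 -0.012 -0.016 0.012 -0.227 0.014
  err 0.0 vmax [0.  0.  0.  0.  0.  0.  0.3] qend [-0.44  1.13  0.05  1.9   1.41  1.55  1.08] minmargin 0.43 minwristz 161
  end [ 597.8 -112.8  162.1] heading/tilt -75.0 -0.0
```

View pics/k3.png

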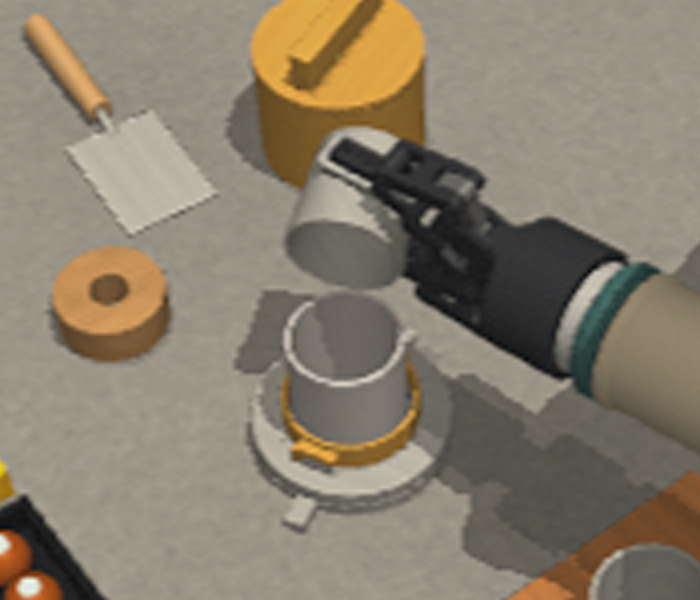

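Emit:
{"api": "step_arm", "payload": {"moves": "-0.017 -0.008 -0.017 0.01 -0.206 0.029 0;-0.017 -0.008 -0.017 0.01 -0.206 0.029 0;-0.017 -0.008 -0.017 0.01 -0.206 0.029 0;-0.017 -0.008 -0.017 0.01 -0.206 0.029 0;-0.017 -0.008 -0.017 0.01 -0.206 0.029 0;-0.017 -0.008 -0.017 0.01 -0.206 0.029 0;0 0 0 0 0 0 0;0 0 0 0 0 0 0;0 0 0 0 0 0 0"}}

```text
clock: 27.8
eef_pos: [571.4, -132.7, 152.9]
tool_rot: [-0.198, 1.239, -3.07]
force: [-0.2, -0.3, -0.5]
width: 60.4
```

```bash
python3 look.py k4 590 -90 110;python3 pp2.py -75 27 4|grep -v th;
```

```text
t 27.85 pos [ 571.5 -132.7  152.9] rot [ -11.4   71.  -175.9] q [-0.47  1.16  0.02  1.95  1.37  1.49  0.35] F [ 0.2  1.  -0.6] T [ 1.17  0.35 -0.05] w 60.5
14 x: -0.01 -0.005 -0.01 0.006 -0.118 0.017
  err 0.0 vmax [0.5 0.6 0.3 0.3 0.6 0.2 0.4] qend [-0.43  1.12  0.05  1.96  1.42  1.5   0.59] minmargin 0.48 minwristz 134
  end [ 579.5 -127.1  156.6] heading/tilt -75.0 2.0
16 x: -0.023 -0.012 -0.016 0.012 -0.227 0.013
  err 0.0 vmax [0.  0.  0.  0.  0.  0.  0.3] qend [-0.43  1.13  0.04  1.9   1.41  1.55  1.08] minmargin 0.43 minwristz 162
  end [ 598.  -112.4  162. ] heading/tilt -75.0 0.0
```

View pics/k4.png

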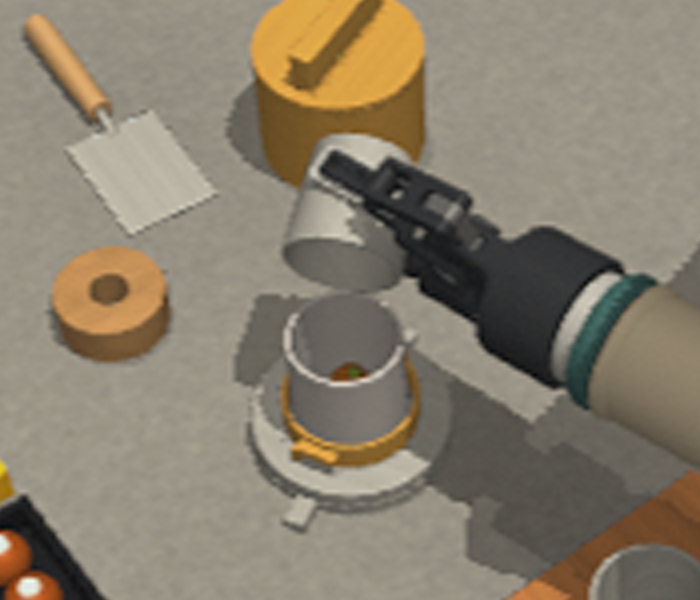

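At least one ball is in the tin (at 350,372). I continue tilting.

Emit:
{"api": "step_arm", "payload": {"moves": "-0.017 -0.008 -0.017 0.01 -0.206 0.029 0;-0.017 -0.008 -0.017 0.01 -0.206 0.029 0;-0.017 -0.008 -0.017 0.01 -0.206 0.029 0;-0.017 -0.008 -0.017 0.01 -0.206 0.029 0;-0.017 -0.008 -0.017 0.01 -0.206 0.029 0;-0.017 -0.008 -0.017 0.01 -0.206 0.029 0;-0.017 -0.008 -0.017 0.01 -0.206 0.029 0;-0.017 -0.008 -0.017 0.01 -0.206 0.029 0;-0.023 -0.012 -0.016 0.012 -0.227 0.013 0;-0.023 -0.012 -0.016 0.012 -0.227 0.013 0;-0.023 -0.012 -0.016 0.012 -0.227 0.013 0;-0.023 -0.012 -0.016 0.012 -0.227 0.013 0;-0.023 -0.012 -0.016 0.012 -0.227 0.013 0;-0.023 -0.012 -0.016 0.012 -0.227 0.013 0;-0.023 -0.012 -0.016 0.012 -0.227 0.013 0;-0.023 -0.012 -0.016 0.012 -0.227 0.013 0;0 0 0 0 0 0 0;0 0 0 0 0 0 0;0 0 0 0 0 0 0"}}

```text
clock: 29.75
eef_pos: [588.3, -120.3, 160.5]
tool_rot: [-0.027, 0.829, -2.902]
force: [0.4, -0.1, -0.8]
width: 60.7
```

```bash
python3 look.py k5 590 -90 110;python3 pp2.py -75 27 5|grep -v th;
```

```text
t 29.8 pos [ 588.3 -120.2  160.4] rot [  -1.5   47.5 -166.3] q [-0.47  1.18  0.01  1.89  1.36  1.56  0.81] F [-0.3  0.1 -0.9] T [1.21 0.3  0.02] w 60.6
16 x: -0.012 -0.006 -0.008 0.006 -0.114 0.007
  err 0.0 vmax [0.4 0.6 0.3 0.4 0.5 0.2 0.4] qend [-0.43  1.13  0.03  1.9   1.42  1.56  1.08] minmargin 0.42 minwristz 130
  end [ 598.1 -112.7  162.1] heading/tilt -75.0 0.0
```

View pics/k5.png

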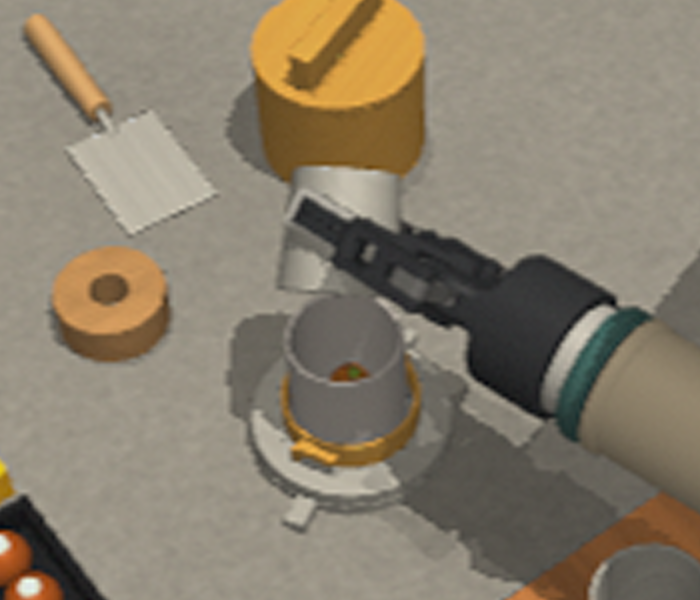

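```bash
cat > back.py <<'E'
from pl import *
import sys
Rg=pose(-15,25,0)
P=pour2(Rg,27,-75,[(12,80,130,18),(25,0,210,20)],[(563,142),(511,273)])
run([(*P[0],12),(*P[1],14)])
E
python3 back.py
```

```text
th 76 e dir 38 G [ 550. -123.  154.] {'finger': [11, 78, 160], 'body': [31, 97, 73], 'cup': [30, 99, 181]}
  th 0 e dir 15 G [548. -98. 171.] {'finger': [60, 133, 137], 'body': [63, 136, 101], 'cup': [51, 124, 172]}
12 x: 0.036 0.023 0.056 -0.04 0.634 -0.132
  err 0.0 vmax [0.5 0.7 0.2 0.4 0.5 0.3 0.9] qend [-0.38  1.02  0.01  2.06  1.44  1.36 -0.11] minmargin 0.41 minwristz 130
  end [ 555.  -141.1  149.7] heading/tilt -75.0 12.0
14 x: -0.0 -0.042 -0.009 0.112 0.827 -0.094
  err 0.0 vmax [0.  0.1 0.  0.1 0.2 0.2 1. ] qend [-0.38  0.85 -0.    2.07  1.36  1.17 -1.34] minmargin 0.4 minwristz 193
  end [ 552.7 -114.4  162.7] heading/tilt -75.0 25.0
```

Emit:
{"api": "step_arm", "payload": {"moves": "0.036 0.023 0.056 -0.04 0.634 -0.132 0;0.036 0.023 0.056 -0.04 0.634 -0.132 0;0.036 0.023 0.056 -0.04 0.634 -0.132 0;0.036 0.023 0.056 -0.04 0.634 -0.132 0;0.036 0.023 0.056 -0.04 0.634 -0.132 0;0.036 0.023 0.056 -0.04 0.634 -0.132 0;0.036 0.023 0.056 -0.04 0.634 -0.132 0;0.036 0.023 0.056 -0.04 0.634 -0.132 0;0.036 0.023 0.056 -0.04 0.634 -0.132 0;0.036 0.023 0.056 -0.04 0.634 -0.132 0;0.036 0.023 0.056 -0.04 0.634 -0.132 0;0.036 0.023 0.056 -0.04 0.634 -0.132 0"}}

```text
clock: 31.0
eef_pos: [554.9, -141.2, 149.7]
tool_rot: [-2.263, 1.296, 1.122]
force: [0.5, 0.0, -1.0]
width: 60.4
```

Emit:
{"api": "step_arm", "payload": {"moves": "0 -0.042 -0.009 0.112 0.827 -0.094 0;0 -0.042 -0.009 0.112 0.827 -0.094 0;0 -0.042 -0.009 0.112 0.827 -0.094 0;0 -0.042 -0.009 0.112 0.827 -0.094 0;0 -0.042 -0.009 0.112 0.827 -0.094 0;0 -0.042 -0.009 0.112 0.827 -0.094 0;0 -0.042 -0.009 0.112 0.827 -0.094 0;0 -0.042 -0.009 0.112 0.827 -0.094 0;0 -0.042 -0.009 0.112 0.827 -0.094 0;0 -0.042 -0.009 0.112 0.827 -0.094 0;0 -0.042 -0.009 0.112 0.827 -0.094 0;0 -0.042 -0.009 0.112 0.827 -0.094 0;0 -0.042 -0.009 0.112 0.827 -0.094 0;0 -0.042 -0.009 0.112 0.827 -0.094 0;0 0 0 0 0 0 0"}}

```text
clock: 32.5
eef_pos: [552.5, -114.6, 163.4]
tool_rot: [-2.706, -0.0, 0.262]
force: [-0.3, 0.1, -0.6]
width: 60.5
```

```bash
python3 look.py l 590 -90 110;python3 - <<'E'
from pl import *
st()
p0=np.array([528,403.3,22.9]);R=pose(-15,25,0)
run([(p0+[0,0,150],R,20),(p0+[0,0,2],R,12)])
print([ (round(d["conf"],2),np.round(d["position"]).tolist()) for d in nets.place_of(get_image("scene"),"ball0")])
E
```

```text
t 32.55 pos [ 552.7 -114.5  163.1] rot [-1.55e+02  1.00e-01  1.50e+01] q [-0.45  0.89  0.02  2.06  1.31  1.16 -1.37] F [ 0.1 -0.9 -1.3] T [1.07 0.27 0.05] w 60.9
20 x: 0.355 -0.377 0.164 -0.0 -0.183 -0.396
  err 0.0 vmax [0.3 0.4 0.1 0.1 0.5 0.1 0.5] qend [-1.    0.86 -0.21  1.97  1.63  1.25 -1.21] minmargin 0.41 minwristz 232
  end [528.1 403.6 173.6] heading/tilt -14.9 25.0
12 x: -0.001 0.105 0.225 0.0 -0.001 0.001
  err 0.0 vmax [0.  0.2 0.  0.1 0.1 0.  0.2] qend [-1.02  1.14 -0.18  1.92  1.75  1.28 -1.44] minmargin 0.5 minwristz 113
  end [528.  403.1  24.6] heading/tilt -15.0 25.0
[(0.6, [589.0, -94.0, 22.0]), (0.57, [494.0, 272.0, 23.0]), (0.35, [524.0, 277.0, 20.0])]
```

View pics/l.png

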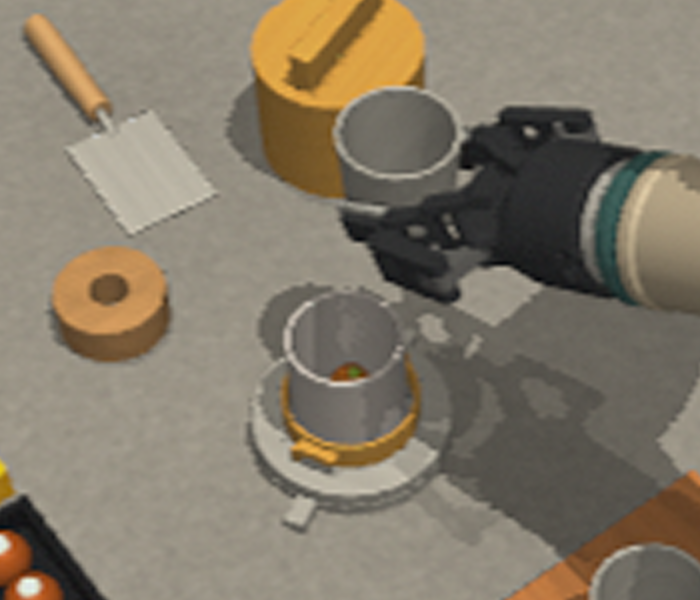

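Emit:
{"api": "step_arm", "payload": {"moves": "0.355 -0.377 0.164 0 -0.183 -0.396 0;0.355 -0.377 0.164 0 -0.183 -0.396 0;0.355 -0.377 0.164 0 -0.183 -0.396 0;0.355 -0.377 0.164 0 -0.183 -0.396 0;0.355 -0.377 0.164 0 -0.183 -0.396 0;0.355 -0.377 0.164 0 -0.183 -0.396 0;0.355 -0.377 0.164 0 -0.183 -0.396 0;0.355 -0.377 0.164 0 -0.183 -0.396 0;0.355 -0.377 0.164 0 -0.183 -0.396 0;0.355 -0.377 0.164 0 -0.183 -0.396 0;0.355 -0.377 0.164 0 -0.183 -0.396 0;0.355 -0.377 0.164 0 -0.183 -0.396 0;0.355 -0.377 0.164 0 -0.183 -0.396 0;0.355 -0.377 0.164 0 -0.183 -0.396 0;0.355 -0.377 0.164 0 -0.183 -0.396 0;0.355 -0.377 0.164 0 -0.183 -0.396 0;0.355 -0.377 0.164 0 -0.183 -0.396 0;0.355 -0.377 0.164 0 -0.183 -0.396 0;0.355 -0.377 0.164 0 -0.183 -0.396 0;0.355 -0.377 0.164 0 -0.183 -0.396 0"}}

```text
clock: 34.65
eef_pos: [527.3, 405.6, 173.6]
tool_rot: [-2.707, -0.003, 1.313]
force: [0.1, 0.3, -0.1]
width: 60.5
```

```bash
python3 - <<'E'
from pl import *
st()
p0=np.array([528,403.3,22.9]);R=pose(-15,25,0)
ps=pics("m")
run([(p0+[0,0,2],R,12)])
g=cv2.resize(ps[0]["color"][150:350,80:480],(800,400));s=ps[1]["color"][170:420,220:560]
cv2.imwrite("pics/m.png",np.vstack([g,cv2.resize(s,(800,588))])[:, :] if 0 else g);cv2.imwrite("pics/m2.png",cv2.resize(s,(800,588)))
E
```

```text
t 34.65 pos [527.3 405.6 173.6] rot [-1.551e+02 -1.000e-01  7.520e+01] q [-1.05  0.89 -0.22  1.99  1.61  1.28 -1.27] F [ 0.1  0.3 -0.1] T [ 0.27  1.09 -0.01] w 60.5
12 x: -0.007 0.111 0.22 -0.001 0.0 0.007
  err 0.0 vmax [0.5 0.2 0.2 0.2 0.4 0.3 0.3] qend [-1.02  1.14 -0.18  1.92  1.75  1.27 -1.44] minmargin 0.48 minwristz 113
  end [528.4 403.5  25. ] heading/tilt -15.0 25.0
```

View pics/m.png

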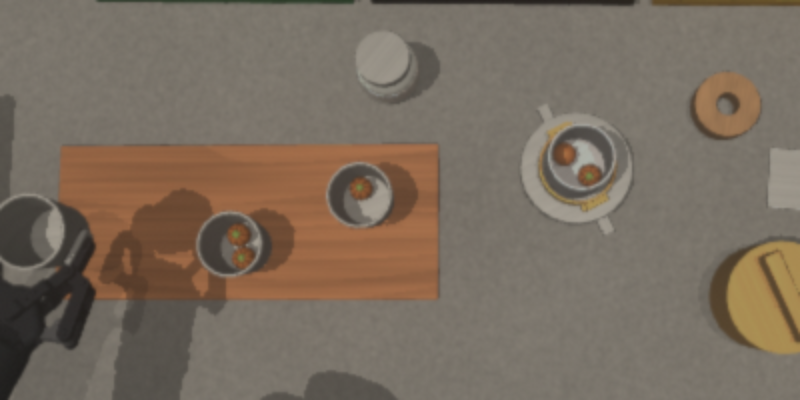

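View pics/m2.png

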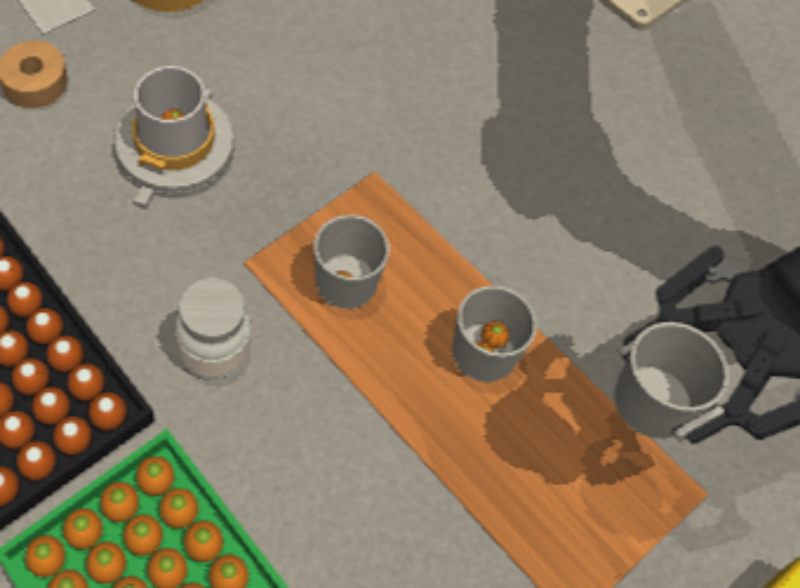

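Emit:
{"api": "step_arm", "payload": {"moves": "-0.007 0.111 0.22 0 0 0.007 0;-0.007 0.111 0.22 0 0 0.007 0;-0.007 0.111 0.22 0 0 0.007 0;-0.007 0.111 0.22 0 0 0.007 0;-0.007 0.111 0.22 0 0 0.007 0;-0.007 0.111 0.22 0 0 0.007 0;-0.007 0.111 0.22 0 0 0.007 0;-0.007 0.111 0.22 0 0 0.007 0;-0.007 0.111 0.22 0 0 0.007 0;-0.007 0.111 0.22 0 0 0.007 0;-0.007 0.111 0.22 0 0 0.007 0;-0.007 0.111 0.22 0 0 0.007 0;0 0 0 0 0 0 0;0 0.008 0.018 0 0 0 0;0 0 0 0 0 0 0;0 0 0 0 0 0 0"}}

```text
clock: 36.35
eef_pos: [532.1, 398.7, 25.4]
tool_rot: [-2.707, 0.001, 1.3]
force: [-0.1, 0.1, -1.3]
width: 60.5
```

Emit:
{"api": "step_arm", "payload": {"moves": "0 0.01 0.022 0 0 0 0;0 0.01 0.022 0 0 0 0;0 0 0 0 0 0 0;0 0 0 0 0 0 0;0 0 0 0 0 0 0.8;0 0 0 0 0 0 1;0 0 0 0 0 0 1;0 0 0 0 0 0 1;0 0 0 0 0 0 1;0 0 0 0 0 0 1;0 0 0 0 0 0 1;0 -0.1 0 0 0 0 1;0 -0.2 0 0 0 0 1;0 -0.3 0 0 0 0 1;0 -0.3 0 0 0 0 1;0 -0.4 0 0 0 0 1;0 -0.4 0 0 0 0 1;0 -0.4 0 0 0 0 1;0 -0.4 0 0 0 0 1"}}

```text
clock: 38.25
eef_pos: [420.7, 429.9, 75.8]
tool_rot: [-2.706, 0.001, 1.301]
force: [-0.1, 0.1, -0.7]
width: 85.5
```

```bash
python3 - <<'E'
from pl import *
st()
ps=pics("n")
for xy in [(563,142),(511,273),(515,403)]:
    print(fit(ps,"cup0",xy,4))
c=(511.3,273)
h=-30
R=pose(h,25,0);up=np.array([440,330,190.])
g1,R1=grasp(c,h,zg=31,back=120);g0,_=grasp(c,h,zg=31)
run([(up,R,12),(g1,R1,12),(g0,R1,10)])
for t in np.linspace(0,120,7):
    p,_=grasp(c,h,zg=31,back=t);print(t,obst(p,R1,np.array([0,0,1.]),27,[(563,142),(515,403)]))
g=cv2.resize(ps[1]["color"][220:420,320:560],(720,600));cv2.imwrite("pics/n.png",g)
E
```

```text
t 38.25 pos [420.7 429.9  75.8] rot [-1.55e+02  1.00e-01  7.46e+01] q [-1.22  1.09 -0.28  1.97  1.51  1.39 -1.48] F [-0.1  0.1 -0.7] T [0.22 0.9  0.07] w 85.5
[([563.4, 141.1], np.float64(0.174)), ([563.1, 140.9], np.float64(0.064)), ([563.4, 141.0], np.float64(0.241))]
[([511.7, 273.6], np.float64(0.263)), ([510.8, 272.1], np.float64(0.148)), ([511.7, 272.9], np.float64(0.427))]
[([517.1, 401.9], np.float64(0.037)), ([515.5, 401.3], np.float64(0.035)), ([516.7, 401.7], np.float64(0.085))]
12 x: -0.142 -0.002 -0.21 0.002 0.075 0.157
  err 0.0 vmax [0.6 0.6 0.2 0.2 0.2 0.2 0.5] qend [-1.06  0.82 -0.27  2.05  1.32  1.39 -1.32] minmargin 0.42 minwristz 143
  end [439.6 329.9 189.9] heading/tilt -30.0 25.0
12 x: -0.022 0.08 0.176 -0.0 0.0 0.0
  err 0.0 vmax [0.  0.2 0.  0.  0.1 0.  0.2] qend [-1.09  1.04 -0.24  2.06  1.41  1.35 -1.55] minmargin 0.4 minwristz 162
  end [432.  319.1  73.9] heading/tilt -30.0 25.0
10 x: -0.001 0.24 0.0 -0.0 0.0 0.001
  err 0.0 vmax [0.2 0.1 0.1 0.1 0.2 0.1 0.1] qend [-0.93  1.14 -0.14  2.04  1.64  1.27 -1.6 ] minmargin 0.41 minwristz 111
  end [526.  264.3  23.1] heading/tilt -30.0 25.0
0.0 {'finger': [282, 256, 28], 'body': [329, 303, 38], 'cup': [300, 274, 62]}
20.0 {'finger': [295, 269, 28], 'body': [343, 317, 38], 'cup': [313, 287, 55]}
40.0 {'finger': [310, 284, 28], 'body': [358, 332, 39], 'cup': [326, 300, 49]}
60.0 {'finger': [324, 298, 28], 'body': [373, 347, 44], 'cup': [339, 313, 47]}
80.0 {'finger': [339, 313, 28], 'body': [389, 363, 53], 'cup': [353, 327, 47]}
100.0 {'finger': [354, 328, 29], 'body': [404, 378, 64], 'cup': [368, 342, 50]}
120.0 {'finger': [369, 343, 33], 'body': [420, 394, 73], 'cup': [382, 356, 56]}
```

View pics/n.png

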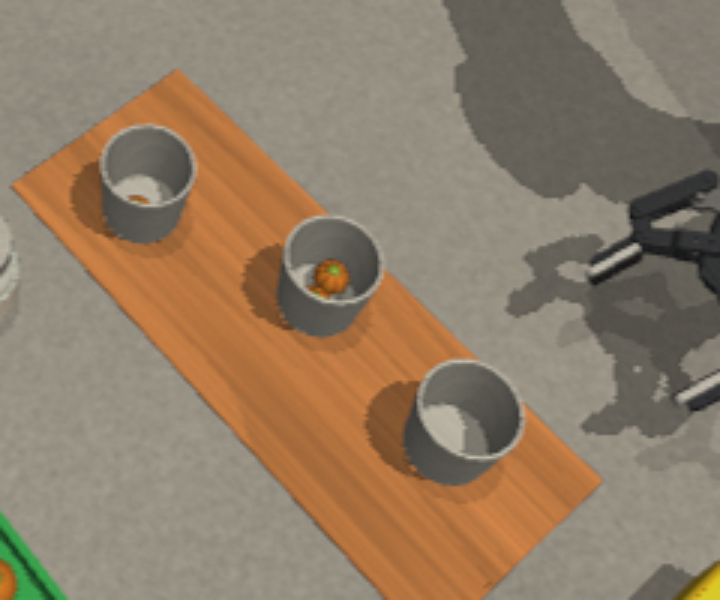

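```bash
python3 - <<'E'
from pl import *
c=(511.5,272.8);h=-30
g1,R1=grasp(c,h,zg=31,back=120)
run([(g1,R1,10)])
E
```

```text
10 x: -0.197 0.091 -0.039 0.002 0.09 0.189
  err 0.0 vmax [0.6 0.4 0.2 0.2 0.2 0.2 0.3] qend [-1.08  1.04 -0.24  2.06  1.41  1.35 -1.56] minmargin 0.41 minwristz 143
  end [432.4 318.5  73.6] heading/tilt -30.0 25.0
```

Emit:
{"api": "step_arm", "payload": {"moves": "-0.197 0.091 -0.039 0 0.09 0.189 1;-0.197 0.091 -0.039 0 0.09 0.189 1;-0.197 0.091 -0.039 0 0.09 0.189 1;-0.197 0.091 -0.039 0 0.09 0.189 1;-0.197 0.091 -0.039 0 0.09 0.189 1;-0.197 0.091 -0.039 0 0.09 0.189 1;-0.197 0.091 -0.039 0 0.09 0.189 1;-0.197 0.091 -0.039 0 0.09 0.189 1;-0.197 0.091 -0.039 0 0.09 0.189 1;-0.197 0.091 -0.039 0 0.09 0.189 1;0 0 0 0 0 0 1;0 0 0 0 0 0 1"}}

```text
clock: 39.85
eef_pos: [431.8, 319.4, 73.5]
tool_rot: [-2.706, -0.001, 1.049]
force: [-0.4, 0.7, 0.7]
width: 85.5
```

```bash
python3 - <<'E'
from pl import *
st()
c=(511.5,272.8);h=-30
g1,R1=grasp(c,h,zg=31)
run([(g1,R1,10)])
ps=pics();print(fit(ps,"cup0",(511,273),4))
E
python3 look.py o 490 280 60
```

```text
t 39.85 pos [431.8 319.4  73.5] rot [-155.1   -0.    60.1] q [-1.13  1.09 -0.27  2.04  1.37  1.37 -1.59] F [-0.4  0.7  0.7] T [0.5  0.85 0.02] w 85.5
10 x: -0.001 0.241 -0.001 0.001 0.0 0.001
  err 0.0 vmax [0.6 0.3 0.3 0.3 0.6 0.3 0.2] qend [-0.92  1.14 -0.15  2.04  1.64  1.27 -1.6 ] minmargin 0.41 minwristz 111
  end [526.4 264.4  23.1] heading/tilt -30.0 25.0
[([511.9, 272.3], np.float64(0.434)), ([511.2, 272.5], np.float64(0.257)), ([511.9, 272.8], np.float64(0.697))]
```

View pics/o.png

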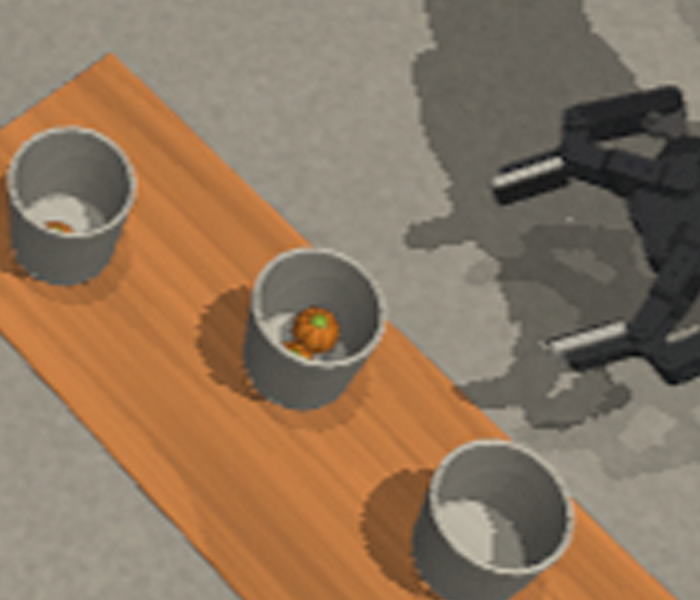

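Emit:
{"api": "step_arm", "payload": {"moves": "0 0.24 0 0 0 0 1;0 0.24 0 0 0 0 1;0 0.24 0 0 0 0 1;0 0.24 0 0 0 0 1;0 0.24 0 0 0 0 1;0 0.24 0 0 0 0 1;0 0.24 0 0 0 0 1;0 0.24 0 0 0 0 1;0 0.24 0 0 0 0 1;0 0.24 0 0 0 0 1;0 0 0 0 0 0 1;0 0 0 0 0 0 0.6;0 0 0 0 0 0 0.4;0 0 0 0 0 0 0;0 0 0 0 0 0 0;0 0 0 0 0 0 0;0 0 0 0 0 0 0;0 0 0 0 0 0 0;0 0 0 0 0 0 0"}}

```text
clock: 42.0
eef_pos: [526.2, 265.5, 23.4]
tool_rot: [-2.707, -0.001, 1.049]
force: [-2.3, 2.7, 5.3]
width: 61.4
```

```bash
python3 - <<'E'
from pl import *
st()
s=ctrl.read_state();p0=s["eef_pos"];R=rot_rpy(s["tool_rot"]).as_matrix()
print("G",p0-19*R[:,1])
run([(p0+[0,0,150],R,10)])
E
python3 look.py q 490 280 60
```

```text
t 42.0 pos [526.2 265.5  23.4] rot [-1.551e+02 -1.000e-01  6.010e+01] q [-0.98  1.18 -0.17  2.03  1.6   1.29 -1.63] F [-2.3  2.7  5.3] T [0.1  0.27 0.1 ] w 61.4
G [511.22132584 274.09137952  31.41873595]
10 x: 0.0 -0.126 -0.272 0.0 0.0 0.0
  err 0.0 vmax [0.5 0.7 0.2 0.2 0.3 0.2 0.5] qend [-0.92  0.83 -0.17  2.1   1.52  1.26 -1.34] minmargin 0.37 minwristz 92
  end [526.1 265.3 173.3] heading/tilt -29.9 24.9
```

View pics/q.png

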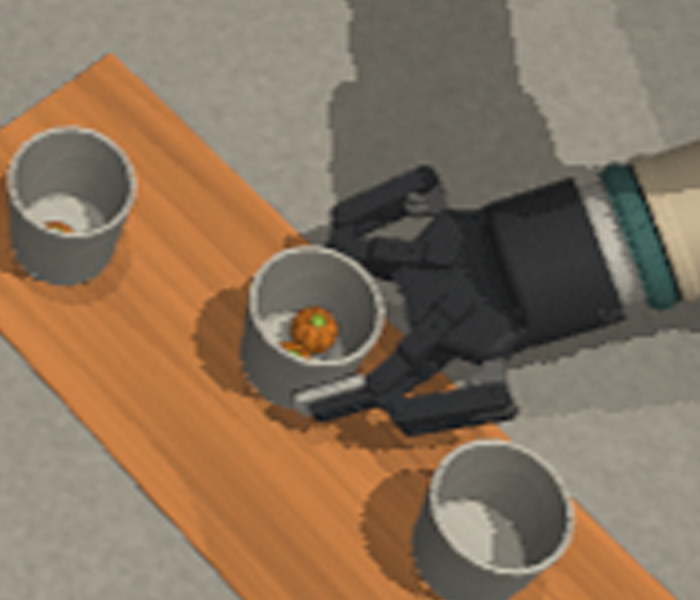

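```bash
python3 - <<'E'
from pl import *
s=ctrl.read_state();p0=s["eef_pos"];R=rot_rpy(s["tool_rot"]).as_matrix()
seq=[(25,0,200,20),(20,45,150,20),(12,80,125,18),(5,100,112,17),(2,120,110,16),(0,145,110,12)]
P=pour2(pose(-30,25,0),27,-75,seq,[(563,142),(516,402)])
run([(p0+[0,0,150],R,8),(*P[0],14),(*P[1],12)])
E
```

```text
th 0 e dir 15 G [548. -98. 161.] {'finger': [50, 123, 137], 'body': [53, 126, 94], 'cup': [41, 114, 172]}
  th 42 e dir 31 G [ 539. -120.  143.] {'finger': [7, 75, 152], 'body': [33, 86, 73], 'cup': [24, 84, 183]}
  th 76 e dir 38 G [ 550. -123.  149.] {'finger': [8, 73, 160], 'body': [29, 92, 69], 'cup': [26, 94, 181]}
  th 97 e dir 41 G [ 562. -118.  150.] {'finger': [10, 76, 164], 'body': [14, 87, 41], 'cup': [19, 92, 175]}
  th 116 e dir 44 G [ 575. -109.  158.] {'finger': [15, 86, 154], 'body': [9, 77, 29], 'cup': [17, 90, 167]}
  th 138 e dir 54 G [593. -94. 162.] {'finger': [30, 103, 142], 'body': [16, 83, 25], 'cup': [17, 90, 156]}
8 x: 0.0 -0.158 -0.34 0.0 0.0 0.0
  err 0.0 vmax [0.5 0.8 0.2 0.3 0.3 0.2 0.6] qend [-0.92  0.83 -0.17  2.1   1.52  1.26 -1.34] minmargin 0.37 minwristz 92
  end [526.  265.4 173.4] heading/tilt -29.9 24.9
14 x: -0.321 0.426 -0.166 0.001 0.197 0.425
  err 0.0 vmax [0.4 0.  0.2 0.1 0.1 0.1 0. ] qend [-0.41  0.88  0.04  2.07  1.35  1.13 -1.35] minmargin 0.37 minwristz 241
  end [ 552.9 -114.2  152.7] heading/tilt -75.0 25.0
12 x: -0.019 0.041 0.02 -0.058 -0.545 0.024
  err 0.0 vmax [0.  0.1 0.  0.1 0.1 0.1 0.6] qend [-0.4   0.96  0.04  2.1   1.43  1.2  -0.69] minmargin 0.37 minwristz 208
  end [ 543.9 -137.1  136.8] heading/tilt -75.0 20.0
```

Emit:
{"api": "step_arm", "payload": {"moves": "0 -0.05 -0.1 0 0 0 0;0 -0.158 -0.34 0 0 0 0;0 -0.158 -0.34 0 0 0 0;0 -0.158 -0.34 0 0 0 0;0 -0.158 -0.34 0 0 0 0;0 -0.158 -0.34 0 0 0 0;0 -0.158 -0.34 0 0 0 0;0 -0.158 -0.34 0 0 0 0;0 -0.108 -0.24 0 0 0 0;0 0 0 0 0 0 0"}}

```text
clock: 43.05
eef_pos: [526.3, 265.0, 174.3]
tool_rot: [-2.707, -0.003, 1.048]
force: [0.5, 0.8, -2.2]
width: 61.1
```

Emit:
{"api": "step_arm", "payload": {"moves": "-0.321 0.426 -0.166 0 0.197 0.425 0;-0.321 0.426 -0.166 0 0.197 0.425 0;-0.321 0.426 -0.166 0 0.197 0.425 0;-0.321 0.426 -0.166 0 0.197 0.425 0;-0.321 0.426 -0.166 0 0.197 0.425 0;-0.321 0.426 -0.166 0 0.197 0.425 0;-0.321 0.426 -0.166 0 0.197 0.425 0;-0.321 0.426 -0.166 0 0.197 0.425 0;-0.321 0.426 -0.166 0 0.197 0.425 0;-0.321 0.426 -0.166 0 0.197 0.425 0;-0.321 0.426 -0.166 0 0.197 0.425 0;-0.321 0.426 -0.166 0 0.197 0.425 0;-0.321 0.426 -0.166 0 0.197 0.425 0;-0.321 0.426 -0.166 0 0.197 0.425 0;0 0 0 0 0 0 0;0 0 0 0 0 0 0"}}

```text
clock: 44.65
eef_pos: [552.4, -115.0, 151.6]
tool_rot: [-2.706, 0.001, 0.261]
force: [-0.3, -0.1, -1.7]
width: 61.2
```

```bash
sed -i 's/Rg=pose(-15,25,0)/Rg=pose(-15,25,0) # same in tool frame/' pp2.py; python3 pp2.py -75 27 1|grep -v th; python3 look.py r 590 -90 110
```

```text
t 44.65 pos [ 552.4 -115.   151.6] rot [-1.55e+02  1.00e-01  1.50e+01] q [-0.45  0.92  0.01  2.06  1.31  1.16 -1.39] F [-0.3 -0.1 -1.7] T [1.21 0.3  0.01] w 61.2
12 x: -0.019 0.039 0.018 -0.057 -0.544 0.023
  err 0.0 vmax [0.5 0.3 0.2 0.1 0.5 0.1 0.9] qend [-0.39  0.95  0.03  2.1   1.43  1.2  -0.69] minmargin 0.37 minwristz 209
  end [ 543.6 -137.1  137.2] heading/tilt -75.0 20.0
10 x: -0.006 0.009 -0.027 -0.055 -0.509 0.105
  err 0.0 vmax [0.  0.1 0.  0.1 0.  0.1 0.6] qend [-0.42  1.03  0.06  2.06  1.43  1.32 -0.11] minmargin 0.37 minwristz 188
  end [ 555.2 -141.3  144.6] heading/tilt -75.0 12.0
12 x: -0.006 -0.005 -0.021 0.0 -0.242 0.085
  err 0.0 vmax [0.  0.1 0.  0.1 0.  0.1 0.3] qend [-0.45  1.1   0.09  2.01  1.42  1.41  0.22] minmargin 0.41 minwristz 167
  end [ 566.6 -135.8  148.7] heading/tilt -75.0 5.0
14 x: -0.018 -0.008 -0.016 0.011 -0.208 0.03
  err 0.0 vmax [0.  0.  0.  0.  0.  0.  0.3] qend [-0.46  1.12  0.09  1.96  1.41  1.47  0.6 ] minmargin 0.46 minwristz 164
  end [ 579.5 -127.2  157.2] heading/tilt -75.0 2.0
16 x: -0.022 -0.012 -0.017 0.012 -0.227 0.013
  err 0.0 vmax [0.  0.  0.  0.  0.  0.  0.3] qend [-0.46  1.13  0.08  1.9   1.4   1.52  1.08] minmargin 0.46 minwristz 161
  end [ 598.  -112.4  161.4] heading/tilt -75.0 0.0
```

View pics/r.png

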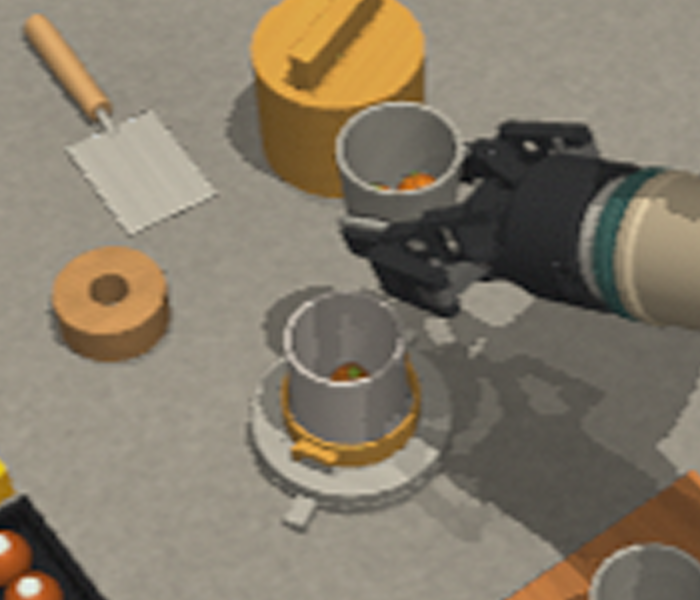

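Emit:
{"api": "step_arm", "payload": {"moves": "-0.019 0.039 0.018 -0.057 -0.544 0.023 0;-0.019 0.039 0.018 -0.057 -0.544 0.023 0;-0.019 0.039 0.018 -0.057 -0.544 0.023 0;-0.019 0.039 0.018 -0.057 -0.544 0.023 0;-0.019 0.039 0.018 -0.057 -0.544 0.023 0;-0.019 0.039 0.018 -0.057 -0.544 0.023 0;-0.019 0.039 0.018 -0.057 -0.544 0.023 0;-0.019 0.039 0.018 -0.057 -0.544 0.023 0;-0.019 0.039 0.018 -0.057 -0.544 0.023 0;-0.019 0.039 0.018 -0.057 -0.544 0.023 0;-0.019 0.039 0.018 -0.057 -0.544 0.023 0;-0.019 0.039 0.018 -0.057 -0.544 0.023 0"}}

```text
clock: 45.9
eef_pos: [544.4, -135.0, 137.4]
tool_rot: [-2.664, 0.727, 0.597]
force: [-0.2, 0.7, -0.7]
width: 61.0
```

Emit:
{"api": "step_arm", "payload": {"moves": "-0.006 0.009 -0.027 -0.055 -0.509 0.105 0;-0.006 0.009 -0.027 -0.055 -0.509 0.105 0;-0.006 0.009 -0.027 -0.055 -0.509 0.105 0;-0.006 0.009 -0.027 -0.055 -0.509 0.105 0;-0.006 0.009 -0.027 -0.055 -0.509 0.105 0;-0.006 0.009 -0.027 -0.055 -0.509 0.105 0;-0.006 0.009 -0.027 -0.055 -0.509 0.105 0;-0.006 0.009 -0.027 -0.055 -0.509 0.105 0;-0.006 0.009 -0.027 -0.055 -0.509 0.105 0;-0.006 0.009 -0.027 -0.055 -0.509 0.105 0;0 0 0 0 0 0 0;0 0 0 0 0 0 0"}}

```text
clock: 47.1
eef_pos: [555.7, -139.8, 145.0]
tool_rot: [-2.26, 1.297, 1.127]
force: [0.2, -0.1, -1.4]
width: 61.0
```

```bash
python3 pp2.py -75 27 3|grep -v th; python3 look.py r2 590 -90 110
```

```text
t 47.1 pos [ 555.7 -139.8  145. ] rot [-129.5   74.3   64.6] q [-0.45  1.08  0.01  2.04  1.38  1.35 -0.15] F [ 0.2 -0.1 -1.4] T [1.22 0.32 0.05] w 61.0
12 x: -0.006 -0.003 -0.019 0.002 -0.243 0.086
  err 0.0 vmax [0.5 0.5 0.3 0.2 0.5 0.1 0.6] qend [-0.43  1.1   0.07  2.01  1.42  1.43  0.22] minmargin 0.41 minwristz 161
  end [ 566.3 -135.8  149. ] heading/tilt -75.0 5.0
14 x: -0.017 -0.008 -0.017 0.01 -0.208 0.029
  err 0.0 vmax [0.  0.  0.  0.  0.  0.  0.3] qend [-0.44  1.12  0.07  1.96  1.41  1.48  0.6 ] minmargin 0.46 minwristz 164
  end [ 579.6 -127.   156.6] heading/tilt -75.0 2.0
16 x: -0.023 -0.012 -0.016 0.013 -0.227 0.014
  err 0.0 vmax [0.  0.  0.  0.  0.  0.  0.3] qend [-0.45  1.13  0.06  1.9   1.4   1.53  1.08] minmargin 0.45 minwristz 161
  end [ 598.  -112.3  162. ] heading/tilt -75.0 -0.0
```

View pics/r2.png

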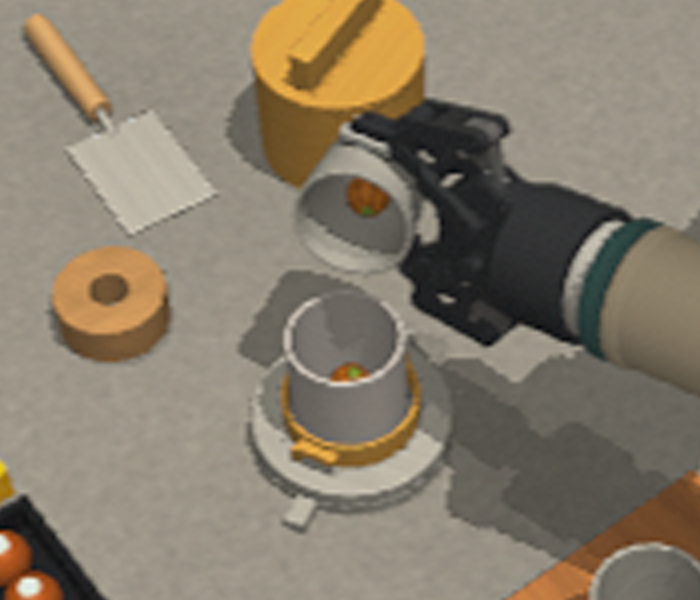

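Same as before; continue slowly.

Emit:
{"api": "step_arm", "payload": {"moves": "-0.006 -0.003 -0.019 0 -0.243 0.086 0;-0.006 -0.003 -0.019 0 -0.243 0.086 0;-0.006 -0.003 -0.019 0 -0.243 0.086 0;-0.006 -0.003 -0.019 0 -0.243 0.086 0;-0.006 -0.003 -0.019 0 -0.243 0.086 0;-0.006 -0.003 -0.019 0 -0.243 0.086 0;-0.006 -0.003 -0.019 0 -0.243 0.086 0;-0.006 -0.003 -0.019 0 -0.243 0.086 0;-0.006 -0.003 -0.019 0 -0.243 0.086 0;-0.006 -0.003 -0.019 0 -0.243 0.086 0;-0.006 -0.003 -0.019 0 -0.243 0.086 0;-0.006 -0.003 -0.019 0 -0.243 0.086 0;0 0 0 0 0 0 0;0 0 0 0 0 0 0;0 0 0 0 0 0 0"}}

```text
clock: 48.65
eef_pos: [566.1, -137.0, 149.8]
tool_rot: [-0.457, 1.376, 2.954]
force: [-0.4, -0.4, -0.6]
width: 61.2
```

Emit:
{"api": "step_arm", "payload": {"moves": "-0.017 -0.008 -0.017 0.01 -0.206 0.029 0;-0.017 -0.008 -0.017 0.01 -0.206 0.029 0;-0.017 -0.008 -0.017 0.01 -0.206 0.029 0;-0.017 -0.008 -0.017 0.01 -0.206 0.029 0;-0.017 -0.008 -0.017 0.01 -0.206 0.029 0;-0.017 -0.008 -0.017 0.01 -0.206 0.029 0;0 0 0 0 0 0 0;0 0 0 0 0 0 0;0 0 0 0 0 0 0"}}

```text
clock: 49.55
eef_pos: [571.4, -133.3, 153.5]
tool_rot: [-0.198, 1.241, -3.068]
force: [-0.2, -0.4, -0.7]
width: 61.0
```

Emit:
{"api": "step_arm", "payload": {"moves": "-0.017 -0.008 -0.017 0.01 -0.206 0.029 0;-0.017 -0.008 -0.017 0.01 -0.206 0.029 0;-0.017 -0.008 -0.017 0.01 -0.206 0.029 0;-0.017 -0.008 -0.017 0.01 -0.206 0.029 0;-0.017 -0.008 -0.017 0.01 -0.206 0.029 0;-0.017 -0.008 -0.017 0.01 -0.206 0.029 0;-0.017 -0.008 -0.017 0.01 -0.206 0.029 0;-0.017 -0.008 -0.017 0.01 -0.206 0.029 0;-0.023 -0.012 -0.016 0.012 -0.227 0.013 0;-0.023 -0.012 -0.016 0.012 -0.227 0.013 0;-0.023 -0.012 -0.016 0.012 -0.227 0.013 0;-0.023 -0.012 -0.016 0.012 -0.227 0.013 0;-0.023 -0.012 -0.016 0.012 -0.227 0.013 0;-0.023 -0.012 -0.016 0.012 -0.227 0.013 0;-0.023 -0.012 -0.016 0.012 -0.227 0.013 0;-0.023 -0.012 -0.016 0.012 -0.227 0.013 0;0 0 0 0 0 0 0;0 0 0 0 0 0 0;0 0 0 0 0 0 0"}}

```text
clock: 51.45
eef_pos: [588.2, -120.9, 161.1]
tool_rot: [-0.026, 0.832, -2.899]
force: [-0.6, -0.2, 0.7]
width: 61.0
```

```bash
python3 back.py; python3 look.py r3 590 -90 110
```

```text
th 76 e dir 38 G [ 550. -123.  154.] {'finger': [11, 78, 160], 'body': [31, 97, 73], 'cup': [30, 99, 181]}
  th 0 e dir 15 G [548. -98. 171.] {'finger': [60, 133, 137], 'body': [63, 136, 101], 'cup': [51, 124, 172]}
12 x: 0.037 0.022 0.055 -0.039 0.632 -0.133
  err 0.0 vmax [0.5 0.7 0.2 0.4 0.5 0.3 0.9] qend [-0.39  1.02  0.03  2.06  1.44  1.35 -0.11] minmargin 0.41 minwristz 131
  end [ 555.1 -141.   149.6] heading/tilt -75.0 12.0
14 x: -0.0 -0.042 -0.009 0.112 0.828 -0.094
  err 0.0 vmax [0.  0.1 0.  0.1 0.2 0.2 1. ] qend [-0.39  0.86  0.02  2.07  1.35  1.16 -1.33] minmargin 0.4 minwristz 193
  end [ 552.9 -114.3  162.7] heading/tilt -75.0 25.0
```

View pics/r3.png

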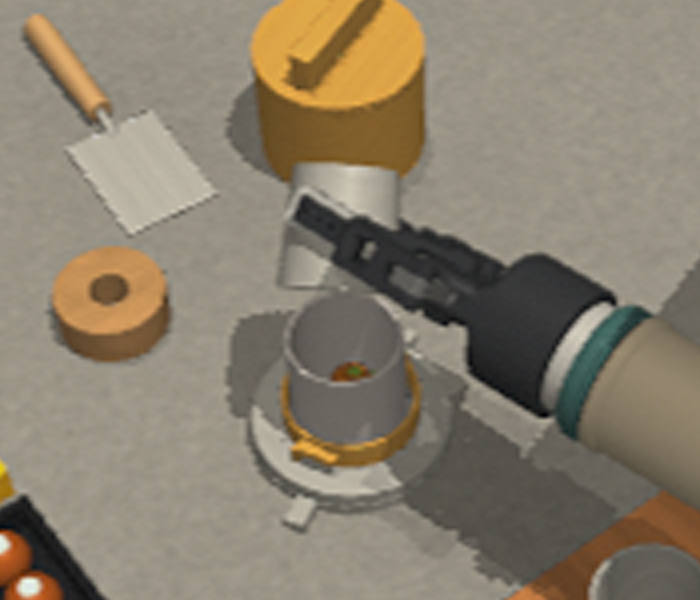

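Emit:
{"api": "step_arm", "payload": {"moves": "0.037 0.022 0.055 -0.039 0.632 -0.133 0;0.037 0.022 0.055 -0.039 0.632 -0.133 0;0.037 0.022 0.055 -0.039 0.632 -0.133 0;0.037 0.022 0.055 -0.039 0.632 -0.133 0;0.037 0.022 0.055 -0.039 0.632 -0.133 0;0.037 0.022 0.055 -0.039 0.632 -0.133 0;0.037 0.022 0.055 -0.039 0.632 -0.133 0;0.037 0.022 0.055 -0.039 0.632 -0.133 0;0.037 0.022 0.055 -0.039 0.632 -0.133 0;0.037 0.022 0.055 -0.039 0.632 -0.133 0;0.037 0.022 0.055 -0.039 0.632 -0.133 0;0.037 0.022 0.055 -0.039 0.632 -0.133 0;0 0 0 0 0 0 0"}}

```text
clock: 52.8
eef_pos: [554.7, -141.4, 150.0]
tool_rot: [-2.252, 1.299, 1.132]
force: [-0.5, -0.2, -0.9]
width: 61.3
```

```bash
python3 look.py r4 590 -90 110; python3 - <<'E'
from pl import *
p=get_image("top")
cv2.imwrite("pics/r4t.png",cv2.resize(p["color"][170:320,250:450],(800,600)))
E
```

```text
(no output)
```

View pics/r4.png

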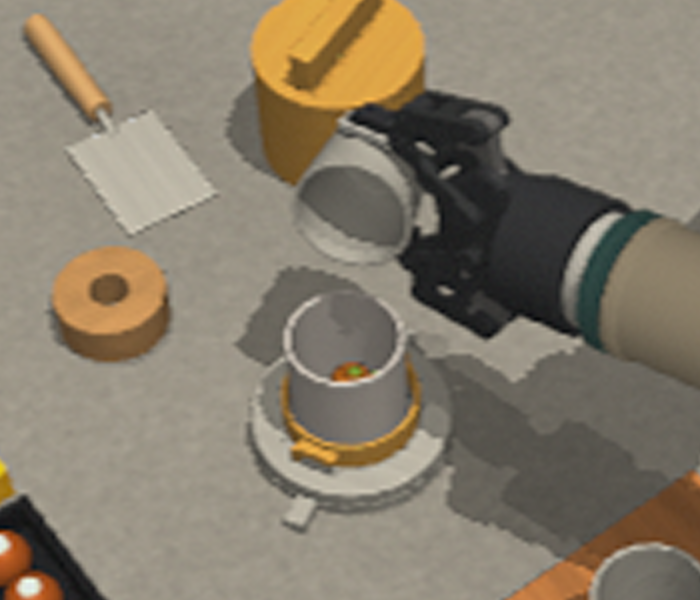

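View pics/r4t.png

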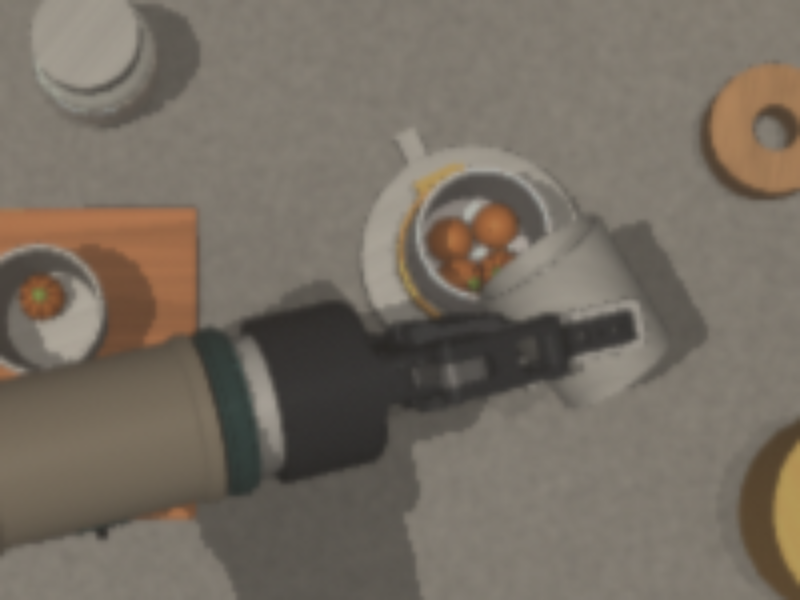

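Emit:
{"api": "step_arm", "payload": {"moves": "0 -0.042 -0.009 0.112 0.827 -0.094 0;0 -0.042 -0.009 0.112 0.827 -0.094 0;0 -0.042 -0.009 0.112 0.827 -0.094 0;0 -0.042 -0.009 0.112 0.827 -0.094 0;0 -0.042 -0.009 0.112 0.827 -0.094 0;0 -0.042 -0.009 0.112 0.827 -0.094 0;0 -0.042 -0.009 0.112 0.827 -0.094 0;0 -0.042 -0.009 0.112 0.827 -0.094 0;0 -0.042 -0.009 0.112 0.827 -0.094 0;0 -0.042 -0.009 0.112 0.827 -0.094 0;0 -0.042 -0.009 0.112 0.827 -0.094 0;0 -0.042 -0.009 0.112 0.827 -0.094 0;0 -0.042 -0.009 0.112 0.827 -0.094 0;0 -0.042 -0.009 0.112 0.827 -0.094 0;0 0 0 0 0 0 0"}}

```text
clock: 54.4
eef_pos: [553.0, -114.2, 163.2]
tool_rot: [-2.705, 0.001, 0.263]
force: [0.3, -0.5, -0.8]
width: 61.2
```

```bash
python3 - <<'E'
from pl import *
st()
p0=np.array([522,276,23.6]);R=pose(-30,25,0)
run([(p0+[0,0,140],R,15)])
E
```

```text
t 54.4 pos [ 553.  -114.2  163.2] rot [-1.55e+02  1.00e-01  1.50e+01] q [-0.47  0.9   0.04  2.06  1.3   1.15 -1.36] F [ 0.3 -0.5 -0.8] T [1.04 0.27 0.03] w 61.2
15 x: 0.28 -0.414 0.192 -0.0 -0.184 -0.395
  err 0.0 vmax [0.3 0.4 0.1 0.1 0.5 0.1 0.4] qend [-0.94  0.85 -0.16  2.08  1.5   1.26 -1.34] minmargin 0.39 minwristz 232
  end [522.3 276.  163.8] heading/tilt -30.0 25.0
```

Emit:
{"api": "step_arm", "payload": {"moves": "0.28 -0.414 0.192 0 -0.184 -0.395 0;0.28 -0.414 0.192 0 -0.184 -0.395 0;0.28 -0.414 0.192 0 -0.184 -0.395 0;0.28 -0.414 0.192 0 -0.184 -0.395 0;0.28 -0.414 0.192 0 -0.184 -0.395 0;0.28 -0.414 0.192 0 -0.184 -0.395 0;0.28 -0.414 0.192 0 -0.184 -0.395 0;0.28 -0.414 0.192 0 -0.184 -0.395 0;0.28 -0.414 0.192 0 -0.184 -0.395 0;0.28 -0.414 0.192 0 -0.184 -0.395 0;0.28 -0.414 0.192 0 -0.184 -0.395 0;0.28 -0.414 0.192 0 -0.184 -0.395 0;0.28 -0.414 0.192 0 -0.184 -0.395 0;0.28 -0.414 0.192 0 -0.184 -0.395 0;0.28 -0.414 0.192 0 -0.184 -0.395 0;0 0 0 0 0 0 0;0 0 0 0 0 0 0"}}

```text
clock: 56.1
eef_pos: [522.3, 276.2, 163.3]
tool_rot: [-2.705, 0.003, 1.048]
force: [-0.2, -0.5, -0.0]
width: 61.0
```

```bash
python3 - <<'E'
from pl import *
st()
p0=np.array([522,276,23.6]);R=pose(-30,25,0)
run([(p0+[0,0,1],R,12)])
ps=pics("s")
cv2.imwrite("pics/s.png",cv2.resize(ps[0]["color"][170:320,80:280],(800,600)))
print(fit(ps,"cup0",(516,402),4),fit(ps,"cup0",(563,142),4))
E
```

```text
t 56.1 pos [522.3 276.2 163.3] rot [-155.     0.2   60. ] q [-0.99  0.89 -0.17  2.08  1.46  1.28 -1.39] F [-0.2 -0.5 -0. ] T [0.55 0.88 0.02] w 61.0
12 x: -0.0 0.097 0.21 -0.0 0.002 -0.001
  err 0.0 vmax [0.5 0.2 0.2 0.1 0.5 0.3 0.3] qend [-0.96  1.13 -0.13  2.02  1.61  1.25 -1.58] minmargin 0.39 minwristz 113
  end [521.8 276.3  24.5] heading/tilt -30.0 25.0
[([478.3, 416.8], np.float64(6.669)), ([474.3, 414.3], np.float64(0.067)), ([473.7, 413.4], np.float64(6.728))] [([563.4, 141.5], np.float64(0.242)), ([562.7, 141.2], np.float64(0.033)), ([563.0, 141.1], np.float64(0.276))]
```

View pics/s.png

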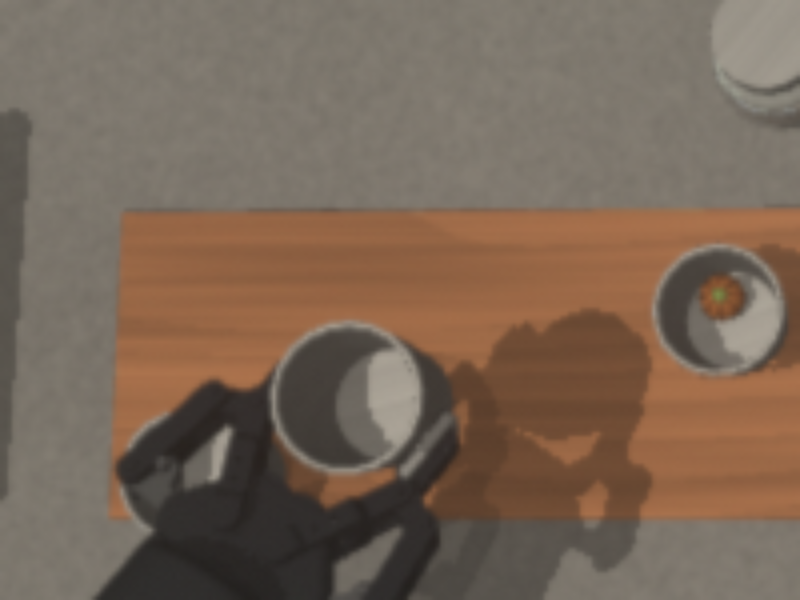

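```bash
python3 - <<'E'
from pl import *
p0=np.array([528,259,23.6]);R=pose(-30,25,0)
run([(p0+[0,0,40],R,8),(p0+[0,0,1],R,6)])
for z in(40,0): print(obst(p0+[0,0,z],R,np.array([0,0,1.]),27,[(474,414)]),obst(p0+[0,0,z],R,np.array([0,0,1.]),27,[(563,141)]))
for b in(0,40,80,120):print(obst(p0-b*R[:,1],R,np.array([0,0,1.]),27,[(474,414)])) 
E
```

```text
8 x: -0.028 0.134 0.213 -0.0 -0.0 -0.002
  err 0.0 vmax [0.5 0.3 0.2 0.  0.5 0.3 0.3] qend [-0.93  1.05 -0.13  2.08  1.62  1.25 -1.55] minmargin 0.39 minwristz 152
  end [528.2 258.9  63.7] heading/tilt -30.0 25.0
6 x: -0.0 0.054 0.118 -0.0 -0.0 -0.001
  err 0.0 vmax [0.  0.1 0.  0.  0.  0.  0.1] qend [-0.93  1.13 -0.12  2.05  1.64  1.25 -1.61] minmargin 0.39 minwristz 113
  end [528.  259.1  24.8] heading/tilt -30.0 25.0
{'finger': [276, 250, 39], 'body': [323, 297, 31], 'cup': [294, 268, 84]} {'finger': [276, 250, 57], 'body': [323, 297, 110], 'cup': [294, 268, 68]}
{'finger': [276, 250, 39], 'body': [323, 297, 31], 'cup': [294, 268, 84]} {'finger': [276, 250, 57], 'body': [323, 297, 110], 'cup': [294, 268, 68]}
{'finger': [276, 250, 39], 'body': [323, 297, 31], 'cup': [294, 268, 84]}
{'finger': [304, 278, 22], 'body': [353, 327, 31], 'cup': [320, 294, 61]}
{'finger': [333, 307, 21], 'body': [383, 357, 32], 'cup': [348, 322, 45]}
{'finger': [363, 337, 21], 'body': [414, 388, 48], 'cup': [377, 351, 40]}
```

Emit:
{"api": "step_arm", "payload": {"moves": "-0.028 0.134 0.213 0 0 0 0;-0.028 0.134 0.213 0 0 0 0;-0.028 0.134 0.213 0 0 0 0;-0.028 0.134 0.213 0 0 0 0;-0.028 0.134 0.213 0 0 0 0;-0.028 0.134 0.213 0 0 0 0;-0.028 0.134 0.213 0 0 0 0;-0.028 0.134 0.213 0 0 0 0;0 0.054 0.118 0 0 0 0;0 0.054 0.118 0 0 0 0;0 0.054 0.118 0 0 0 0;0 0.054 0.118 0 0 0 0;0 0.054 0.118 0 0 0 0;0 0.054 0.118 0 0 0 0;0 0 0 0 0 0 0;0 0 0 0 0 0 0"}}

```text
clock: 58.0
eef_pos: [527.3, 260.0, 24.5]
tool_rot: [-2.705, 0.001, 1.047]
force: [-0.7, -0.2, -0.2]
width: 61.4
```

Emit:
{"api": "step_arm", "payload": {"moves": "0 0.01 0.022 0 0 0 0;0 0 0 0 0 0 0;0 0 0 0 0 0 0.8;0 0 0 0 0 0 1;0 0 0 0 0 0 1;0 0 0 0 0 0 1;0 0 0 0 0 0 1;0 0 0 0 0 0 1;0 -0.1 0 0 0 0 1;0 -0.2 0 0 0 0 1;0 -0.3 0 0 0 0 1;0 -0.4 0 0 0 0 1;0 -0.4 0 0 0 0 1;0 -0.4 0 0 0 0 1;0 -0.4 0 0 0 0 1;0 -0.4 0 0 0 0 1;0 0 0 0 0 0 1"}}

```text
clock: 59.7
eef_pos: [422.6, 322.5, 78.8]
tool_rot: [-2.701, -0.002, 1.052]
force: [0.7, 0.0, -0.0]
width: 85.4
```

```bash
python3 - <<'E'
from pl import *
st()
ps=pics("t")
cv2.imwrite("pics/t.png",np.vstack([cv2.resize(ps[0]["color"][200:310,80:300],(600,300)),cv2.resize(ps[1]["color"][240:400,320:640],(600,300))]))
for xy in[(474,414),(512,268),(563,141)]:print(fit(ps,"cup0",xy,4))
E
```

```text
t 59.7 pos [422.6 322.5  78.8] rot [-1.547e+02 -1.000e-01  6.030e+01] q [-1.16  1.07 -0.25  2.04  1.35  1.35 -1.58] F [ 0.7  0.  -0. ] T [ 0.48  0.9  -0.01] w 85.4
[([469.6, 415.8], np.float64(0.037)), ([468.5, 416.2], np.float64(0.043)), ([469.0, 415.9], np.float64(0.091))]
[([512.4, 266.7], np.float64(0.034)), ([512.5, 267.0], np.float64(0.029)), ([512.4, 267.1], np.float64(0.065))]
[([563.4, 141.0], np.float64(0.215)), ([563.0, 141.0], np.float64(0.0)), ([563.4, 141.0], np.float64(0.215))]
```

View pics/t.png

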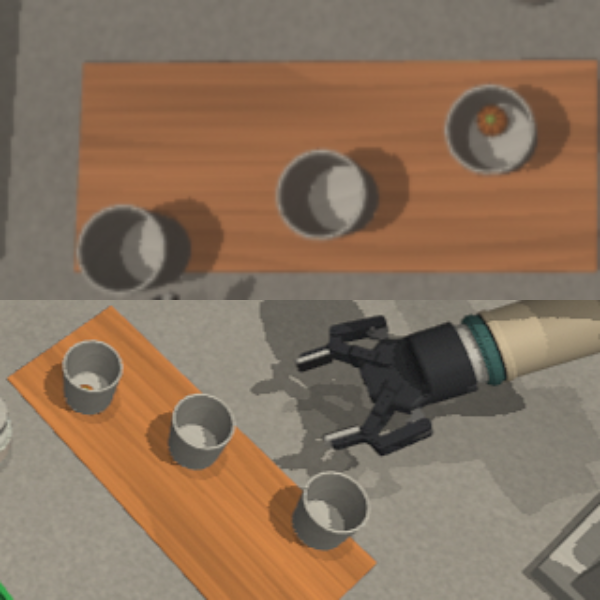

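```bash
python3 - <<'E'
from pl import *
p=get_image("top")
for uv in[(124.7,299.4),(220,299)]:print(ray(p,uv,4))
c=(563.2,141)
for h in(-10,-18):
    R=pose(h,25,0)
    g1,_=grasp(c,h,zg=31,back=120);g0,_=grasp(c,h,zg=31)
    run([((430,230,140),R,8),(g1,R,8),(g0,R,10)])
    for b in(0,30,60,90,120):print(obst(grasp(c,h,zg=31,back=b)[0],R,np.array([0,0,1.]),27,[(512.5,267)]))
E
```

```text
[451.76375353 441.94257771   4.        ]
[455.92078171 232.99226702   4.        ]
8 x: -0.203 0.017 -0.178 -0.0 -0.154 -0.331
  err 0.1477 vmax [4.6 2.  7.1 0.9 0.9 6.3 1.4] qend [-0.57  1.14 -0.95  2.47  1.71  1.98 -1.6 ] minmargin 0.0 minwristz 147
  end [430.1 230.  140. ] heading/tilt -10.0 25.0
8 x: -0.161 0.195 0.092 -0.001 0.0 -0.0
  err 0.2596 vmax [0.2 0.2 0.3 0.  0.4 0.  0. ] qend [-0.44  1.28 -0.74  2.47  1.98  1.98 -1.63] minmargin 0.0 minwristz 153
  end [473.2 157.   73.7] heading/tilt -10.0 25.0
10 x: -0.0 0.24 0.0 0.0 0.0 -0.0
  err 0.2216 vmax [0.3 0.1 0.2 0.2 0.5 0.3 0.3] qend [-0.19  1.32 -0.61  2.38  2.43  1.87 -1.4 ] minmargin 0.0 minwristz 111
  end [580.3 138.   23. ] heading/tilt -10.0 25.0
{'finger': [138, 112, 31], 'body': [169, 143, 39], 'cup': [160, 134, 68]}
{'finger': [148, 122, 29], 'body': [185, 159, 39], 'cup': [170, 144, 56]}
{'finger': [162, 136, 29], 'body': [202, 176, 42], 'cup': [183, 157, 49]}
{'finger': [178, 152, 29], 'body': [222, 196, 53], 'cup': [198, 172, 48]}
{'finger': [196, 170, 31], 'body': [242, 216, 70], 'cup': [215, 189, 53]}
8 x: -
[... 301 characters left out ...]
-0.46  1.27 -0.78  2.47  1.89  1.98 -1.7 ] minmargin 0.0 minwristz 161
  end [476.3 169.4  73.6] heading/tilt -18.0 25.0
10 x: -0.0 0.24 -0.0 -0.0 -0.0 0.0
  err 0.0046 vmax [0.3 0.1 0.2 0.2 0.5 0.2 0.3] qend [-0.26  1.29 -0.61  2.32  2.24  1.82 -1.48] minmargin 0.0 minwristz 111
  end [579.8 135.8  22.8] heading/tilt -18.0 25.0
{'finger': [138, 112, 25], 'body': [176, 150, 28], 'cup': [160, 134, 68]}
{'finger': [152, 126, 18], 'body': [195, 169, 28], 'cup': [174, 148, 52]}
{'finger': [170, 144, 18], 'body': [215, 189, 29], 'cup': [189, 163, 41]}
{'finger': [189, 163, 18], 'body': [236, 210, 39], 'cup': [207, 181, 37]}
{'finger': [210, 184, 18], 'body': [259, 233, 56], 'cup': [226, 200, 39]}
```

```bash
python3 - <<'E'
from pl import *
c=(563.2,141)
for h,bk in((-26,90),(-32,95)):
    print(h)
    R=pose(h,25,0)
    g1,_=grasp(c,h,zg=31,back=bk);g0,_=grasp(c,h,zg=31)
    run([((440,240,150),R,8),(g1+[0,0,40],R,6),(g1,R,4),(g0,R,8)])
    for b in(0,30,60,90):print(obst(grasp(c,h,zg=31,back=b)[0],R,np.array([0,0,1.]),27,[(512.5,267)]))
    for t in np.linspace(0,1,5):
        print(obst(np.array([440,240,150])*(1-t)+t*(g1+[0,0,40]),R,np.array([0,0,1.]),27,[(512.5,267)]))
E
```

```text
-26
8 x: -0.156 0.037 -0.215 -0.0 -0.031 -0.068
  err 0.0 vmax [0.6 0.6 0.2 0.6 0.6 0.2 0.2] qend [-1.03  0.87 -0.21  2.32  1.53  1.29 -1.62] minmargin 0.15 minwristz 147
  end [440.1 239.9 150. ] heading/tilt -26.0 25.0
6 x: -0.116 0.34 0.022 -0.0 0.001 0.0
  err 0.0 vmax [0.3 0.2 0.1 0.1 0.5 0.1 0.3] qend [-0.85  0.99 -0.13  2.37  1.82  1.29 -1.77] minmargin 0.1 minwristz 189
  end [505.4 169.3 100.9] heading/tilt -26.0 25.0
4 x: -0.001 0.084 0.181 -0.001 -0.001 0.0
  err 0.0 vmax [0.  0.2 0.  0.1 0.1 0.1 0.2] qend [-0.85  1.09 -0.13  2.35  1.85  1.32 -1.84] minmargin 0.1 minwristz 149
  end [505.3 169.2  61. ] heading/tilt -26.0 25.0
8 x: 0.0 0.225 -0.0 0.0 0.0 0.0
  err 0.0 vmax [0.2 0.1 0.1 0.1 0.3 0.1 0.1] qend [-0.71  1.16 -0.05  2.25  2.04  1.29 -1.81] minmargin 0.12 minwristz 111
  end [578.6 133.4  23. ] heading/tilt -26.0 25.0
{'finger': [139, 113, 23], 'body': [183, 157, 15], 'cup': [160, 134, 68]}
{'finger': [158, 132, 8], 'body': [205, 179, 15], 'cup': [177, 151, 49]}
{'finger': [178, 152, 5], 'body': [227, 201, 15], 'cup': [195, 169, 34]}
{'finger': [200, 174, 5], 'bod
[... 1226 characters left out ...]
7 132.   23. ] heading/tilt -32.0 25.0
{'finger': [141, 115, 24], 'body': [189, 163, 4], 'cup': [160, 134, 68]}
{'finger': [162, 136, 3], 'body': [212, 186, 4], 'cup': [179, 153, 47]}
{'finger': [184, 158, -3], 'body': [235, 209, 4], 'cup': [199, 173, 29]}
{'finger': [208, 182, -4], 'body': [259, 233, 12], 'cup': [220, 194, 19]}
{'finger': [299, 273, 70], 'body': [351, 325, 93], 'cup': [308, 282, 61]}
{'finger': [277, 251, 58], 'body': [329, 303, 74], 'cup': [287, 261, 49]}
{'finger': [255, 229, 47], 'body': [307, 281, 58], 'cup': [266, 240, 38]}
{'finger': [233, 207, 35], 'body': [285, 259, 39], 'cup': [245, 219, 26]}
{'finger': [212, 186, 23], 'body': [263, 237, 26], 'cup': [224, 198, 20]}
```

```bash
python3 - <<'E'
from pl import *
c=(563.2,141)
for h,bk in((-20,75),):
    print(h)
    R=pose(h,25,0)
    g1,_=grasp(c,h,zg=31,back=bk);g0,_=grasp(c,h,zg=31)
    run([((455,230,150),pose(-26,25,0),8),(g1+[0,0,45],R,6),(g1,R,4),(g0,R,6)])
    for b in(0,30,60,80):print(obst(grasp(c,h,zg=31,back=b)[0],R,np.array([0,0,1.]),27,[(512.5,267)]))
E
```

```text
-20
8 x: -0.16 0.077 -0.234 -0.0 -0.031 -0.068
  err 0.0 vmax [0.6 0.6 0.2 0.6 0.6 0.3 0.2] qend [-1.    0.87 -0.19  2.33  1.58  1.28 -1.62] minmargin 0.14 minwristz 147
  end [454.9 230.1 150.1] heading/tilt -26.0 25.0
6 x: -0.139 0.325 0.034 -0.0 -0.061 -0.132
  err 0.0 vmax [0.4 0.3 0.2 0.3 0.7 0.2 0.4] qend [-0.8   1.02 -0.12  2.45  2.    1.35 -1.84] minmargin 0.02 minwristz 188
  end [515.3 158.4  99.7] heading/tilt -20.0 25.0
4 x: 0.0 0.096 0.204 -0.001 0.0 0.001
  err 0.0 vmax [0.  0.3 0.  0.1 0.1 0.1 0.2] qend [-0.8   1.13 -0.12  2.42  2.03  1.4  -1.91] minmargin 0.02 minwristz 143
  end [515.5 158.3  54.6] heading/tilt -20.0 25.0
6 x: 0.0 0.25 -0.0 0.0 0.0 -0.0
  err 0.0 vmax [0.2 0.1 0.1 0.2 0.3 0.1 0.1] qend [-0.68  1.18 -0.05  2.31  2.18  1.36 -1.85] minmargin 0.05 minwristz 111
  end [579.4 135.   22.9] heading/tilt -20.0 25.0
{'finger': [138, 112, 24], 'body': [178, 152, 25], 'cup': [160, 134, 68]}
{'finger': [154, 128, 15], 'body': [197, 171, 25], 'cup': [174, 148, 52]}
{'finger': [172, 146, 15], 'body': [218, 192, 25], 'cup': [191, 165, 39]}
{'finger': [185, 159, 15], 'body': [232, 206, 30], 'cup': [203, 177, 35]}
```

Emit:
{"api": "step_arm", "payload": {"moves": "-0.16 0.077 -0.234 0 -0.031 -0.068 1;-0.16 0.077 -0.234 0 -0.031 -0.068 1;-0.16 0.077 -0.234 0 -0.031 -0.068 1;-0.16 0.077 -0.234 0 -0.031 -0.068 1;-0.16 0.077 -0.234 0 -0.031 -0.068 1;-0.16 0.077 -0.234 0 -0.031 -0.068 1;-0.16 0.077 -0.234 0 -0.031 -0.068 1;-0.16 0.077 -0.234 0 -0.031 -0.068 1;-0.139 0.325 0.034 0 -0.061 -0.132 1;-0.139 0.325 0.034 0 -0.061 -0.132 1;-0.139 0.325 0.034 0 -0.061 -0.132 1;-0.139 0.325 0.034 0 -0.061 -0.132 1;-0.139 0.325 0.034 0 -0.061 -0.132 1;-0.139 0.325 0.034 0 -0.061 -0.132 1;0 0 0 0 0 0 1;0 0 0 0 0 0 1"}}

```text
clock: 61.75
eef_pos: [515.1, 158.8, 99.4]
tool_rot: [-2.704, -0.0, 1.222]
force: [0.1, -0.1, 0.1]
width: 85.2
```

```bash
python3 - <<'E'
from pl import *
st()
c=(563.2,141);h=-20
R=pose(h,25,0)
g1,_=grasp(c,h,zg=31,back=75);g0,_=grasp(c,h,zg=31)
run([(g1,R,4),(g0,R,6)])
ps=pics();
for xy in[(563,141),(512.4,267)]:print(fit(ps,"cup0",xy,4))
E
python3 look.py v 540 180 60
```

```text
t 61.75 pos [515.1 158.8  99.4] rot [-154.9   -0.    70. ] q [-0.88  1.08 -0.13  2.46  1.94  1.37 -1.93] F [ 0.1 -0.1  0.1] T [ 0.33  0.89 -0.02] w 85.2
4 x: -0.001 0.097 0.202 -0.002 -0.0 0.001
  err 0.0 vmax [0.6 0.3 0.3 0.2 0.7 0.3 0.6] qend [-0.81  1.13 -0.1   2.42  2.03  1.38 -1.92] minmargin 0.01 minwristz 143
  end [515.4 158.5  54.6] heading/tilt -20.0 25.0
6 x: -0.0 0.25 -0.0 0.0 -0.0 -0.0
  err 0.0 vmax [0.2 0.1 0.1 0.2 0.3 0.1 0.1] qend [-0.69  1.18 -0.03  2.31  2.18  1.34 -1.86] minmargin 0.05 minwristz 111
  end [579.3 135.2  22.9] heading/tilt -20.0 25.0
[([563.7, 141.2], np.float64(0.197)), ([562.7, 141.1], np.float64(0.033)), ([563.4, 141.3], np.float64(0.237))]
[([512.9, 267.7], np.float64(0.233)), ([512.2, 266.8], np.float64(0.035)), ([512.5, 267.2], np.float64(0.277))]
```

View pics/v.png

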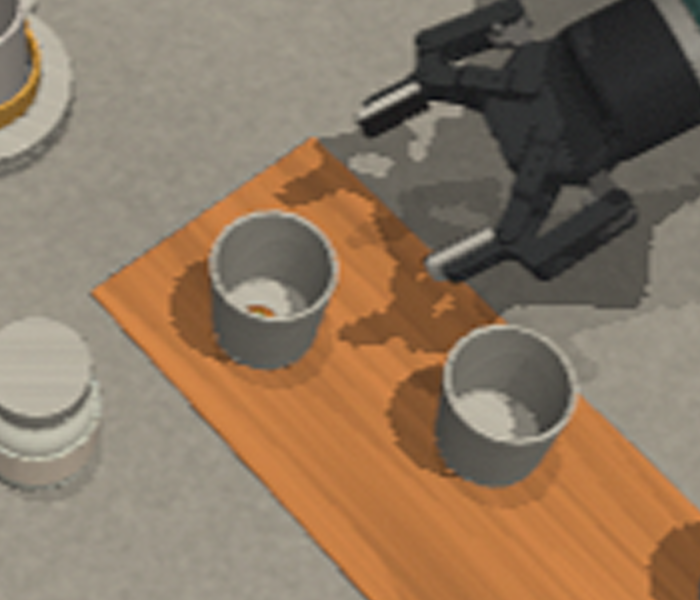

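Emit:
{"api": "step_arm", "payload": {"moves": "0 0.097 0.202 0 0 0 1;0 0.097 0.202 0 0 0 1;0 0.097 0.202 0 0 0 1;0 0.097 0.202 0 0 0 1;0 0.25 0 0 0 0 1;0 0.25 0 0 0 0 1;0 0.25 0 0 0 0 1;0 0.25 0 0 0 0 1;0 0.25 0 0 0 0 1;0 0.25 0 0 0 0 1;0 0 0 0 0 0 1;0 0 0 0 0 0 0.6;0 0 0 0 0 0 0.4;0 0 0 0 0 0 0;0 0 0 0 0 0 0;0 0 0 0 0 0 0;0 0 0 0 0 0 0;0 0 0 0 0 0 0;0 0 0 0 0 0 0"}}

```text
clock: 64.0
eef_pos: [579.4, 136.2, 23.6]
tool_rot: [-2.705, -0.001, 1.224]
force: [-3.5, 0.7, 5.0]
width: 61.9
```

```bash
python3 - <<'E'
from pl import *
st()
s=ctrl.read_state();p0=s["eef_pos"];R=rot_rpy(s["tool_rot"]).as_matrix()
print("G",p0-19*R[:,1])
seq=[(25,0,200,20)]
P=pour2(pose(-20,25,0),27,-75,seq,[(512,267),(469,416)])
run([(p0+[0,0,140],R,8),(*P[0],12)])
E
python3 look.py v2 540 180 60
```

```text
t 64.0 pos [579.4 136.2  23.6] rot [-1.55e+02 -1.00e-01  7.01e+01] q [-0.75  1.23 -0.05  2.33  2.13  1.38 -1.93] F [-3.5  0.7  5. ] T [0.06 0.25 0.03] w 61.9
G [563.21431146 142.00545074  31.62048445]
  th 0 e dir 15 G [548. -98. 161.] {'finger': [50, 123, 269], 'body': [53, 126, 130], 'cup': [41, 114, 299]}
8 x: 0.0 -0.148 -0.317 0.0 0.0 0.0
  err 0.0 vmax [0.5 1.  0.3 0.1 0.5 0.6 0.8] qend [-0.72  0.83  0.    2.38  2.11  1.17 -1.64] minmargin 0.09 minwristz 92
  end [579.3 136.1 163.5] heading/tilt -19.9 25.0
12 x: -0.339 0.257 -0.101 -0.0 0.282 0.606
  err 0.0 vmax [0.3 0.  0.2 0.3 0.7 0.3 0.3] qend [-0.47  0.88  0.13  2.07  1.33  1.07 -1.34] minmargin 0.09 minwristz 241
  end [ 552.7 -114.7  153.2] heading/tilt -75.0 25.0
```

View pics/v2.png

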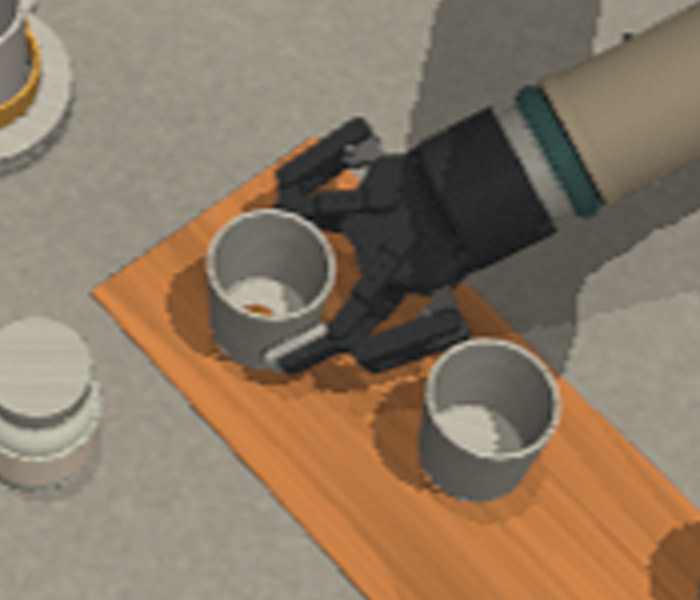

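Emit:
{"api": "step_arm", "payload": {"moves": "0 -0.05 -0.1 0 0 0 0;0 -0.148 -0.317 0 0 0 0;0 -0.148 -0.317 0 0 0 0;0 -0.148 -0.317 0 0 0 0;0 -0.148 -0.317 0 0 0 0;0 -0.148 -0.317 0 0 0 0;0 -0.148 -0.317 0 0 0 0;0 -0.148 -0.317 0 0 0 0;0 -0.098 -0.217 0 0 0 0;0 0 0 0 0 0 0"}}

```text
clock: 65.05
eef_pos: [579.6, 135.8, 164.3]
tool_rot: [-2.705, -0.003, 1.223]
force: [0.2, 0.1, -1.5]
width: 62.0
```

Emit:
{"api": "step_arm", "payload": {"moves": "-0.339 0.257 -0.101 0 0.282 0.606 0;-0.339 0.257 -0.101 0 0.282 0.606 0;-0.339 0.257 -0.101 0 0.282 0.606 0;-0.339 0.257 -0.101 0 0.282 0.606 0;-0.339 0.257 -0.101 0 0.282 0.606 0;-0.339 0.257 -0.101 0 0.282 0.606 0;-0.339 0.257 -0.101 0 0.282 0.606 0;-0.339 0.257 -0.101 0 0.282 0.606 0;-0.339 0.257 -0.101 0 0.282 0.606 0;-0.339 0.257 -0.101 0 0.282 0.606 0;-0.339 0.257 -0.101 0 0.282 0.606 0;-0.339 0.257 -0.101 0 0.282 0.606 0;0 0 0 0 0 0 0;0 0 0 0 0 0 0"}}

```text
clock: 66.45
eef_pos: [552.8, -114.6, 151.7]
tool_rot: [-2.704, 0.002, 0.262]
force: [0.6, -0.1, -1.8]
width: 62.0
```

```bash
python3 pp2.py -75 27 1|grep -v th
```

```text
t 66.45 pos [ 552.8 -114.6  151.7] rot [-1.549e+02  1.000e-01  1.500e+01] q [-0.51  0.92  0.1   2.06  1.29  1.09 -1.37] F [ 0.6 -0.1 -1.8] T [ 1.13  0.23 -0.01] w 62.0
12 x: -0.02 0.04 0.018 -0.059 -0.544 0.024
  err 0.0 vmax [0.5 0.3 0.2 0.1 0.5 0.1 0.9] qend [-0.44  0.96  0.12  2.1   1.41  1.14 -0.69] minmargin 0.37 minwristz 208
  end [ 543.6 -137.5  137.2] heading/tilt -75.0 20.0
10 x: -0.006 0.008 -0.026 -0.054 -0.508 0.105
  err 0.0 vmax [0.  0.1 0.  0.1 0.  0.1 0.6] qend [-0.47  1.04  0.13  2.06  1.42  1.25 -0.11] minmargin 0.37 minwristz 188
  end [ 554.7 -141.3  144.5] heading/tilt -75.0 12.0
12 x: -0.006 -0.005 -0.021 -0.0 -0.242 0.085
  err 0.0 vmax [0.  0.1 0.  0.1 0.  0.1 0.3] qend [-0.49  1.11  0.16  2.01  1.4   1.35  0.23] minmargin 0.41 minwristz 166
  end [ 566.2 -135.8  148.7] heading/tilt -75.0 5.0
14 x: -0.018 -0.008 -0.017 0.011 -0.208 0.03
  err 0.0 vmax [0.  0.  0.  0.  0.  0.  0.3] qend [-0.5   1.13  0.15  1.96  1.39  1.41  0.61] minmargin 0.46 minwristz 164
  end [ 579.7 -127.   156.9] heading/tilt -75.0 1.9
16 x: -0.022 -0.012 -0.016 0.012 -0.227 0.013
  err 0.0 vmax [0.  0.  0.  0.  0.  0.  0.3] qend [-0.5   1.14  0.14  1.9   1.38  1.47  1.09] minmargin 0.51 minwristz 161
  end [ 597.6 -112.4  161.7] heading/tilt -75.0 0.0
```

Emit:
{"api": "step_arm", "payload": {"moves": "-0.02 0.04 0.018 -0.058 -0.544 0.024 0;-0.02 0.04 0.018 -0.058 -0.544 0.024 0;-0.02 0.04 0.018 -0.058 -0.544 0.024 0;-0.02 0.04 0.018 -0.058 -0.544 0.024 0;-0.02 0.04 0.018 -0.058 -0.544 0.024 0;-0.02 0.04 0.018 -0.058 -0.544 0.024 0;-0.02 0.04 0.018 -0.058 -0.544 0.024 0;-0.02 0.04 0.018 -0.058 -0.544 0.024 0;-0.02 0.04 0.018 -0.058 -0.544 0.024 0;-0.02 0.04 0.018 -0.058 -0.544 0.024 0;-0.02 0.04 0.018 -0.058 -0.544 0.024 0;-0.02 0.04 0.018 -0.058 -0.544 0.024 0"}}

```text
clock: 67.65
eef_pos: [543.9, -136.2, 137.3]
tool_rot: [-2.663, 0.729, 0.596]
force: [-0.3, -0.3, -0.9]
width: 62.2
```

Emit:
{"api": "step_arm", "payload": {"moves": "-0.006 0.009 -0.027 -0.055 -0.509 0.105 0;-0.006 0.009 -0.027 -0.055 -0.509 0.105 0;-0.006 0.009 -0.027 -0.055 -0.509 0.105 0;-0.006 0.009 -0.027 -0.055 -0.509 0.105 0;-0.006 0.009 -0.027 -0.055 -0.509 0.105 0;-0.006 0.009 -0.027 -0.055 -0.509 0.105 0;-0.006 0.009 -0.027 -0.055 -0.509 0.105 0;-0.006 0.009 -0.027 -0.055 -0.509 0.105 0;-0.006 0.009 -0.027 -0.055 -0.509 0.105 0;-0.006 0.009 -0.027 -0.055 -0.509 0.105 0;0 0 0 0 0 0 0;0 0 0 0 0 0 0"}}

```text
clock: 68.85
eef_pos: [555.2, -141.1, 145.0]
tool_rot: [-2.256, 1.298, 1.13]
force: [-1.4, 0.2, -1.4]
width: 62.3
```

```bash
python3 pp2.py -75 27 3|grep -v th; python3 look.py w 590 -90 110
```

```text
t 68.85 pos [ 555.2 -141.1  145. ] rot [-129.3   74.4   64.7] q [-0.5   1.08  0.08  2.04  1.37  1.29 -0.14] F [-1.4  0.2 -1.4] T [1.22 0.35 0.03] w 62.3
12 x: -0.005 -0.005 -0.02 0.001 -0.242 0.086
  err 0.0 vmax [0.4 0.5 0.3 0.2 0.5 0.1 0.6] qend [-0.48  1.11  0.13  2.01  1.41  1.37  0.22] minmargin 0.41 minwristz 161
  end [ 566.1 -135.7  148.6] heading/tilt -75.0 5.0
14 x: -0.018 -0.007 -0.017 0.01 -0.208 0.029
  err 0.0 vmax [0.  0.  0.  0.  0.  0.  0.3] qend [-0.48  1.12  0.13  1.96  1.4   1.43  0.6 ] minmargin 0.46 minwristz 164
  end [ 579.8 -127.5  156.8] heading/tilt -75.0 2.0
16 x: -0.022 -0.012 -0.016 0.013 -0.227 0.014
  err 0.0 vmax [0.  0.  0.  0.  0.  0.  0.3] qend [-0.49  1.14  0.12  1.9   1.39  1.48  1.09] minmargin 0.5 minwristz 161
  end [ 597.7 -112.9  161.5] heading/tilt -75.0 -0.0
```

View pics/w.png

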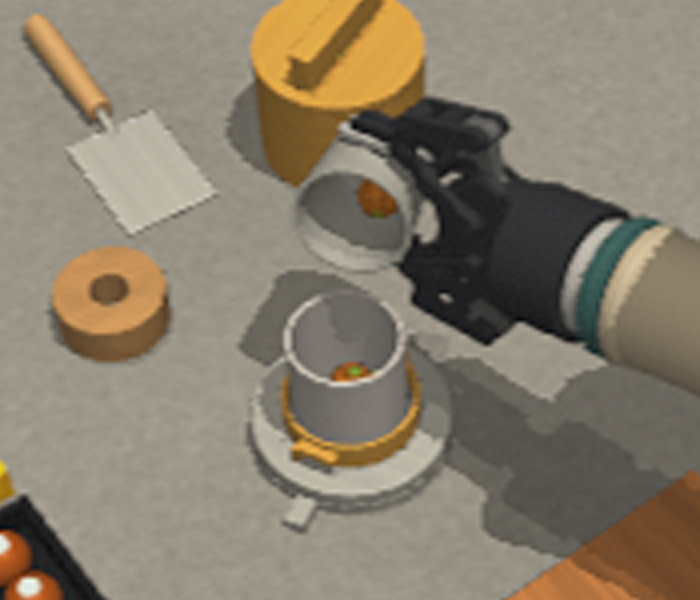

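Emit:
{"api": "step_arm", "payload": {"moves": "-0.006 -0.005 -0.02 0 -0.243 0.086 0;-0.006 -0.005 -0.02 0 -0.243 0.086 0;-0.006 -0.005 -0.02 0 -0.243 0.086 0;-0.006 -0.005 -0.02 0 -0.243 0.086 0;-0.006 -0.005 -0.02 0 -0.243 0.086 0;-0.006 -0.005 -0.02 0 -0.243 0.086 0;-0.006 -0.005 -0.02 0 -0.243 0.086 0;-0.006 -0.005 -0.02 0 -0.243 0.086 0;-0.006 -0.005 -0.02 0 -0.243 0.086 0;-0.006 -0.005 -0.02 0 -0.243 0.086 0;-0.006 -0.005 -0.02 0 -0.243 0.086 0;-0.006 -0.005 -0.02 0 -0.243 0.086 0;0 0 0 0 0 0 0;0 0 0 0 0 0 0;0 0 0 0 0 0 0"}}

```text
clock: 70.4
eef_pos: [565.9, -136.9, 149.8]
tool_rot: [-0.456, 1.375, 2.954]
force: [-0.4, 0.6, -1.5]
width: 61.7
```

Emit:
{"api": "step_arm", "payload": {"moves": "-0.017 -0.008 -0.017 0.01 -0.206 0.029 0;-0.017 -0.008 -0.017 0.01 -0.206 0.029 0;-0.017 -0.008 -0.017 0.01 -0.206 0.029 0;-0.017 -0.008 -0.017 0.01 -0.206 0.029 0;-0.017 -0.008 -0.017 0.01 -0.206 0.029 0;-0.017 -0.008 -0.017 0.01 -0.206 0.029 0;0 0 0 0 0 0 0;0 0 0 0 0 0 0;0 0 0 0 0 0 0"}}

```text
clock: 71.3
eef_pos: [571.3, -133.2, 153.6]
tool_rot: [-0.197, 1.24, -3.07]
force: [0.4, -0.1, -1.4]
width: 62.1
```

Emit:
{"api": "step_arm", "payload": {"moves": "-0.017 -0.008 -0.017 0.01 -0.206 0.029 0;-0.017 -0.008 -0.017 0.01 -0.206 0.029 0;-0.017 -0.008 -0.017 0.01 -0.206 0.029 0;-0.017 -0.008 -0.017 0.01 -0.206 0.029 0;-0.017 -0.008 -0.017 0.01 -0.206 0.029 0;-0.017 -0.008 -0.017 0.01 -0.206 0.029 0;-0.017 -0.008 -0.017 0.01 -0.206 0.029 0;-0.017 -0.008 -0.017 0.01 -0.206 0.029 0;-0.023 -0.012 -0.016 0.012 -0.227 0.013 0;-0.023 -0.012 -0.016 0.012 -0.227 0.013 0;-0.023 -0.012 -0.016 0.012 -0.227 0.013 0;-0.023 -0.012 -0.016 0.012 -0.227 0.013 0;-0.023 -0.012 -0.016 0.012 -0.227 0.013 0;-0.023 -0.012 -0.016 0.012 -0.227 0.013 0;-0.023 -0.012 -0.016 0.012 -0.227 0.013 0;-0.023 -0.012 -0.016 0.012 -0.227 0.013 0;0 0 0 0 0 0 0;0 0 0 0 0 0 0;0 0 0 0 0 0 0"}}

```text
clock: 73.2
eef_pos: [588.1, -120.8, 161.2]
tool_rot: [-0.026, 0.831, -2.901]
force: [0.6, 0.3, -0.9]
width: 61.8
```

```bash
python3 back.py
```

```text
th 76 e dir 38 G [ 550. -123.  154.] {'finger': [11, 78, 160], 'body': [31, 97, 73], 'cup': [30, 99, 181]}
  th 0 e dir 15 G [548. -98. 171.] {'finger': [60, 133, 137], 'body': [63, 136, 101], 'cup': [51, 124, 172]}
12 x: 0.037 0.023 0.055 -0.04 0.633 -0.132
  err 0.0 vmax [0.5 0.7 0.3 0.4 0.5 0.4 0.9] qend [-0.44  1.02  0.1   2.06  1.42  1.29 -0.1 ] minmargin 0.41 minwristz 131
  end [ 555.1 -141.5  149.7] heading/tilt -75.0 12.0
14 x: -0.0 -0.043 -0.009 0.112 0.827 -0.094
  err 0.0 vmax [0.  0.1 0.  0.1 0.2 0.2 1. ] qend [-0.45  0.86  0.1   2.07  1.33  1.1  -1.32] minmargin 0.4 minwristz 193
  end [ 552.7 -114.2  162.9] heading/tilt -75.0 25.0
```

Emit:
{"api": "step_arm", "payload": {"moves": "0.037 0.022 0.055 -0.039 0.632 -0.133 0;0.037 0.022 0.055 -0.039 0.632 -0.133 0;0.037 0.022 0.055 -0.039 0.632 -0.133 0;0.037 0.022 0.055 -0.039 0.632 -0.133 0;0.037 0.022 0.055 -0.039 0.632 -0.133 0;0.037 0.022 0.055 -0.039 0.632 -0.133 0;0.037 0.022 0.055 -0.039 0.632 -0.133 0;0.037 0.022 0.055 -0.039 0.632 -0.133 0;0.037 0.022 0.055 -0.039 0.632 -0.133 0;0.037 0.022 0.055 -0.039 0.632 -0.133 0;0.037 0.022 0.055 -0.039 0.632 -0.133 0;0.037 0.022 0.055 -0.039 0.632 -0.133 0;0 0 0 0 0 0 0"}}

```text
clock: 74.5
eef_pos: [554.6, -141.3, 150.1]
tool_rot: [-2.25, 1.3, 1.133]
force: [0.7, -1.2, -0.9]
width: 62.2
```

```bash
python3 look.py x 590 -90 110; python3 - <<'E'
from pl import *
p=get_image("top")
cv2.imwrite("pics/xt.png",cv2.resize(p["color"][170:320,250:450],(800,600)))
E
```

```text
(no output)
```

View pics/xt.png

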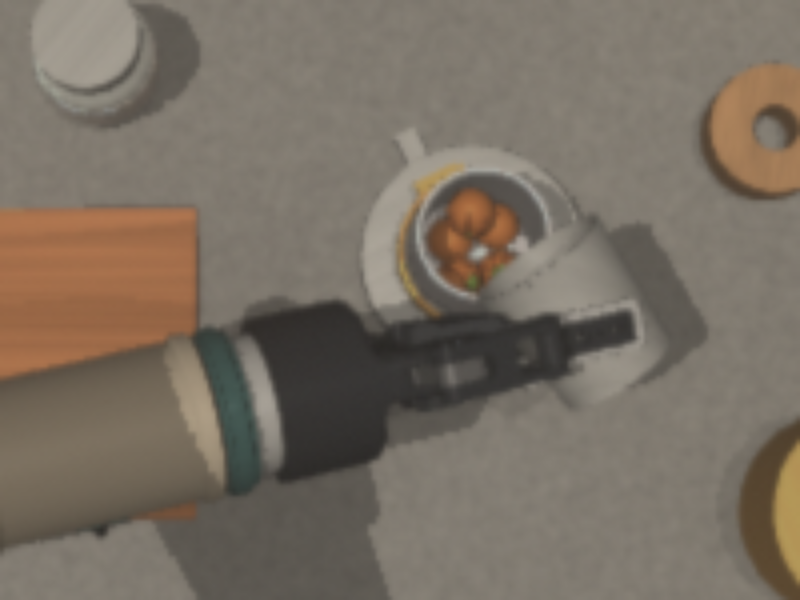

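View pics/x.png

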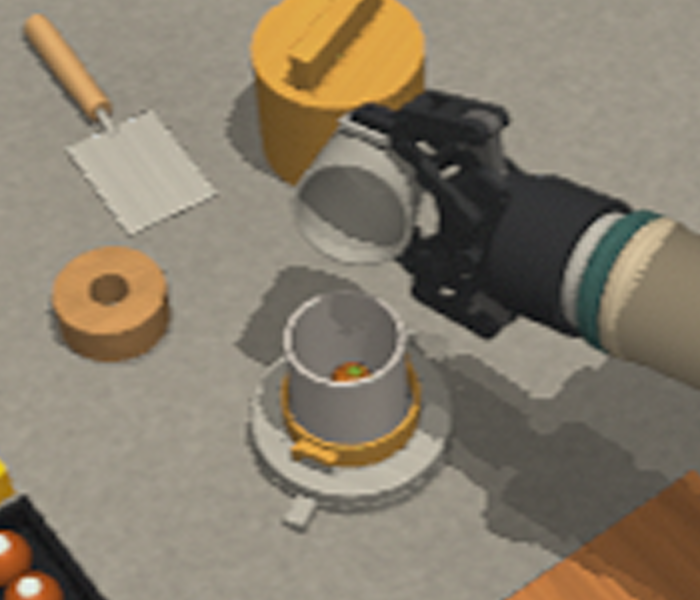

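Emit:
{"api": "step_arm", "payload": {"moves": "0 -0.042 -0.009 0.112 0.827 -0.094 0;0 -0.042 -0.009 0.112 0.827 -0.094 0;0 -0.042 -0.009 0.112 0.827 -0.094 0;0 -0.042 -0.009 0.112 0.827 -0.094 0;0 -0.042 -0.009 0.112 0.827 -0.094 0;0 -0.042 -0.009 0.112 0.827 -0.094 0;0 -0.042 -0.009 0.112 0.827 -0.094 0;0 -0.042 -0.009 0.112 0.827 -0.094 0;0 -0.042 -0.009 0.112 0.827 -0.094 0;0 -0.042 -0.009 0.112 0.827 -0.094 0;0 -0.042 -0.009 0.112 0.827 -0.094 0;0 -0.042 -0.009 0.112 0.827 -0.094 0;0 -0.042 -0.009 0.112 0.827 -0.094 0;0 -0.042 -0.009 0.112 0.827 -0.094 0;0 0 0 0 0 0 0"}}

```text
clock: 76.1
eef_pos: [552.9, -114.1, 163.3]
tool_rot: [-2.705, 0.002, 0.261]
force: [0.1, 0.9, -0.8]
width: 62.0
```

```bash
python3 - <<'E'
from pl import *
st()
ps=pics("y")
for xy in[(509,271),(469,416)]:print(fit(ps,"cup0",xy,4))
h=-25;R=pose(h,25,0);p0=np.array([590,118,24.5])
q,p,RR=run([(p0+[0,0,130],R,12),(p0,R,10),(p0-90*R[:,1],R,8)])
for b in(0,30,60,90):print(obst(p0-b*R[:,1],R,np.array([0,0,1.]),27,[(509,271)]))
E
```

```text
t 76.1 pos [ 552.9 -114.1  163.3] rot [-1.55e+02  1.00e-01  1.49e+01] q [-0.53  0.9   0.13  2.06  1.27  1.08 -1.34] F [ 0.1  0.9 -0.8] T [ 1.07  0.23 -0.01] w 62.0
[([534.0, 266.5], np.float64(2.763)), ([525.6, 268.1], np.float64(0.029)), ([526.3, 268.8], np.float64(2.813))]
[([470.9, 416.7], np.float64(0.908)), ([468.4, 416.2], np.float64(0.047)), ([468.9, 415.7], np.float64(0.966))]
12 x: 0.296 -0.245 0.128 -0.001 -0.254 -0.551
  err 0.0 vmax [0.2 0.4 0.2 0.3 1.  0.3 0.3] qend [-0.7   0.85  0.02  2.33  2.03  1.14 -1.61] minmargin 0.14 minwristz 231
  end [590.1 118.2 154.8] heading/tilt -25.0 25.0
10 x: -0.0 0.11 0.236 0.0 -0.0 0.0
  err 0.0 vmax [0.  0.3 0.  0.1 0.1 0.2 0.3] qend [-0.69  1.16 -0.01  2.26  2.11  1.27 -1.83] minmargin 0.14 minwristz 113
  end [590.1 118.2  24.6] heading/tilt -25.0 25.0
8 x: -0.001 -0.225 0.0 0.0 -0.0 0.0
  err 0.0 vmax [0.2 0.1 0.1 0.2 0.2 0.1 0.1] qend [-0.83  1.09 -0.08  2.37  1.93  1.31 -1.88] minmargin 0.1 minwristz 113
  end [516.  152.3  62.7] heading/tilt -25.0 25.0
{'finger': [121, 95, 47], 'body': [164, 138, 26], 'cup': [143, 117, 92]}
{'finger': [139, 113, 29], 'body': [184, 158, 28], 'cup': [158, 132, 72]}
{'finger': [158, 132, 19], 'body': [206, 180, 28], 'cup': [176, 150, 56]}
{'finger': [179, 153, 18], 'body': [229, 203, 29], 'cup': [195, 169, 44]}
```

Emit:
{"api": "step_arm", "payload": {"moves": "0.296 -0.245 0.128 0 -0.254 -0.551 0;0.296 -0.245 0.128 0 -0.254 -0.551 0;0.296 -0.245 0.128 0 -0.254 -0.551 0;0.296 -0.245 0.128 0 -0.254 -0.551 0;0.296 -0.245 0.128 0 -0.254 -0.551 0;0.296 -0.245 0.128 0 -0.254 -0.551 0;0.296 -0.245 0.128 0 -0.254 -0.551 0;0.296 -0.245 0.128 0 -0.254 -0.551 0;0.296 -0.245 0.128 0 -0.254 -0.551 0;0.296 -0.245 0.128 0 -0.254 -0.551 0;0.296 -0.245 0.128 0 -0.254 -0.551 0;0.296 -0.245 0.128 0 -0.254 -0.551 0;0 0 0 0 0 0 0;0 0 0 0 0 0 0"}}

```text
clock: 77.8
eef_pos: [590.4, 117.7, 155.4]
tool_rot: [-2.706, -0.001, 1.133]
force: [-0.1, 0.0, -0.7]
width: 62.2
```

```bash
python3 - <<'E'
from pl import *
st()
h=-25;R=pose(h,25,0);p0=np.array([590,118,25])
run([(p0,R,10)])
E
python3 look.py z 560 170 80
```

```text
t 77.8 pos [590.4 117.7 155.4] rot [-1.55e+02 -1.00e-01  6.49e+01] q [-0.78  0.9   0.03  2.36  1.99  1.16 -1.7 ] F [-0.1  0.  -0.7] T [ 0.45  0.91 -0.02] w 62.2
10 x: 0.0 0.109 0.237 0.0 -0.002 -0.001
  err 0.0 vmax [0.5 0.3 0.3 0.3 0.5 0.3 0.4] qend [-0.71  1.16  0.03  2.26  2.11  1.25 -1.85] minmargin 0.11 minwristz 113
  end [589.8 118.   25. ] heading/tilt -25.0 25.0
```

View pics/z.png

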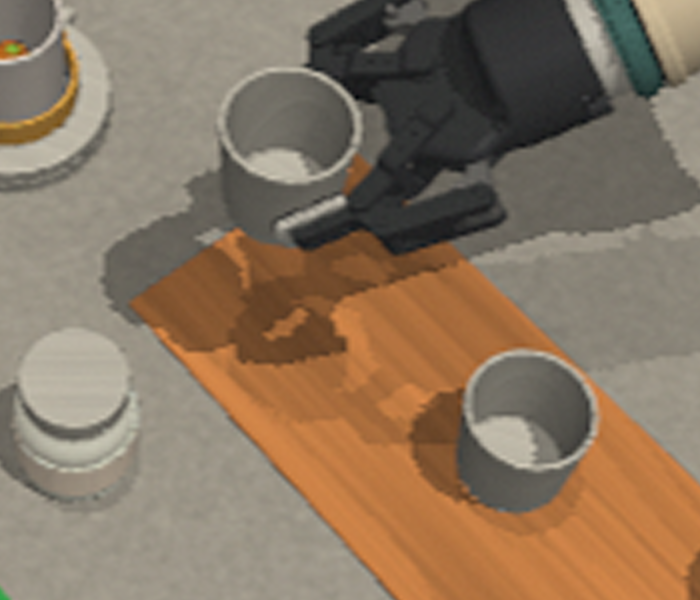

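Fine. Lower and release.

Emit:
{"api": "step_arm", "payload": {"moves": "0 0.109 0.237 0 0 0 0;0 0.109 0.237 0 0 0 0;0 0.109 0.237 0 0 0 0;0 0.109 0.237 0 0 0 0;0 0.109 0.237 0 0 0 0;0 0.109 0.237 0 0 0 0;0 0.109 0.237 0 0 0 0;0 0.109 0.237 0 0 0 0;0 0.109 0.237 0 0 0 0;0 0.109 0.237 0 0 0 0;0 0 0 0 0 0 0;0 0 0 0 0 0 0"}}

```text
clock: 79.05
eef_pos: [589.5, 118.5, 24.5]
tool_rot: [-2.705, -0.001, 1.134]
force: [0.7, -0.0, -0.8]
width: 61.7
```

Emit:
{"api": "step_arm", "payload": {"moves": "0 0.008 0.018 0 0 0 0;0 0 0 0 0 0 0;0 0 0 0 0 0 0.8;0 0 0 0 0 0 1;0 0 0 0 0 0 1;0 0 0 0 0 0 1;0 0 0 0 0 0 1;0 0 0 0 0 0 1;0 -0.1 0 0 0 0 1;0 -0.2 0 0 0 0 1;0 -0.3 0 0 0 0 1;0 -0.4 0 0 0 0 1;0 -0.4 0 0 0 0 1;0 -0.4 0 0 0 0 1;0 0 0 0 0 0 1"}}

```text
clock: 80.55
eef_pos: [513.6, 155.8, 62.4]
tool_rot: [-2.703, -0.003, 1.139]
force: [1.3, 0.2, -0.1]
width: 85.4
```

```bash
python3 - <<'E'
from pl import *
st()
ps=pics("aa")
for xy in[(574,125),(526,268),(469,416)]:print(fit(ps,"cup0",xy,4))
cv2.imwrite("pics/aa.png",np.vstack([cv2.resize(ps[0]["color"][200:310,80:300],(600,300)),cv2.resize(ps[1]["color"][240:400,320:640],(600,300))]))
print(fit(ps,"cap",(466,-282),0))
E
```

```text
t 80.55 pos [513.6 155.8  62.4] rot [-1.549e+02 -1.000e-01  6.530e+01] q [-0.92  1.15 -0.09  2.38  1.87  1.3  -1.95] F [ 1.3  0.2 -0.1] T [0.38 0.85 0.02] w 85.4
[([574.2, 123.6], np.float64(0.047)), ([574.3, 122.9], np.float64(0.062)), ([574.4, 123.6], np.float64(0.108))]
[([525.9, 267.3], np.float64(0.066)), ([524.8, 267.2], np.float64(0.041)), ([525.3, 267.3], np.float64(0.11))]
[([470.0, 416.6], np.float64(0.044)), ([467.8, 414.6], np.float64(0.037)), ([469.5, 415.8], np.float64(0.109))]
[([465.4, -281.5], np.float64(0.025)), ([464.6, -284.0], np.float64(0.04)), ([465.3, -282.5], np.float64(0.074))]
```

View pics/aa.png

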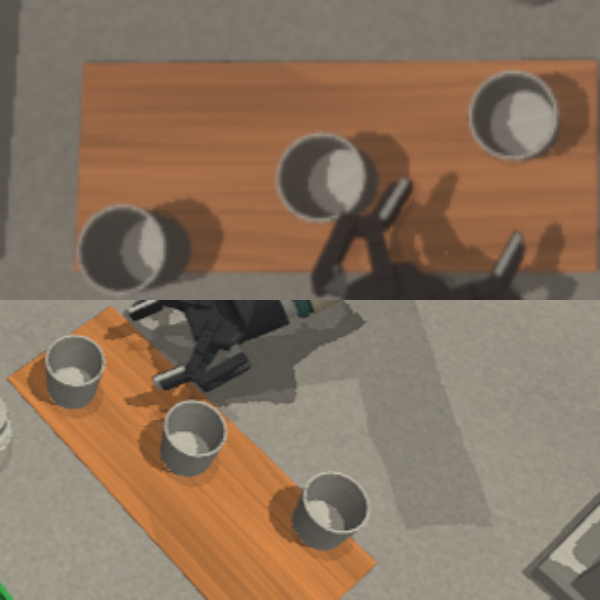

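```bash
cat > capgo.py <<'E'
from pl import *
c=np.array([465.3,-282.2])
for yaw in(-68,112):
    print("yaw",yaw)
    R=down(yaw).as_matrix();sh=np.array([600.8,-83.9])
    R2=down(yaw+55).as_matrix();R3=down(yaw+5).as_matrix()
    run([((470,110,220),pose(-35,50,0),10),((460,-90,260),down(-12 if yaw<0 else 60).as_matrix(),16),((*c,200),R,14),((*c,89),R,8),((*c,200),R,8),((*sh,200),R2,14),((*sh,112),R2,8),((*sh,109),R3,12)])
E
python3 capgo.py
```

```text
yaw -68
10 x: -0.115 -0.22 -0.235 0.363 0.087 0.117
  err 0.0001 vmax [0.7 1.2 0.2 0.3 1.2 0.8 1.5] qend [-0.64  0.42 -0.1   2.32  1.33  0.74 -0.95] minmargin 0.05 minwristz 130
  end [470.  110.2 220.1] heading/tilt -35.1 50.0
16 x: -0.111 0.033 -0.247 0.321 0.583 0.212
  err 0.0 vmax [0.6 0.2 0.1 0.4 0.9 0.2 0.8] qend [ 0.25  0.34 -0.15  1.96  0.07  0.85 -0.15] minmargin 0.15 minwristz 380
  end [459.8 -90.1 259.8] heading/tilt 139.8 90.0
14 x: 0.182 0.085 -0.22 -0.0 0.582 -0.001
  err 0.0 vmax [0.1 0.2 0.2 0.2 0.1 0.1 0.4] qend [ 0.4   0.52  0.13  1.85 -0.09  0.78 -0.6 ] minmargin 0.51 minwristz 410
  end [ 465.1 -282.   200.2] heading/tilt -39.8 90.0
8 x: 0.0 0.278 0.0 -0.0 -0.001 0.001
  err 0.0 vmax [0.  0.2 0.1 0.1 0.  0.3 0. ] qend [ 0.43  0.69  0.09  1.94 -0.12  0.52 -0.58] minmargin 0.29 minwristz 298
  end [ 465.1 -282.    89. ] heading/tilt 58.8 90.0
8 x: 0.0 -0.277 0.0 -0.0 0.0 -0.0
  err 0.0 vmax [0.  0.2 0.1 0.1 0.  0.3 0. ] qend [ 0.41  0.52  0.13  1.85 -0.09  0.78 -0.6 ] minmargin 0.29 minwristz 298
  end [ 465.1 -282.1  199.8] heading/tilt 58.8 90.0
14 x: -0.05 -0.0
[... 1629 characters left out ...]
 0.39 minwristz 299
  end [ 465.1 -282.1  199.9] heading/tilt 157.3 90.0
14 x: 0.05 -0.0 -0.353 -0.0 -0.571 0.0
  err 0.0 vmax [0.2 0.2 0.2 0.2 0.1 0.2 0.3] qend [ 0.56  0.72 -0.8   1.66  0.59  1.02  2.48] minmargin 0.45 minwristz 409
  end [600.8 -84.  199.9] heading/tilt 157.3 90.0
8 x: 0.0 0.22 -0.0 0.0 -0.001 0.0
  err 0.0 vmax [0.1 0.1 0.1 0.1 0.1 0.2 0.1] qend [ 0.52  0.82 -0.72  1.74  0.69  0.86  2.4 ] minmargin 0.45 minwristz 321
  end [600.8 -84.  111.9] heading/tilt 157.3 90.0
12 x: 0.0 0.005 -0.0 -0.0 0.606 0.0
  err 0.0 vmax [0.1 0.1 0.2 0.  0.2 0.1 0.6] qend [ 0.39  0.76 -0.49  1.74  0.49  0.76  1.7 ] minmargin 0.53 minwristz 318
  end [600.8 -84.  108.9] heading/tilt 157.3 90.0
```

Emit:
{"api": "step_arm", "payload": {"moves": "-0.115 -0.22 -0.235 0.363 0.087 0.117 1;-0.115 -0.22 -0.235 0.363 0.087 0.117 1;-0.115 -0.22 -0.235 0.363 0.087 0.117 1;-0.115 -0.22 -0.235 0.363 0.087 0.117 1;-0.115 -0.22 -0.235 0.363 0.087 0.117 1;-0.115 -0.22 -0.235 0.363 0.087 0.117 1;-0.115 -0.22 -0.235 0.363 0.087 0.117 1;-0.115 -0.22 -0.235 0.363 0.087 0.117 1;-0.115 -0.22 -0.235 0.363 0.087 0.117 1;-0.115 -0.22 -0.235 0.363 0.087 0.117 1"}}

```text
clock: 82.05
eef_pos: [469.4, 109.9, 220.9]
tool_rot: [-2.266, 0.001, 0.96]
force: [0.9, 0.3, 0.1]
width: 85.2
```

Emit:
{"api": "step_arm", "payload": {"moves": "-0.111 0.033 -0.247 0.321 0.583 0.212 1;-0.111 0.033 -0.247 0.321 0.583 0.212 1;-0.111 0.033 -0.247 0.321 0.583 0.212 1;-0.111 0.033 -0.247 0.321 0.583 0.212 1;-0.111 0.033 -0.247 0.321 0.583 0.212 1;-0.111 0.033 -0.247 0.321 0.583 0.212 1;-0.111 0.033 -0.247 0.321 0.583 0.212 1;-0.111 0.033 -0.247 0.321 0.583 0.212 1;-0.111 0.033 -0.247 0.321 0.583 0.212 1;-0.111 0.033 -0.247 0.321 0.583 0.212 1;-0.111 0.033 -0.247 0.321 0.583 0.212 1;-0.111 0.033 -0.247 0.321 0.583 0.212 1;-0.111 0.033 -0.247 0.321 0.583 0.212 1;-0.111 0.033 -0.247 0.321 0.583 0.212 1;-0.111 0.033 -0.247 0.321 0.583 0.212 1;-0.111 0.033 -0.247 0.321 0.583 0.212 1;0 0 0 0 0 0 1"}}

```text
clock: 83.75
eef_pos: [458.4, -93.1, 259.3]
tool_rot: [-1.571, 0.003, -0.216]
force: [-0.6, -0.3, 0.1]
width: 85.3
```

```bash
python3 - <<'E'
from pl import *
st()
ps=pics("bb")
print(fit(ps,"cap",(466,-282),0))
c=np.array([465.3,-282.2]);R=down(-68).as_matrix()
run([((*c,200),R,14)])
for p in ps:
    g=cv2.resize(p["color"],None,fx=4,fy=4,interpolation=cv2.INTER_CUBIC);u=(proj(p,[465,-282,90])[0]*4).astype(int)
    cv2.imwrite(f"pics/bb{p['shot']%2}.png",g[u[1]-200:u[1]+200,u[0]-200:u[0]+200])
cv2.imwrite("pics/bb.png",np.hstack([cv2.imread("pics/bb0.png"),cv2.imread("pics/bb1.png")]))
E
```

```text
t 83.75 pos [458.4 -93.1 259.3] rot [-90.    0.2 -12.4] q [ 0.24  0.34 -0.13  1.96  0.06  0.85 -0.14] F [-0.6 -0.3  0.1] T [0.01 0.02 0.01] w 85.3
[([466.0, -282.0], np.float64(0.0)), ([463.9, -284.6], np.float64(0.036)), ([463.9, -284.6], np.float64(0.036))]
14 x: 0.183 0.085 -0.222 -0.0 0.584 -0.001
  err 0.0 vmax [0.1 0.2 0.2 0.2 0.2 0.1 0.4] qend [ 0.39  0.52  0.15  1.85 -0.1   0.78 -0.59] minmargin 0.51 minwristz 410
  end [ 465.2 -281.8  200.1] heading/tilt -14.8 90.0
```

View pics/bb.png

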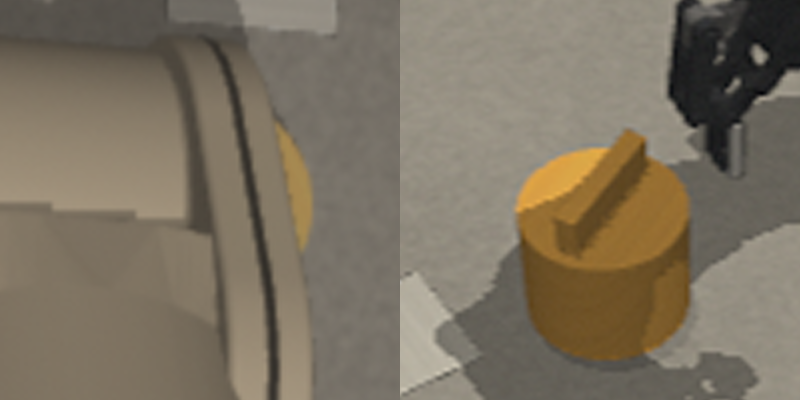

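Emit:
{"api": "step_arm", "payload": {"moves": "0.183 0.085 -0.222 0 0.584 0 0.8;0.183 0.085 -0.222 0 0.584 0 0.7;0.183 0.085 -0.222 0 0.584 0 0.6;0.183 0.085 -0.222 0 0.584 0 0.6;0.183 0.085 -0.222 0 0.584 0 0.6;0.183 0.085 -0.222 0 0.584 0 0.6;0.183 0.085 -0.222 0 0.584 0 0.6;0.183 0.085 -0.222 0 0.584 0 0.6;0.183 0.085 -0.222 0 0.584 0 0.6;0.183 0.085 -0.222 0 0.584 0 0.6;0.183 0.085 -0.222 0 0.584 0 0.6;0.183 0.085 -0.222 0 0.584 0 0.6;0.183 0.085 -0.222 0 0.584 0 0.6;0.183 0.085 -0.222 0 0.584 0 0.6;0 0 0 0 0 0 0.6;0 0 0 0 0 0 0.6"}}

```text
clock: 85.55
eef_pos: [464.5, -283.0, 200.0]
tool_rot: [-1.571, 0.002, -1.19]
force: [0.8, -0.5, 0.6]
width: 51.3
```

```bash
python3 - <<'E'
from pl import *
st()
c=np.array([465.3,-282.2]);R=down(-68).as_matrix()
run([((*c,90),R,8)])
E
python3 look.py cc 465 -282 120
```

```text
t 85.55 pos [ 464.5 -283.   200. ] rot [-90.    0.1 -68.2] q [ 0.4   0.52  0.15  1.85 -0.1   0.78 -0.59] F [ 0.8 -0.5  0.6] T [-0.05  0.02  0.04] w 51.3
8 x: -0.001 0.275 0.003 0.0 -0.004 -0.002
  err 0.0 vmax [0.  0.2 0.1 0.1 0.  0.3 0. ] qend [ 0.42  0.68  0.11  1.94 -0.13  0.53 -0.56] minmargin 0.3 minwristz 299
  end [ 465.3 -282.1   90. ] heading/tilt -120.6 90.0
```

View pics/cc.png

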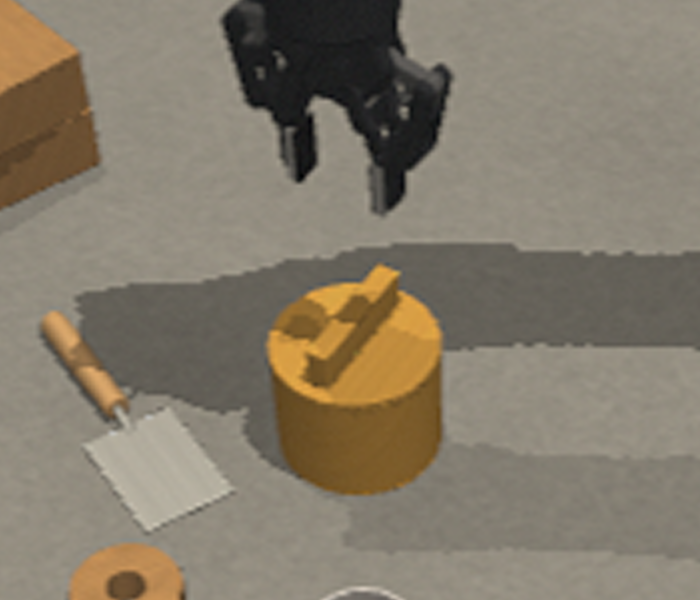

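Emit:
{"api": "step_arm", "payload": {"moves": "0 0.275 0.003 0 0 0 0.6;0 0.275 0.003 0 0 0 0.6;0 0.275 0.003 0 0 0 0.6;0 0.275 0.003 0 0 0 0.6;0 0.275 0.003 0 0 0 0.6;0 0.275 0.003 0 0 0 0.6;0 0.275 0.003 0 0 0 0.6;0 0.275 0.003 0 0 0 0.6;0 0 0 0 0 0 0.6;0 0 0 0 0 0 0.3;0 0 0 0 0 0 0;0 0 0 0 0 0 0;0 0 0 0 0 0 0;0 0 0 0 0 0 0;0 0 0 0 0 0 0;0 0 0 0 0 0 0"}}

```text
clock: 87.2
eef_pos: [465.9, -282.4, 90.5]
tool_rot: [-1.571, 0.001, -1.19]
force: [-0.0, 1.4, 3.5]
width: 14.8
```

```bash
python3 - <<'E'
from pl import *
st()
ps=pics();
print(fit(ps,"cap",(466,-282),0))
E
python3 look.py dd 465 -282 120
```

```text
t 87.2 pos [ 465.9 -282.4   90.5] rot [-90.    0.  -68.2] q [ 0.42  0.68  0.11  1.94 -0.14  0.53 -0.57] F [-0.   1.4  3.5] T [ 0.15  0.05 -0.01] w 14.8
[([466.5, -281.3], np.float64(0.676)), ([466.5, -285.3], np.float64(0.177)), ([466.9, -282.8], np.float64(0.867))]
```

View pics/dd.png

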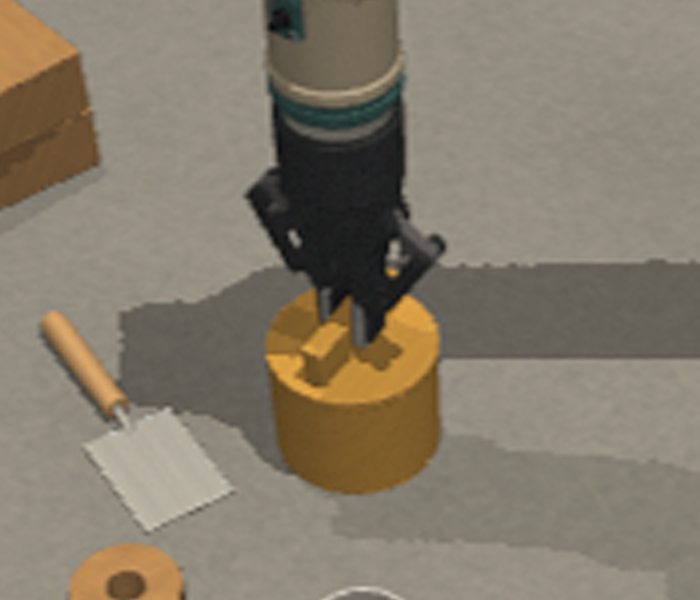

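Emit:
{"api": "step_arm", "payload": {"moves": "0 -0.1 0 0 0 0 0;0 -0.3 0 0 0 0 0;0 -0.3 0 0 0 0 0;0 -0.3 0 0 0 0 0;0 -0.3 0 0 0 0 0;0 -0.3 0 0 0 0 0;0 -0.3 0 0 0 0 0;0 -0.3 0 0 0 0 0;0 -0.3 0 0 0 0 0;0 -0.1 0 0 0 0 0;0 0 0 0 0 0 0;0 0 0 0 0 0 0"}}

```text
clock: 88.65
eef_pos: [465.3, -282.3, 219.4]
tool_rot: [-1.572, 0.002, -1.19]
force: [0.5, 0.2, -1.0]
width: 15.0
```

```bash
python3 - <<'E'
from pl import *
st()
run([((600.8,-83.9,215),down(-13).as_matrix(),16)])
E
python3 look.py ee 465 -282 180
```

```text
t 88.65 pos [ 465.3 -282.3  219.4] rot [-90.1   0.1 -68.2] q [ 0.39  0.5   0.15  1.83 -0.1   0.83 -0.6 ] F [ 0.5  0.2 -1. ] T [ 0.01 -0.01  0.01] w 15.0
16 x: -0.043 0.005 0.309 0.0 -0.502 -0.001
  err 0.0 vmax [0.2 0.1 0.2 0.2 0.1 0.1 0.2] qend [ 0.17  0.58 -0.12  1.66  0.08  0.9  -0.21] minmargin 0.6 minwristz 425
  end [600.8 -84.2 215.3] heading/tilt 160.2 90.0
```

View pics/ee.png

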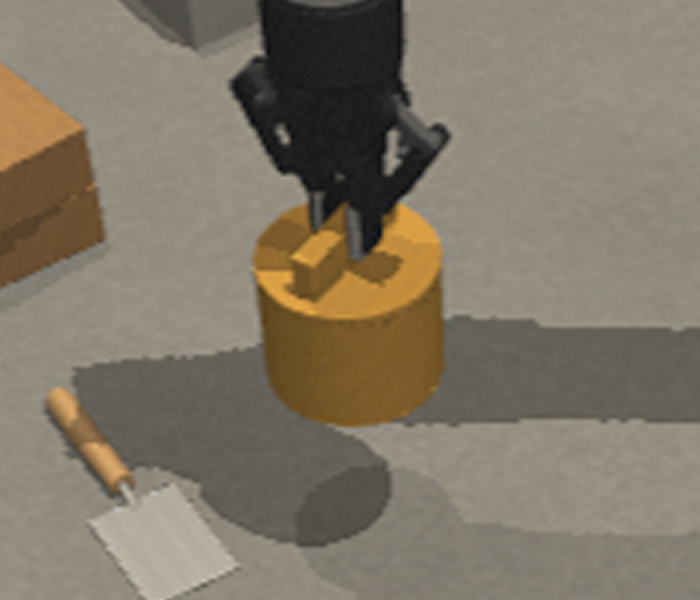

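Emit:
{"api": "step_arm", "payload": {"moves": "-0.043 0.005 0.309 0 -0.502 0 0;-0.043 0.005 0.309 0 -0.502 0 0;-0.043 0.005 0.309 0 -0.502 0 0;-0.043 0.005 0.309 0 -0.502 0 0;-0.043 0.005 0.309 0 -0.502 0 0;-0.043 0.005 0.309 0 -0.502 0 0;-0.043 0.005 0.309 0 -0.502 0 0;-0.043 0.005 0.309 0 -0.502 0 0;-0.043 0.005 0.309 0 -0.502 0 0;-0.043 0.005 0.309 0 -0.502 0 0;-0.043 0.005 0.309 0 -0.502 0 0;-0.043 0.005 0.309 0 -0.502 0 0;-0.043 0.005 0.309 0 -0.502 0 0;-0.043 0.005 0.309 0 -0.502 0 0;-0.043 0.005 0.309 0 -0.502 0 0;-0.043 0.005 0.309 0 -0.502 0 0;0 0 0 0 0 0 0;0 0 0 0 0 0 0"}}

```text
clock: 90.5
eef_pos: [601.1, -84.5, 216.2]
tool_rot: [-1.571, 0.001, -0.226]
force: [-0.7, -0.9, -1.9]
width: 14.8
```

```bash
cat > capchk.py <<'E'
from pl import *
st();s=ctrl.read_state();x=s["eef_pos"];zb=x[2]-90.5
ps=pics()
im=[]
for p in ps:
    g=cv2.resize(p["color"],None,fx=4,fy=4,interpolation=cv2.INTER_CUBIC)
    for cx,cy,z,r,c in[(x[0],x[1],zb,55,(255,0,0)),(x[0],x[1],zb+84,55,(255,0,0)),(600.8,-83.9,20,60,(0,255,0)),(600.8,-83.9,0,60,(0,255,0))]:
        cv2.polylines(g,[(proj(p,circ(cx,cy,z,r))*4+1.5).astype(np.int32)],True,c,1)
    u=(proj(p,[600.5,-83.8,90])[0]*4).astype(int);im.append(g[u[1]-300:u[1]+300,u[0]-200:u[0]+200])
cv2.imwrite("pics/ff.png",np.hstack(im))
print(fit(ps,"cap",(x[0],x[1]),zb))
E
python3 capchk.py
```

```text
t 90.5 pos [601.1 -84.5 216.2] rot [-90.    0.1 -12.9] q [ 0.17  0.58 -0.12  1.66  0.08  0.91 -0.21] F [-0.7 -0.9 -1.9] T [-0.03  0.1   0.05] w 14.8
[([601.1, -84.5], np.float64(0.0)), ([600.4, -85.8], np.float64(0.139)), ([600.4, -85.8], np.float64(0.139))]
```

View pics/ff.png

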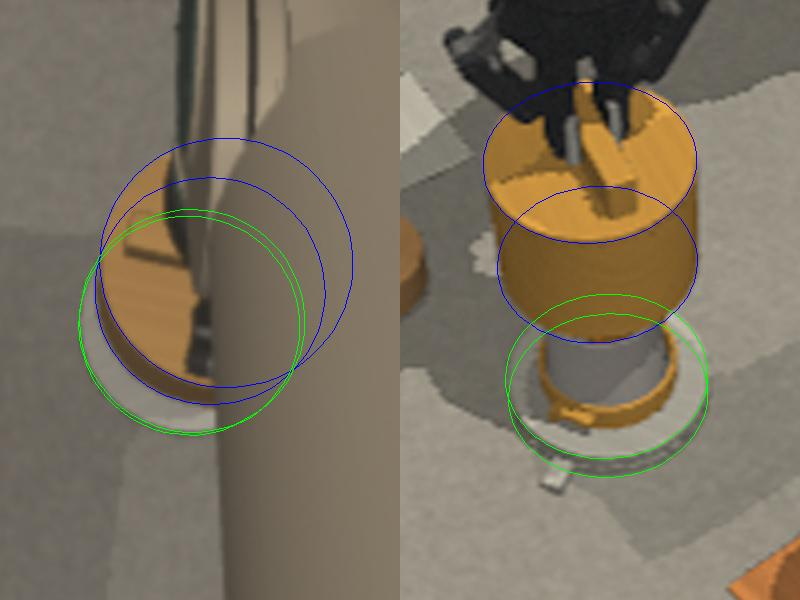

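Emit:
{"api": "step_arm", "payload": {"moves": "0 0.1 0.016 0 0 0 0;0 0.3 0 0 0 0 0;0 0.3 0 0 0 0 0;0 0.3 0 0 0 0 0;0 0.3 0 0 0 0 0;0 0.2 0 0 0 0 0;0 0.1 0 0 0 0 0;0 0 0 0 0 0 0;0 0 0 0 0 0 0"}}

```text
clock: 91.6
eef_pos: [601.8, -83.7, 136.6]
tool_rot: [-1.57, 0.0, -0.226]
force: [-0.1, 0.7, -1.1]
width: 15.1
```

```bash
python3 capchk.py
```

```text
t 91.6 pos [601.8 -83.7 136.6] rot [-90.   0. -13.] q [ 0.16  0.68 -0.11  1.73  0.1   0.74 -0.22] F [-0.1  0.7 -1.1] T [-0.    0.02  0.03] w 15.1
[([591.4, -45.5], np.float64(2.455)), ([601.3, -84.8], np.float64(0.156)), ([602.0, -82.8], np.float64(2.688))]
```

View pics/ff.png

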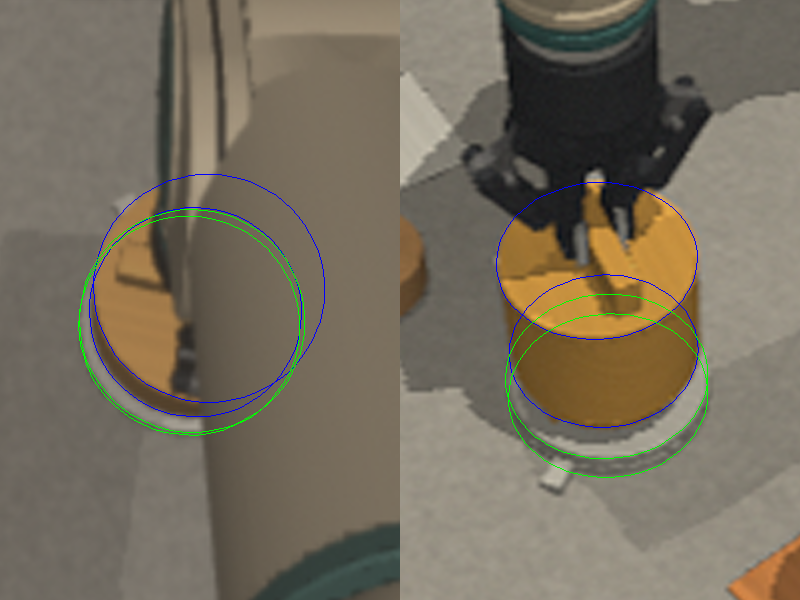

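Emit:
{"api": "step_arm", "payload": {"moves": "-0.015 0.08 0 0 0 0 0;0 0.08 0 0 0 0 0;0 0.08 0 0 0 0 0;0 0 0 0 0 0 0"}}

```text
clock: 92.2
eef_pos: [600.0, -83.3, 123.3]
tool_rot: [-1.57, 0.003, -0.226]
force: [0.2, -0.7, -1.6]
width: 15.0
```

Emit:
{"api": "step_arm", "payload": {"moves": "0 0.08 0 0 0 0 0;0 0.08 0 0 0 0 0;0 0.06 0 0 0 0 0;0 0 0 0 0 0 0;0 0 0 0 0 0 0"}}

```text
clock: 92.7
eef_pos: [600.7, -83.4, 113.1]
tool_rot: [-1.57, 0.001, -0.226]
force: [-0.6, 1.4, -1.2]
width: 14.7
```

Emit:
{"api": "step_arm", "payload": {"moves": "0 0.03 0 0 0 0 0;0 0.02 0 0 0 0 0;0 0 0 0 0 0 0;0 0 0 0 0 0 0"}}

```text
clock: 93.1
eef_pos: [600.6, -83.4, 110.7]
tool_rot: [-1.57, 0.001, -0.226]
force: [0.1, 0.5, -0.6]
width: 14.7
```

Emit:
{"api": "step_arm", "payload": {"moves": "0 0.01 0 0 0 0 0;0 0 0 0 0.6 0 0;0 0 0 0 0.6 0 0;0 0 0 0 0.6 0 0;0 0 0 0 0.6 0 0;0 0 0 0 0.6 0 0;0 0 0 0 0.6 0 0;0 0 0 0 0.6 0 0;0 0 0 0 0.6 0 0;0 0 0 0 0.6 0 0;0 0 0 0 0.6 0 0;0 0 0 0 0 0 0"}}

```text
clock: 94.3
eef_pos: [601.2, -83.3, 110.5]
tool_rot: [-1.57, 0.0, -0.946]
force: [-0.3, -0.3, 0.3]
width: 14.6
```

```bash
python3 -c "
from pl import *
st()"
```

```text
t 94.3 pos [601.2 -83.3 110.5] rot [-90.    0.  -54.2] q [ 0.03  0.72  0.1   1.75 -0.11  0.68 -0.76] F [-0.3 -0.3  0.3] T [-0.09 -0.02  0.04] w 14.6
```

Emit:
{"api": "step_arm", "payload": {"moves": "0 0 0 0 0.35 0 0;0 0 0 0 0.35 0 0;0 0 0 0 0.3 0 0;0 0 0 0 0.2 0 0;0 0 0 0 0 0 0"}}

```text
clock: 94.8
eef_pos: [601.2, -83.4, 110.5]
tool_rot: [-1.57, 0.0, -1.09]
force: [1.6, -0.3, 2.5]
width: 15.1
```

```bash
python3 -c "
from pl import *
st()"
```

```text
t 94.8 pos [601.2 -83.4 110.5] rot [-90.    0.  -62.4] q [ 0.01  0.72  0.14  1.75 -0.15  0.68 -0.86] F [ 1.6 -0.3  2.5] T [-0.14 -0.35  0.06] w 15.1
```

Emit:
{"api": "step_arm", "payload": {"moves": "0 0 0 0 0.15 0 0;0 0 0 0 0.15 0 0;0 0 0 0 0.15 0 0;0 0 0 0 0 0 0;0 0 0 0 0 0 0"}}

```text
clock: 95.3
eef_pos: [601.1, -83.1, 110.5]
tool_rot: [-1.57, 0.001, -1.143]
force: [1.6, 0.9, 3.5]
width: 14.8
```

```bash
python3 -c "
from pl import *
st()"; python3 look.py gg 600 -84 80
```

```text
t 95.3 pos [601.1 -83.1 110.5] rot [-90.    0.  -65.5] q [-0.    0.72  0.15  1.75 -0.16  0.68 -0.9 ] F [1.6 0.9 3.5] T [ 0.09 -0.43  0.45] w 14.8
```

View pics/gg.png

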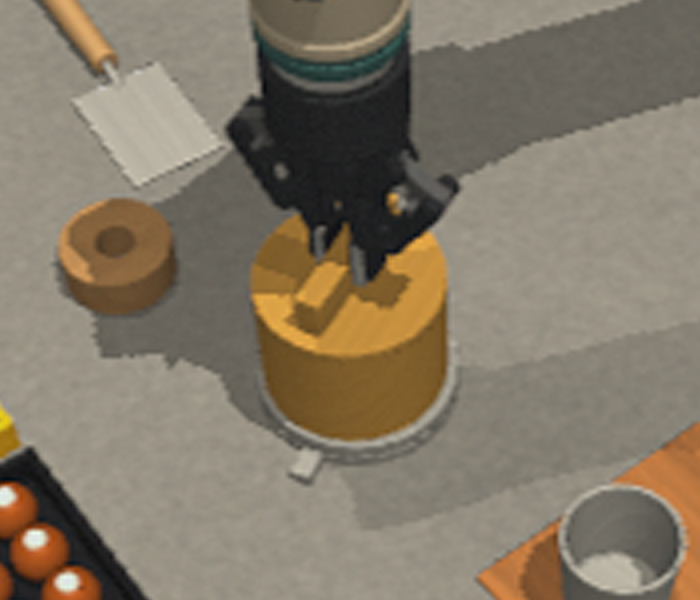

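Emit:
{"api": "step_arm", "payload": {"moves": "0 0 0 0 0 0 0.2;0 0 0 0 0 0 0.4;0 0 0 0 0 0 0.5;0 0 0 0 0 0 0.5;0 0 0 0 0 0 0.5;0 -0.1 0 0 0 0 0.5;0 -0.3 0 0 0 0 0.5;0 -0.5 0 0 0 0 0.5;0 -0.6 0 0 0 0 0.5;0 -0.6 0 0 0 0 0.5;0 -0.6 -0.4 0 0 0 0.5;0 0 -0.6 0 0 0 0.5;0 0 -0.6 0 0 0 0.5;0 0 -0.6 0 0 0 0.5;0 0 -0.6 0 0 0 0.5;0 0 0 0 0 0 0.5"}}

```text
clock: 96.95
eef_pos: [469.2, -143.7, 245.8]
tool_rot: [-1.574, 0.002, -1.149]
force: [0.1, -0.6, -0.1]
width: 42.8
```

```bash
python3 - <<'E'
from pl import *
st()
ps=pics("hh")
print("cap",fit(ps,"cap",(600.8,-83.9),20))
for xy in[(574,124),(525,267),(469,416)]:print(fit(ps,"cup0",xy,4))
for p in ps: print([(k,[(round(d["conf"],2),np.round(d["position"]).tolist()) for d in nets.place_of(p,k)][:1]) for k in("cap","cap_bar","cap_tab","shell","jar","spatula","spool")])
im=[]
for p in ps:
    g=cv2.resize(p["color"],None,fx=4,fy=4,interpolation=cv2.INTER_CUBIC)
    u=(proj(p,[600.5,-83.8,60])[0]*4).astype(int);im.append(g[u[1]-250:u[1]+250,u[0]-200:u[0]+200])
cv2.imwrite("pics/hh.png",np.hstack(im));print(proj(ps[0],[600.5,-83.8,60])[0])
E
```

```text
t 96.95 pos [ 469.2 -143.7  245.8] rot [-90.2   0.1 -65.8] q [ 0.09  0.39  0.21  1.93 -0.11  0.83 -0.79] F [ 0.1 -0.6 -0.1] T [-0.01 -0.04 -0.04] w 42.8
cap [([602.0, -83.5], np.float64(0.029)), ([601.2, -85.2], np.float64(0.028)), ([601.9, -84.1], np.float64(0.063))]
[([574.1, 123.1], np.float64(0.039)), ([573.4, 123.3], np.float64(0.044)), ([574.0, 123.2], np.float64(0.085))]
[([526.4, 267.7], np.float64(0.043)), ([525.0, 267.0], np.float64(0.049)), ([525.8, 267.2], np.float64(0.1))]
[([470.0, 416.2], np.float64(0.058)), ([469.0, 415.8], np.float64(0.053)), ([469.6, 415.9], np.float64(0.115))]
[('cap', [(0.91, [599.0, -76.0, 22.0])]), ('cap_bar', [(0.72, [604.0, -84.0, 113.0])]), ('cap_tab', []), ('shell', [(0.55, [640.0, -60.0, 31.0])]), ('jar', [(0.58, [702.0, 124.0, 0.0])]), ('spatula', [(0.56, [588.0, -393.0, -0.0])]), ('spool', [(0.67, [666.0, -243.0, -0.0])])]
[('cap', [(0.81, [602.0, -81.0, 19.0])]), ('cap_bar', [(0.6, [600.0, -78.0, 118.0])]), ('cap_tab', [(0.8, [646.0, -62.0, 24.0])]), ('shell', [(0.63, [601.0, -80.0, 2.0])]), ('jar', [(0.7, [600.0, -80.0, 117.0])]), ('spatula', [(0.83, [585.0, -388.0, 5.0])]), ('spool', [(0.74, [671.0, -245.0, -0.0])])]
[369.27922275 230.77055117]
```

View pics/hh.png

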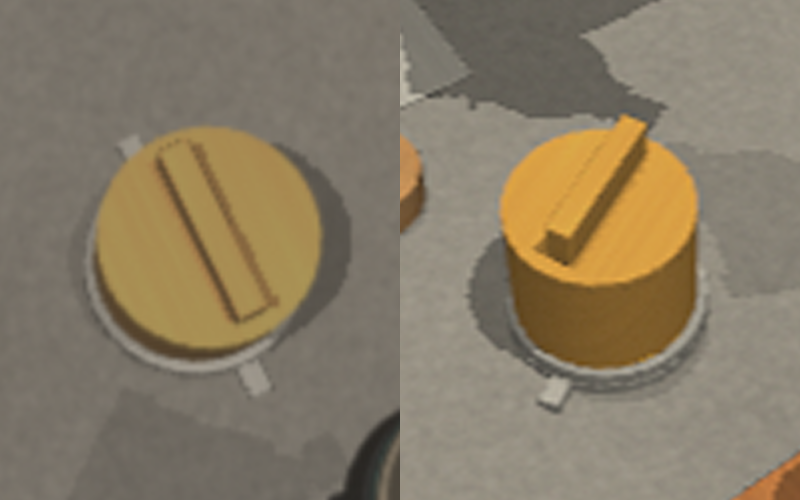

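View pics/hh_scene.png

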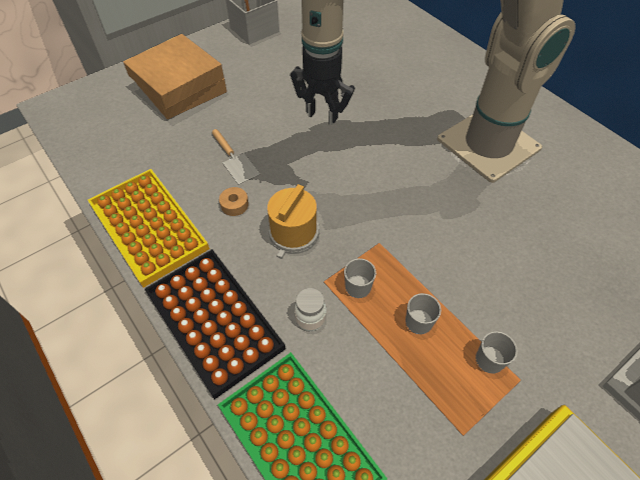

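```bash
python3 - <<'E'
from pl import *
print(ctrl.finish_job());print(ctrl.read_state()["clock"])
E
```

```text
the job is handed in; nothing more can be done
None
the job is handed in; nothing more can be done
```

The canister is packed and I handed the job in at about 97 s of the 208 s allowed; no verdict is reported.

**What I did:**
- I stood the tin in the shell.
- I poured all three cups into the tin (2, 2 and 1 pastries), and the top camera showed five in it.
- I lowered the cap at about 50° anticlockwise and turned it clockwise until the wrist torque rose to 0.45 N·m, taken as the tabs meeting the ribs.

**Last checks:**

| Check | Result | Limit |
|---|---|---|
| Cap to shell axis | about 1.5 mm | 5 mm |
| Rim height | about 20 mm (wrist height when released) | 25 mm |
| Bar to pointers | about 2–3° | 11.5° |
| Cups | all upright on the board | upright, centres on the board |
| Jar, spatula, spool | positions match the start within a few mm | 40 mm |
| Robot | clear of everything | touching nothing |

**What was off:**
- **Cup at the far end of the board:** it was knocked about 45 mm aside after I had put it back. I left it upright with its centre about 14 mm inside the board edge.
- **Middle cup:** it was pushed about 13 mm while I was gripping its neighbour, and it stayed upright.
- **Network readings:** the final place readings were noisy. The top view put the shell on its lug, and the scene view called the cap the jar. I relied on outline fits from both views and on the pictures instead. In the last pair of pictures the jar's position came from the top view only.

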